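# Clamp LED boards with a tension spring and probe them

### The arm

A 7-joint arm with a two-finger parallel gripper is mounted at the origin on the work surface. World frame = base frame: x ahead of the robot, y to its left, z up, the work surface at z = 0. Lengths are in m, angles in rad, forces in N, time in s.
With the tool pointing down it reaches from about 0.4 to 0.9 m from the base axis. Payload 5.5 kg.
Tool frame: the origin (TCP) lies on the centre line of the jaws, within the pads' length; the fingertips stand 11 mm ahead of it and the grasp point (between the pads) lies 8 mm behind it; x points along the fingers, y is the direction in which the jaws open and shut, and the axes are right-handed (so a half turn about x gives the same grasp; the last joint's range is limited). The gripper opens to 85 mm and grips with 20 to 120 N. Pads are 22 mm wide; open, the fingers measure 114 mm over their backs; the gripper's body (76 mm by 85 mm) begins 54 mm behind the grasp point. The pads swing forward as they close: fully open they stand 13 mm farther back than shut.
Start: joints at [-0.876, 0.501, -0.427, 1.55, 0.221, 1.138, -0.21], TCP at [0.272, 0.59, 0.242] pointing down, gripper open.
Joint ranges: [-2.88, 2.88], [-0.31, 2.03], [-1.54, 1.56], [0.2, 2.42], [-1.41, 4.55], [0.19, 2.02], [-2.57, 2.57]. Speed limits (rad/s): [2.57, 2.57, 3.14, 3.14, 3.14, 3.14, 3.14].

### API

Orientations are given as a 3x3 rotation matrix whose columns are the frame's x, y, z axes.
In Python, from plant import get_state, vision, ticket gives the robot as it stands.
- The arm moves only by the tool move_arm, never from a script. Its argument "plan" is a list of rows, each a list of 3 entries, a list of its own where there are three numbers: the shift along the tool's x, y, z in m, then the turn, a rotation vector about the tool's x, y, z in degrees, then the opening, from -1 (shut) to 1 (fully open), so that 0 is half open. A call has 1 to 8 rows; each row shifts and turns the pose as measured when the row begins, along the tool's axes as they then stand; what a row does not reach is not made up. A row lasts 1/12 s, in which the tool goes at most 41.7 mm and 7.16 degrees, less where a joint would pass 70% of its speed; a pose out of reach is approached as far as the arm can. A call is refused whole if a number of a shift passes 0.0417 or a number of a turn 7.16, either way. A call with a gripper value outside its range is refused whole. The fingers move at their own pace and stop on an object; the grip force is fixed at half the most. Time passes only in rows, so rows that do not move let the fingers close. It gives the time, the measured TCP pose, the force and the opening at its end, in the units of the state.
- get_state(): the state, without advancing time (a new reading comes with each control period).
- vision.capture(name): name is "side" or "top"; returns the picture (400x640x3 uint8, blue, green, red); there is no depth.
- vision.camera_params(name): a dict with "fx", "fy", "cx", "cy" (pixels), "pose" (4x4, takes a point from camera to world coordinates). Camera axes: x right, y down, z forward; pixel columns grow to the right and rows downward; lengths in m; the calibration is good to about 2 mm. A picture is of the moment at which its call begins. camera_params takes no time and is no camera call.
- ticket.close_job(): hands the job in, once; it reports no verdict.
The state is a dict: "time_s": time; "qpos": joint angles; "joint_vel": joint speeds; "effort": joint torques, N m; "ee_pos": TCP position; "eef_rot": TCP orientation; "ft_force": force on the tool from outside, world axes, zero at the start; "torque": the same for the moment, N m; "gripper_width": finger opening in m.
Only numpy, scipy, OpenCV 4.12 (cv2) and the standard library are available. Lean on these libraries where they do the work, as an engineer would, in place of code of your own. Each camera call takes 0.05 s, during which the arm holds its last target. There are 200 camera calls.

### The job

Lay every LED board from the blue mat flat into a pocket of the grey board holder, then drop the spring's hook pin fully into the hole in the jaw and stretch the spring so that its loop sits down over the red post and the jaw clamps the boards. Then take the probe from its stand and gently press its tip on the gold pad of each board for a second, in the order red, yellow, green, blue (not all need be there), and put the probe back upright in its stand, collar down on it. Leave the boards clamped and don't disturb the other things on the bench.

Things in the scene. Friction and masses are not known exactly. Their poses are not given: they have to be found in the camera images.
- holder: Grey board holder, fixed, 150 x 244 mm; origin on the table, z up, x towards the fence. Four alike pockets, middles at x = 2 and y = -108, -60, -12, 36 mm: floor 6 mm above the table, 36 mm wide (y) between 6 mm high dividers, 56 mm long (x) from the open jaw's face (x = -26, 11 mm above the floor) to the fence (x = 30, 10 mm above it). Any board fits any pocket, length along x, either way round
- post_foot (a point): Foot of the red upright post (8 mm diameter, 9 mm tall, rounded top) at the far end of the grey rail, at (73, 92) mm in the holder's x, y. The rail is 34 mm high and 24 mm wide and runs along the holder's x from -3 to 87 mm; the loop end lies on it while the pin is in the jaw's hole, and the loop must finally rest on it. Axes are the holder's
- jaw (a joint): Aluminium jaw bar of the holder, slides along the holder's x: 0 = fully open, grows towards the fence (m); it touches boards that lie against the fence at 0.012, and stops at 0.018 if there are none. It moves at about 1.2 N and stays where it is left
- jaw_hole (a point): Centre of the mouth of the 9.5 mm through-hole in the jaw's lug, level with the lug's top, 34 mm above the table and 12 mm deep with free space below (chamfered mouth). It moves with the jaw; axes are the holder's. At jaw 0 it is 123 mm from the post's axis, along the holder's x
- hook_grip (a point): Loose tension spring, 50 g: centre of the black block at its hook end, 18 x 14 x 20 mm (x, y, z), gripped across y from above. From the middle of its underside a round pin (5 mm thick, tapered tip) points down 22 mm; the underside sits on the lug when the pin is fully in. x points to the loop, z up. It starts level on a 28 mm high wooden rack, pin in a wide hole
- loop (a point): Centre of the underside of the steel loop at the spring's other end: flat ring, 14 mm inside and 22 mm outside diameter, 6 mm thick, that goes down over the post. 84 mm from the hook pin when slack
- loop_grip (a point): Centre of the orange block next to the loop, 16 x 14 x 20 mm, 20 mm from the loop's centre towards the hook and 10 mm above its underside: grip it across y from above
- loop_end (a joint): Stretch of the spring (m): 0 slack, at most 0.05; pulls with 2.2 N plus 220 N per m. It only stretches along its x, it does not bend, so lifting the loop end level lifts the hook pin by as much. With boards clamped and the loop on the post the stretch is about 0.022
- red_centre (a point): red LED board, loose, 40 g: white carrier 44 x 30 x 6 mm (x, y, z) with a red LED block 16 x 16 x 14 mm in the middle of its top, to grip by. This point is its centre, 10 mm above its underside. Round gold test pad, 10 mm diameter, on top of the carrier: its centre is at x = 15, y = 0, z = -4 mm from here in the board's axes
- yellow_centre (a point): yellow LED board, loose, 40 g: white carrier 44 x 30 x 6 mm (x, y, z) with a yellow LED block 16 x 16 x 14 mm in the middle of its top, to grip by. This point is its centre, 10 mm above its underside. Round gold test pad, 10 mm diameter, on top of the carrier: its centre is at x = 15, y = 0, z = -4 mm from here in the board's axes
- green_centre (a point): green LED board, loose, 40 g: white carrier 44 x 30 x 6 mm (x, y, z) with a green LED block 16 x 16 x 14 mm in the middle of its top, to grip by. This point is its centre, 10 mm above its underside. Round gold test pad, 10 mm diameter, on top of the carrier: its centre is at x = 15, y = 0, z = -4 mm from here in the board's axes
- blue_centre (a point): blue LED board, loose, 40 g: white carrier 44 x 30 x 6 mm (x, y, z) with a blue LED block 16 x 16 x 14 mm in the middle of its top, to grip by. This point is its centre, 10 mm above its underside. Round gold test pad, 10 mm diameter, on top of the carrier: its centre is at x = 15, y = 0, z = -4 mm from here in the board's axes
- probe_grip (a point): Hand test probe, 70 g, 115 mm long, standing tip down in its stand, z up along it: centre of its yellow square handle (16 x 16 x 53 mm), 88.5 mm above the unpressed tip. Below the handle a round collar (26 mm diameter, 4 mm thick, underside 30.5 mm below this point), which rests on the stand's top when stowed; below that a round black shank 11 mm thick
- probe_tip (a point): the probe's brass tip (4 mm thick), on a spring plunger that gives up to 8 mm
- plunger (a joint): how far the probe's tip plunger is pressed in (m): 0 free, 0.008 fully in; 0.5 N at first plus 500 N per m
- stand_mouth (a point): centre of the mouth (16.5 mm hole, 61 mm deep, chamfered) in the top of the dark steel probe stand, 56 x 56 x 64 mm, fixed
- bottle_a: bystander: grey printed bottle with ribbed cap, 62 mm wide, 124 mm tall; leave it alone; origin at its underside's centre
- bottle_b: bystander: grey printed bottle with ribbed cap, 62 mm wide, 124 mm tall; leave it alone; origin at its underside's centre
- loose_cap: bystander: grey ribbed bottle cap, 39 mm wide, 30 mm tall, open side up; leave it alone; origin at its underside's centre
- tape_roll: bystander: orange roll of tape, 70 mm wide, 19 mm tall; leave it alone; origin at its underside's centre
- tip_tin: bystander: brass-coloured tin, 66 mm wide, 40 mm tall; leave it alone; origin at its underside's centre
- screwdriver: bystander: screwdriver lying, 150 mm; leave it alone; origin at its underside's centre

How it is judged:
On the way, in this order (a step that is already met when the one before it is completed fails the run):
1. every board present lies flat in a pocket of the holder, one to a pocket ((y of red_centre in the frame of holder between -0.1135 and -0.1025 m or y of red_centre in the frame of holder between -0.0655 and -0.0545 m or y of red_centre in the frame of holder between -0.0175 and -0.0065 m or y of red_centre in the frame of holder between 0.0305 and 0.0415 m) and x of red_centre in the frame of holder between -0.006 and 0.016 m and z of red_centre in the frame of holder between 0.013 and 0.019 m and angle between each of red_centre, yellow_centre, green_centre, blue_centre's own z axis and vertical below 0.1 rad and (y of yellow_centre in the frame of holder between -0.1135 and -0.1025 m or y of yellow_centre in the frame of holder between -0.0655 and -0.0545 m or y of yellow_centre in the frame of holder between -0.0175 and -0.0065 m or y of yellow_centre in the frame of holder between 0.0305 and 0.0415 m) and x of yellow_centre in the frame of holder between -0.006 and 0.016 m and z of yellow_centre in the frame of holder between 0.013 and 0.019 m and (y of green_centre in the frame of holder between -0.1135 and -0.1025 m or y of green_centre in the frame of holder between -0.0655 and -0.0545 m or y of green_centre in the frame of holder between -0.0175 and -0.0065 m or y of green_centre in the frame of holder between 0.0305 and 0.0415 m) and x of green_centre in the frame of holder between -0.006 and 0.016 m and z of green_centre in the frame of holder between 0.013 and 0.019 m and (y of blue_centre in the frame of holder between -0.1135 and -0.1025 m or y of blue_centre in the frame of holder between -0.0655 and -0.0545 m or y of blue_centre in the frame of holder between -0.0175 and -0.0065 m or y of blue_centre in the frame of holder between 0.0305 and 0.0415 m) and x of blue_centre in the frame of holder between -0.006 and 0.016 m and z of blue_centre in the frame of holder between 0.013 and 0.019 m), for 0.2 s.
2. the spring's hook pin is fully down in the jaw's hole (horizontal distance between hook_grip and jaw_hole below 0.005 m and z of hook_grip in the frame of jaw_hole between 0.006 and 0.014 m), for 0.2 s.
3. the spring is stretched, its loop down on the red post, and the jaw is pulled up against the boards (horizontal distance between hook_grip and jaw_hole below 0.005 m and z of hook_grip in the frame of jaw_hole between 0.006 and 0.016 m and horizontal distance between loop and post_foot below 0.006 m and z of loop in the frame of holder between 0.03 and 0.038 m and value of joint loop_end above 0.012 m and value of joint jaw above 0.009 m), for 0.3 s.
4. the held probe's tip presses on the gold pad of the red board (tip within 5 mm of the pad's centre along and across the board, and down on it) (x of probe_tip in the frame of red_centre between 0.01 and 0.02 m and y of probe_tip in the frame of red_centre between -0.005 and 0.005 m and z of probe_tip in the frame of red_centre between -0.007 and -0.0033 m and contact force between probe and board_red above 0.3 N), for 0.7 s.
5. the held probe's tip presses on the gold pad of the yellow board (tip within 5 mm of the pad's centre along and across the board, and down on it) (x of probe_tip in the frame of yellow_centre between 0.01 and 0.02 m and y of probe_tip in the frame of yellow_centre between -0.005 and 0.005 m and z of probe_tip in the frame of yellow_centre between -0.007 and -0.0033 m and contact force between probe and board_yellow above 0.3 N), for 0.7 s.
6. the held probe's tip presses on the gold pad of the green board (tip within 5 mm of the pad's centre along and across the board, and down on it) (x of probe_tip in the frame of green_centre between 0.01 and 0.02 m and y of probe_tip in the frame of green_centre between -0.005 and 0.005 m and z of probe_tip in the frame of green_centre between -0.007 and -0.0033 m and contact force between probe and board_green above 0.3 N), for 0.7 s.
7. the held probe's tip presses on the gold pad of the blue board (tip within 5 mm of the pad's centre along and across the board, and down on it) (x of probe_tip in the frame of blue_centre between 0.01 and 0.02 m and y of probe_tip in the frame of blue_centre between -0.005 and 0.005 m and z of probe_tip in the frame of blue_centre between -0.007 and -0.0033 m and contact force between probe and board_blue above 0.3 N), for 0.7 s.
At the end, for the whole second after the job is handed in: Boards flat in pockets (5.5 mm, 0.1 rad); hook pin in the jaw's hole (5 mm, block within 6 mm of lug); loop round the post (6 mm), on the rail (4 mm), stretch over 12 mm; jaw beyond 9 mm; probe in its stand (8 mm sideways, collar within 4 mm, 0.12 rad), released (all of step 1 and all of step 3 and angle between probe_grip's own z axis and vertical below 0.12 rad and horizontal distance between probe_grip and stand_mouth below 0.008 m and z of probe_grip in the frame of stand_mouth between 0.0265 and 0.0345 m); the robot touches nothing.
It fails at once if a bystander (bottle, cap, tape roll, tin, screwdriver) is moved more than 3 cm (distance of any of bottle_a, bottle_b, loose_cap, tape_roll, tip_tin, screwdriver from where it was at the start of the episode above 0.03 m).
It fails at once if the probe is pressed so hard that its plunger bottoms out (over 7.5 mm) (value of joint plunger above 0.0075 m).
Of board_red, board_yellow, board_green, board_blue only 3 to 4 are there at a start; the rules pass over those that are not, and their reading is None.
At some moment in a run one of board_red, board_yellow, board_green, board_blue may be knocked a few centimetres aside while the robot is not near it.
It also fails if it takes over 210 s, if anything falls off the work surface, if the arm or the gripper's body presses on something with over 40 N, if the wrist force passes 120 N, or if a joint passes its speed limit or range.

## Working session

There is one attempt and no reset: what is moved stays moved. The work goes in short steps, Python scripts to look and compute and a tool call to move; the robot and the scene stay as the last step left them, time stands still between calls to the robot, and variables do not carry over. Pictures are saved under pics/ and viewed, about 12 in all and at most 16, crops included, and the job is handed in when it is done.

Besides the shell and the picture viewer there is one more tool, called after "Emit:" in YAML: its name, and indented under it one key for each argument. move_arm: Moves the arm, as the interface text tells. Its arguments: {"type":"object","properties":{"plan":{"type":"array"}},"required":["plan"]}

```bash
mkdir -p pics; ls; python3 - <<'E'
from plant import get_state, vision
import cv2,numpy as np
np.set_printoptions(precision=4,suppress=True)
s=get_state();print({k:np.round(v,4).tolist() for k,v in s.items()})
for n in("top","side"):
    print(n,vision.camera_params(n)); cv2.imwrite(f"pics/{n}0.png",vision.capture(n))
E
```

```text
pics
{'time_s': 0.0, 'qpos': [-0.8758, 0.5019, -0.4268, 1.5515, 0.2208, 1.1383, -0.2103], 'joint_vel': [0.0019, 0.0001, -0.0006, 0.0, 0.0, 0.0015, 0.0011], 'effort': [-0.0001, -56.9518, -5.8163, -28.0934, 0.0106, 0.0119, -0.0], 'ee_pos': [0.2718, 0.5897, 0.2412], 'eef_rot': [[-0.0009, 0.4184, 0.9082], [-0.0018, 0.9082, -0.4184], [-1.0, -0.002, -0.0001]], 'ft_force': [0.6208, 0.6343, 0.5866], 'torque': [0.0009, -0.0371, -0.0058], 'gripper_width': 0.0855}
top {'fx': 476.3175650705828, 'fy': 476.3175650705828, 'cx': 320.13642629605135, 'cy': 200.78009729746796, 'pose': array([[ 0.0194, -0.9812,  0.1921,  0.342 ],
       [-0.9998, -0.0174,  0.012 ,  0.0323],
       [-0.0085, -0.1922, -0.9813,  1.4368],
       [ 0.    ,  0.    ,  0.    ,  1.    ]])}
side {'fx': 405.36704810175104, 'fy': 405.36704810175104, 'cx': 325.0812844994491, 'cy': 193.66145351776697, 'pose': array([[ 0.7059, -0.4928,  0.5087,  0.0869],
       [-0.7083, -0.4909,  0.5074, -0.4796],
       [-0.0003, -0.7185, -0.6955,  0.7724],
       [ 0.    ,  0.    ,  0.    ,  1.    ]])}
```

View pics/top0.png

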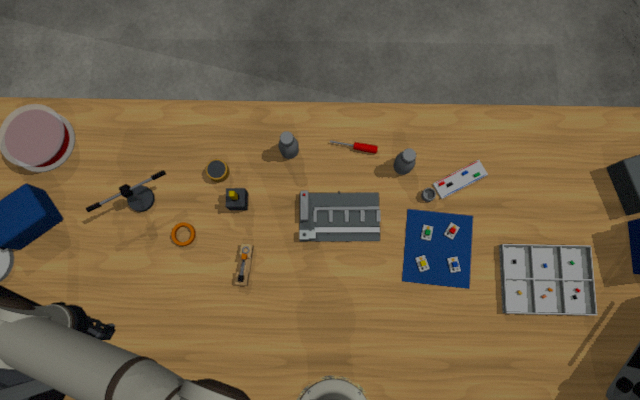

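View pics/side0.png

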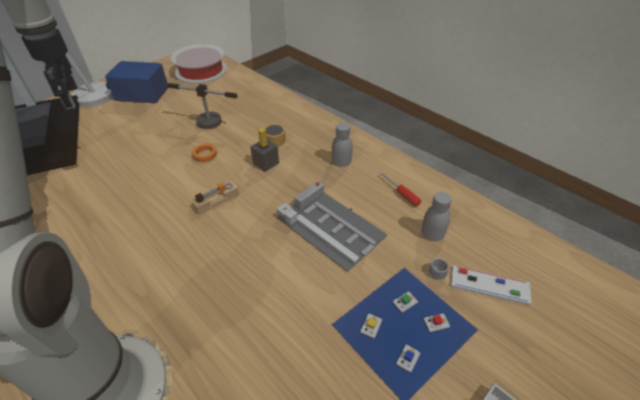

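The top view shows the holder at about (340,217), the four boards on the mat around (438,248), the spring rack at (243,266), and the stand at (236,199). I'll crop in next.

```bash
cat > h.py <<'E'
import cv2,numpy as np
from plant import get_state, vision
np.set_printoptions(precision=4,suppress=True)
P={n:vision.camera_params(n) for n in("top","side")}
def ray(n,u,v):
    p=P[n];T=p["pose"];d=T[:3,:3]@np.array([(u-p["cx"])/p["fx"],(v-p["cy"])/p["fy"],1]);return T[:3,3],d
def onz(n,u,v,z):
    o,d=ray(n,u,v);return o+d*(z-o[2])/d[2]
def proj(n,X):
    p=P[n];T=p["pose"];c=(np.atleast_2d(X)-T[:3,3])@T[:3,:3]
    return np.c_[c[:,0]/c[:,2]*p["fx"]+p["cx"],c[:,1]/c[:,2]*p["fy"]+p["cy"]]
def tri(uvt,uvs):
    A=[];b=[]
    for n,uv in(("top",uvt),("side",uvs)):
        o,d=ray(n,*uv);d/=np.linalg.norm(d);M=np.eye(3)-np.outer(d,d);A.append(M);b.append(M@o)
    X=np.linalg.lstsq(np.vstack(A),np.hstack(b),rcond=None)[0];return X
def crop(img,x,y,w,h,s):
    c=cv2.resize(img[y:y+h,x:x+w],None,fx=s,fy=s,interpolation=cv2.INTER_CUBIC)
    for i in range(0,w,10):
        cv2.line(c,(i*s,0),(i*s,6 if (x+i)%50 else 14),(255,255,255),1)
        if (x+i)%20==0: cv2.putText(c,str(x+i),(i*s,24),0,.4,(255,255,255),1)
    for i in range(0,h,10):
        cv2.line(c,(0,i*s),(6,i*s),(255,255,255),1)
        if (y+i)%20==0: cv2.putText(c,str(y+i),(8,i*s+4),0,.4,(255,255,255),1)
    return c
E
python3 - <<'E'
from h import *
t=cv2.imread("pics/top0.png")
a=crop(t,290,180,100,70,8)
cv2.imwrite("pics/c1.png",a)
b=np.hstack([crop(t,400,206,78,84,5),crop(t,212,180,60,112,4)[:420]])
cv2.imwrite("pics/c2.png",b);print(a.shape,b.shape)
s=cv2.imread("pics/side0.png")
c=np.vstack([crop(s,270,176,120,100,6)[:600]]);cv2.imwrite("pics/c3.png",c)
E
```

```text
(560, 800, 3) (420, 630, 3)
```

View pics/c1.png

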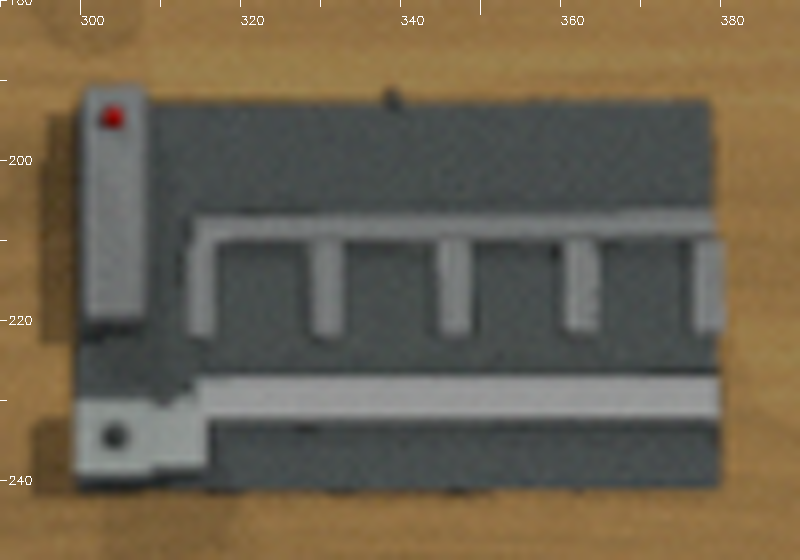

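View pics/c2.png

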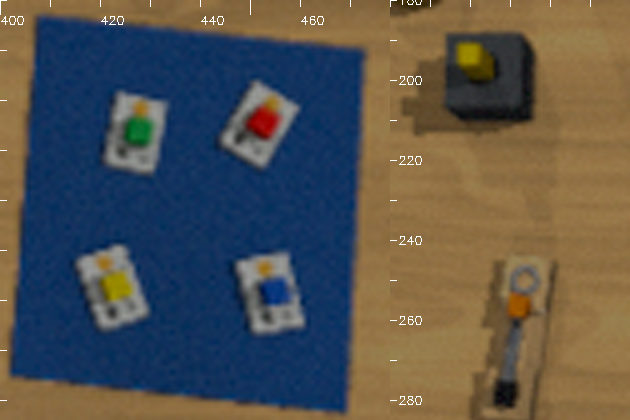

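View pics/c3.png

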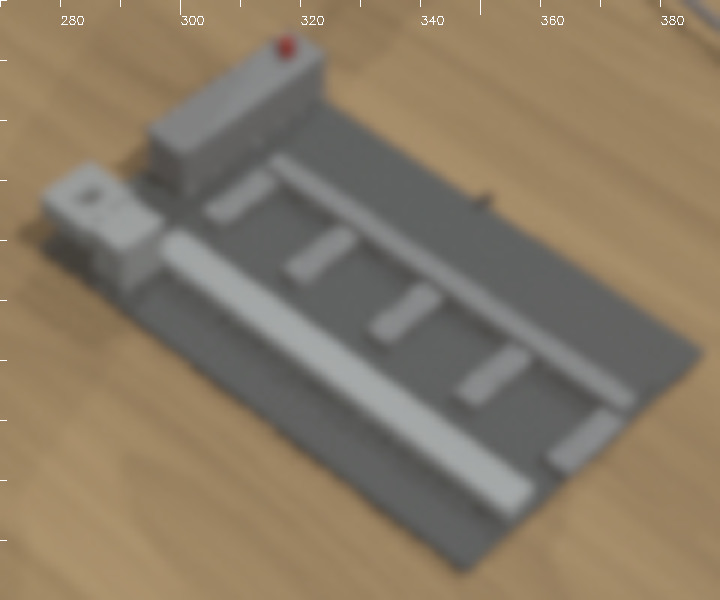

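```bash
python3 - <<'E'
from h import *
from scipy.optimize import least_squares
im={n:cv2.imread(f"pics/{n}0.png") for n in P}
def blob(n,lo,hi,near,r=12,mx=None):
    hsv=cv2.cvtColor(im[n],cv2.COLOR_BGR2HSV);m=cv2.inRange(hsv,lo,hi)
    k,l,s,c=cv2.connectedComponentsWithStats(m)
    best=[(s[i,4],c[i]) for i in range(1,k) if np.hypot(*(c[i]-near))<r]
    return max(best,key=lambda b:b[0]) if best else None
col=dict(red=((0,170,90),(6,255,255)),yellow=((24,150,100),(34,255,255)),green=((50,120,50),(80,255,255)),blue=((105,150,130),(118,255,255)))
near=dict(red=[(452,230),(437,321)],yellow=[(423,263),(371,324)],green=[(427,232),(405,299)],blue=[(454,264),(409,357)])
for k in col:
    bs=[blob(n,*col[k],near[k][i],6) for i,n in enumerate(("top","side"))]
    print(k,bs)
    if all(bs): 
        print("   tri",tri(bs[0][1],bs[1][1]),"onz.015",onz("top",*bs[0][1],.015))
# white carriers yaw
for n in("top",):
  hsv=cv2.cvtColor(im[n],cv2.COLOR_BGR2HSV)
  for k in near:
    u,v=near[k][0];g=im[n][v-12:v+13,u-12:u+13]
    g=cv2.resize(g,None,fx=8,fy=8,interpolation=cv2.INTER_CUBIC)
    m=(g[:,:,2]>90).astype(np.uint8)|(g[:,:,1]>110).astype(np.uint8)
    c=max(cv2.findContours(m,0,1)[0],key=cv2.contourArea)
    r=cv2.minAreaRect(c);b=cv2.boxPoints(r)/8+[u-12-.44,v-12-.44]
    w=np.array([onz(n,*p,.006)[:2] for p in b]);print(k,"ctr",w.mean(0),[ (np.linalg.norm(w[i]-w[(i+1)%4]).round(4),np.degrees(np.arctan2(*(w[(i+1)%4]-w[i])[::-1])).round(1)) for i in(0,1)])
E
```

```text
red [(np.int32(23), array([452.0435, 230.    ])), (np.int32(35), array([437.6   , 319.5143]))]
   tri [ 0.539  -0.3483  0.0172] onz.015 [ 0.5381 -0.3475  0.015 ]
yellow [(np.int32(22), array([422.7273, 262.7727])), (np.int32(36), array([371.3611, 322.2778]))]
   tri [ 0.4394 -0.2578  0.0182] onz.015 [ 0.4387 -0.2577  0.015 ]
green [(np.int32(23), array([427.1739, 232.    ])), (np.int32(27), array([405.5556, 298.5926]))]
   tri [ 0.5315 -0.2735  0.0181] onz.015 [ 0.5307 -0.273   0.015 ]
blue [(np.int32(1), array([457., 265.])), (np.int32(21), array([409.5238, 354.8095]))]
   tri [ 0.4336 -0.3547  0.0313] onz.015 [ 0.4341 -0.3586  0.015 ]
red ctr [ 0.5381 -0.3478] [(np.float64(0.0448), np.float64(-31.6)), (np.float64(0.0309), np.float64(-120.9))]
yellow ctr [ 0.4387 -0.2576] [(np.float64(0.0314), np.float64(-69.8)), (np.float64(0.0452), np.float64(-161.6))]
green ctr [ 0.5314 -0.2733] [(np.float64(0.0454), np.float64(-12.1)), (np.float64(0.0313), np.float64(-100.2))]
blue ctr [ 0.4367 -0.3512] [(np.float64(0.0315), np.float64(-74.9)), (np.float64(0.0459), np.float64(-167.6))]
```

```bash
python3 - <<'E'
from h import *
from scipy.optimize import least_squares
T=lambda x,y:(290+x/8-.44,180+y/8-.44); S=lambda x,y:(270+x/6-.42,176+y/6-.42)
obs=[("top",(73,92,41),T(113,118)),("top",(-50,92,34),T(115,436)),
("side",(73,92,40),S(287,47)),("side",(-50,92,34),S(91,195)),
# rail top corners x -3..87, y 80..104
("top",(87,104,34),T(83,87)),("top",(87,80,34),T(147,88)),("top",(-3,104,34),T(83,322)),("top",(-3,80,34),T(147,320)),
("side",(-3,104,34),S(150,128)),("side",(-3,80,34),S(184,152)),("side",(87,80,34),S(326,54))]
for y,cx in((60,201),(12,327),(-36,455),(-84,582),(-132,708)): obs.append(("topu",(12,y,12),T(cx,288)))
def X(p,q): c,s=np.cos(p[2]),np.sin(p[2]);q=np.array(q)/1e3;return np.array([p[0]+c*q[0]-s*q[1],p[1]+s*q[0]+c*q[1],q[2]])
def f(p,cam=None):
    r=[]
    for n,q,uv in obs:
        if cam and not n.startswith(cam): continue
        e=proj(n.rstrip("u"),X(p,q))[0]-uv
        r+= [e[0]] if n.endswith("u") else list(e)
    return np.array(r)
for cam in("top","side",None):
    s=least_squares(f,[.55,0,0],args=(cam,),loss="soft_l1",f_scale=.5);print(cam,s.x,np.degrees(s.x[2]),"\n",f(s.x,cam).round(2))
p=s.x
np.save("holder.npy",p)
print("post",X(p,(73,92,34)),"hole",X(p,(-50,92,34)),[X(p,(2,y,6)) for y in(-108,-60,-12,36)])
# stand, spring
for n,w in(("top",(205,180,75,112)),("side",(185,120,100,100))): 
    cv2.imwrite(f"pics/d_{n}.png",crop(cv2.imread(f"pics/{n}0.png"),*w,5 if n=="top" else 6))
E
```

```text
top [0.5637 0.0049 0.0266] 1.5240088421952127 
 [ 0.08 -0.05 -0.05  1.36 -0.06 -0.2  -0.1  -0.4  -0.09 -0.06 -0.03  0.12
  0.05  0.14 -0.01 -0.02  0.09]
side [0.5682 0.0038 0.0342] 1.9616933903423743 
 [ 0.18 -0.62 -0.81  0.62 -0.51 -0.05  0.32  0.41  0.55 -0.66]
None [0.5655 0.0047 0.0252] 1.4434150819773486 
 [ 0.2  -0.68  0.02  0.71 -0.37 -0.32 -1.72  0.73  0.08 -0.83  0.03 -1.02
  0.   -0.71  0.06 -0.51 -1.25  0.11 -0.49  0.62  0.01 -0.33  0.14  0.23
  0.08  0.06  0.17]
post [0.6362 0.0985 0.034 ] hole [0.5132 0.0954 0.034 ] [array([ 0.5702, -0.1032,  0.006 ]), array([ 0.569 , -0.0553,  0.006 ]), array([ 0.5678, -0.0073,  0.006 ]), array([0.5666, 0.0407, 0.006 ])]
```

```bash
python3 - <<'E'
import cv2,numpy as np
a=cv2.imread("pics/d_top.png");b=cv2.imread("pics/d_side.png")[:560,:425]
b=cv2.copyMakeBorder(b,0,560-b.shape[0],0,0,0);cv2.imwrite("pics/d.png",np.hstack([a,b]))
E
```

```text
(no output)
```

View pics/d.png

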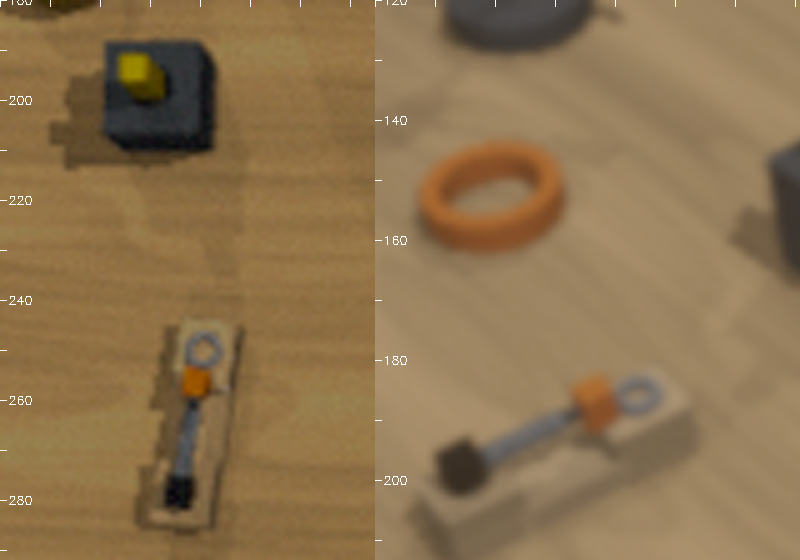

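```bash
python3 - <<'E'
from h import *
T=lambda x,y:(290+x/8-.44,180+y/8-.44); S=lambda x,y:(270+x/6-.42,176+y/6-.42)
print("post",tri(T(113,118),S(287,47)),"hole",tri(T(115,436),S(91,195)))
for nm,xy,z in(("jawfront@500",(500,375),17),("fence in top edge@500",(500,238),16),("jawback",(500,418),17),("fence out",(500,211),16),("jawfront@250",(250,377),17),("fence@250",(250,240),16),("fence@670",(670,236),16),("jawf@670",(670,375),17)):
    print(nm,onz("top",*T(*xy),z/1e3))
print("hole onz",onz("top",*T(115,436),.034),"post",onz("top",*T(113,118),.042))
D=lambda x,y:(205+x/5-.4,180+y/5-.4); E=lambda x,y:(185+(x-375)/6-.42,120+y/6-.42)
# handle top center z=? stand top 64 => grip centre 94.5, top 121
print("handle top",onz("top",*D(134,69),.121),"stand top corners",[onz("top",*D(*q),.064) for q in((106,42),(203,43),(106,133),(203,134))])
print("loop",tri(D(204,350),E(637,395)),"lgrip top",onz("top",*D(197,379),.028+.02),"hook top",onz("top",*D(179,484),.028+.02))
print("hook tri",tri(D(179,489),E(460,466)),"lgrip tri",tri(D(197,382),E(595,402)))
im=cv2.imread("pics/side0.png");cv2.imwrite("pics/e.png",crop(im,240,115,60,60,8))
E
```

```text
post [0.6356 0.0984 0.0389] hole [0.5165 0.0947 0.0343]
jawfront@500 [ 0.5431 -0.0477  0.017 ]
fence in top edge@500 [ 0.5955 -0.0475  0.016 ]
jawback [ 0.5268 -0.0479  0.017 ]
fence out [ 0.6059 -0.0474  0.016 ]
jawfront@250 [0.5406 0.0461 0.017 ]
fence@250 [0.5931 0.0471 0.016 ]
fence@670 [ 0.5974 -0.1117  0.016 ]
jawf@670 [ 0.5443 -0.1115  0.017 ]
hole onz [0.5153 0.0955 0.034 ] post [0.6339 0.099  0.042 ]
handle top [0.6164 0.2998 0.121 ] stand top corners [array([0.6443, 0.3288, 0.064 ]), array([0.6447, 0.2714, 0.064 ]), array([0.5896, 0.3257, 0.064 ]), array([0.59  , 0.2686, 0.064 ])]
loop [0.4668 0.2667 0.0325] lgrip top [0.448  0.2677 0.048 ] hook top [0.3874 0.275  0.048 ]
hook tri [0.3845 0.2767 0.0389] lgrip tri [0.4474 0.2687 0.0398]
```

```bash
cat >> h.py <<'E'
import json
H=(0.5637,0.0049,0.0266)
def hol(x,y,z):
    c,s=np.cos(H[2]),np.sin(H[2]);return np.array([H[0]+c*x-s*y,H[1]+s*x+c*y,z])
def plan(wps,maxs=.04,maxr=7.0,start=None):
    """wps: (xyz|None, yaw_deg|None, opening, rows|None). Prints calls of <=8 rows. Tool kept pointing down (tilt mended first row)."""
    from scipy.spatial.transform import Rotation as R
    s=get_state();p=np.array(s["ee_pos"]);r=R.from_matrix(s["eef_rot"]);rows=[]
    def Rd(psi):
        y=np.array([-np.sin(psi),np.cos(psi),0]);x=np.array([0,0,-1.]);return R.from_matrix(np.c_[x,y,np.cross(x,y)])
    yaw=lambda r:np.arctan2(-r.as_matrix()[0,1],r.as_matrix()[1,1])
    for tp,ty,op,n in wps:
        tp=p if tp is None else np.array(tp);tr=Rd(yaw(r) if ty is None else np.radians(ty))
        d=(r.inv()*tr).magnitude()
        k=n or max(1,int(np.ceil(max(abs(tp-p).max()/maxs,np.linalg.norm(tp-p)/maxs,np.degrees(d)/maxr))))
        for i in range(k):
            f=1/(k-i);sh=np.round(r.inv().apply((tp-p)*f)*2000)/2000
            tu=np.round((r.inv()*tr).as_rotvec(True)*f,1)
            rows.append([sh.tolist(),tu.tolist(),op]);p=p+r.apply(sh);r=r*R.from_rotvec(tu,True)
    for i in range(0,len(rows),8): print(json.dumps(rows[i:i+8]).replace(" ","").replace("-0.0,","0,").replace("-0.0]","0]").replace("0.0,","0,").replace("0.0]","0]"))
    print("end",p.round(4),np.degrees(yaw(r)).round(1))
E
python3 - <<'E'
from h import *
plan([((.537,-.345,.24),-31.3,0,None),((.538,-.3475,.06),-31.3,0,None)])
E
```

```text
[[[0,-0.0295,0.0255],[0.3,0,0],0],[[0,-0.0295,0.0255],[0.3,0,0],0],[[0,-0.0295,0.0255],[0.3,0,0],0],[[0,-0.029,0.0255],[0.3,0,0],0],[[0,-0.029,0.026],[0.3,0,0],0],[[0,-0.029,0.026],[0.3,0,0],0],[[0,-0.0285,0.026],[0.3,0,0],0],[[0,-0.0285,0.0265],[0.2,0,0],0]]
[[[0,-0.0285,0.0265],[0.3,0,0],0],[[0,-0.0285,0.0265],[0.2,0,0],0],[[0,-0.028,0.0265],[0.3,0,0],0],[[0,-0.028,0.027],[0.2,0,0],0],[[0,-0.028,0.027],[0.3,0,0],0],[[0,-0.028,0.027],[0.2,0,0],0],[[0,-0.028,0.027],[0.3,0,0],0],[[0.0005,-0.0275,0.0275],[0.2,0,0],0]]
[[[0,-0.0275,0.0275],[0.3,0,0],0],[[0.0005,-0.0275,0.0275],[0.2,0,0],0],[[0,-0.0275,0.0275],[0.3,0,0],0],[[0.0005,-0.027,0.028],[0.2,0,0],0],[[0,-0.027,0.028],[0.3,0,0],0],[[0.0005,-0.027,0.028],[0.2,0,0],0],[[0,-0.0265,0.028],[0.3,0,0],0],[[0.0005,-0.0265,0.0285],[0.2,0,0.1],0]]
[[[0,-0.027,0.0285],[0.3,0,0],0],[[0.036,-0.0005,0.0005],[0,0,0],0],[[0.036,0,0.0005],[0,0,0],0],[[0.036,-0.0005,0.0005],[0,0,0],0],[[0.036,0,0],[0,0,0],0],[[0.036,-0.0005,0.0005],[0,0,0],0]]
end [ 0.538  -0.3476  0.0601] -31.3
```

Emit:
move_arm:
  plan:
    - [[0, -0.0295, 0.0255], [0.3, 0, 0], 0]
    - [[0, -0.0295, 0.0255], [0.3, 0, 0], 0]
    - [[0, -0.0295, 0.0255], [0.3, 0, 0], 0]
    - [[0, -0.029, 0.0255], [0.3, 0, 0], 0]
    - [[0, -0.029, 0.026], [0.3, 0, 0], 0]
    - [[0, -0.029, 0.026], [0.3, 0, 0], 0]
    - [[0, -0.0285, 0.026], [0.3, 0, 0], 0]
    - [[0, -0.0285, 0.0265], [0.2, 0, 0], 0]

```text
time_s: 0.77
ee_pos: [0.3518, 0.2864, 0.2349]
eef_rot: [[-0.011, 0.442, 0.897], [-0.0, 0.897, -0.442], [-1.0, -0.005, -0.01]]
ft_force: [1.3, 0.5, -0.1]
gripper_width: 0.0427
```

Emit:
move_arm:
  plan:
    - [[0, -0.0285, 0.0265], [0.3, 0, 0], 0]
    - [[0, -0.0285, 0.0265], [0.2, 0, 0], 0]
    - [[0, -0.028, 0.0265], [0.3, 0, 0], 0]
    - [[0, -0.028, 0.027], [0.2, 0, 0], 0]
    - [[0, -0.028, 0.027], [0.3, 0, 0], 0]
    - [[0, -0.028, 0.027], [0.2, 0, 0], 0]
    - [[0, -0.028, 0.027], [0.3, 0, 0], 0]
    - [[0, -0.0275, 0.0275], [0.2, 0, 0], 0]

```text
time_s: 1.43
ee_pos: [0.4394, -0.0281, 0.2337]
eef_rot: [[-0.011, 0.474, 0.881], [-0.001, 0.881, -0.474], [-1.0, -0.006, -0.009]]
ft_force: [1.2, 1.1, -0.2]
gripper_width: 0.0425
```

```bash
python3 - <<'E'
from h import *
plan([((.537,-.345,.12),-31.3,0,None),((.538,-.3475,.05),-31.3,0,None)])
E
```

```text
[[[0.0125,-0.026,0.0265],[0.3,-0.1,0],0],[[0.0125,-0.0255,0.0265],[0.3,-0.1,0],0],[[0.0125,-0.0255,0.0265],[0.3,0,0],0],[[0.0125,-0.0255,0.0265],[0.4,-0.1,0.1],0],[[0.0125,-0.025,0.027],[0.3,0,0],0],[[0.013,-0.025,0.027],[0.4,-0.1,0.1],0],[[0.0125,-0.025,0.027],[0.3,0,0],0],[[0.013,-0.025,0.0275],[0.4,-0.1,0.1],0]]
[[[0.0125,-0.0245,0.0275],[0.3,0,0],0],[[0.035,-0.0005,0.001],[0,0,0],0],[[0.035,-0.001,0.001],[0,0,0],0]]
end [ 0.538  -0.3475  0.0501] -31.3
```

Emit:
move_arm:
  plan:
    - [[0.0125, -0.026, 0.0265], [0.3, -0.1, 0], 0]
    - [[0.0125, -0.0255, 0.0265], [0.3, -0.1, 0], 0]
    - [[0.0125, -0.0255, 0.0265], [0.3, 0, 0], 0]
    - [[0.0125, -0.0255, 0.0265], [0.4, -0.1, 0.1], 0]
    - [[0.0125, -0.025, 0.027], [0.3, 0, 0], 0]
    - [[0.013, -0.025, 0.027], [0.4, -0.1, 0.1], 0]
    - [[0.0125, -0.025, 0.027], [0.3, 0, 0], 0]
    - [[0.013, -0.025, 0.0275], [0.4, -0.1, 0.1], 0]

```text
time_s: 2.1
ee_pos: [0.529, -0.3255, 0.1307]
eef_rot: [[0.005, 0.516, 0.857], [-0.002, 0.857, -0.516], [-1.0, 0.001, 0.005]]
ft_force: [0.7, 0.2, -0.2]
gripper_width: 0.0426
```

Emit:
move_arm:
  plan:
    - [[0.0125, -0.0245, 0.0275], [0.3, 0, 0], 0]
    - [[0.035, -0.0005, 0.001], [0, 0, 0], 0]
    - [[0.02, -0.001, 0.001], [0, 0, 0], 0]

```text
time_s: 2.35
ee_pos: [0.5418, -0.3774, 0.0615]
eef_rot: [[0.009, 0.529, 0.848], [-0.01, 0.849, -0.529], [-1.0, -0.004, 0.013]]
ft_force: [-0.5, 1.8, -0.3]
gripper_width: 0.0427
```

```bash
python3 - <<'E'
from h import *
s=get_state();print(s["ee_pos"],s["eef_rot"])
plan([((.538,-.3475,.0225),-31.3,0,2),(None,None,-1,6)])
a=vision.capture("top");b=vision.capture("side")
cv2.imwrite("pics/f.png",np.hstack([crop(a,405,205,75,80,5),crop(b,350,270,110,100,4)]) if 0 else crop(b,340,250,120,110,5)) 
E
```

```text
[ 0.5418 -0.3774  0.0615] [[ 0.009   0.5292  0.8485]
 [-0.0103  0.8485 -0.5291]
 [-0.9999 -0.0039  0.0131]]
[[[0.0195,0.0115,-0.01],[-0.3,0.4,0.1],0],[[0.019,0.012,-0.0095],[-0.3,0.3,0.1],0],[[0,0,0],[0,0,0],-1],[[0,0,0],[0,0,0],-1],[[0,0,0],[0,0,0],-1],[[0,0,0],[0,0,0],-1],[[0,0,0],[0,0,0],-1],[[0,0,0],[0,0,0],-1]]
end [ 0.5379 -0.3474  0.0227] -31.3
```

View pics/f.png

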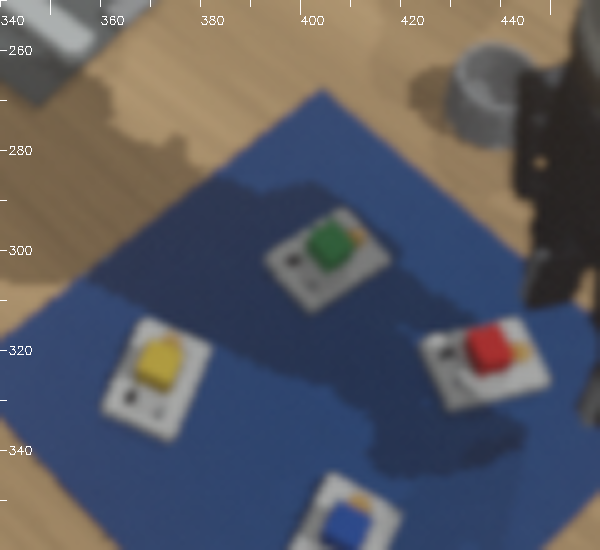

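The picture shows the gripper overshot, sitting right of red (LED at about (437,320)). I'll move slower, with settling rows.

Emit:
move_arm:
  plan:
    - [[0, 0.012, -0.01], [-0.3, 0.4, 0.1], 0]
    - [[0, 0.012, -0.0095], [-0.3, 0.3, 0.1], 0]
    - [[0, 0, 0], [0, 0, 0], 0]
    - [[0, 0, 0], [0, 0, 0], 0]

```text
time_s: 2.78
ee_pos: [0.5371, -0.3403, 0.0637]
eef_rot: [[-0.002, 0.517, 0.856], [0.002, 0.856, -0.517], [-1.0, 0.001, -0.003]]
ft_force: [0.0, -0.1, 0.7]
gripper_width: 0.0427
```

```bash
python3 - <<'E'
from h import *
plan([((.538,-.3475,.0225),-31.3,0,4),(None,None,0,1),(None,None,-1,3)])
E
```

```text
[[[0.0105,-0.0015,0.001],[0,0,0],0],[[0.01,-0.0015,0.001],[0.1,-0.1,0],0],[[0.0105,-0.0015,0.0015],[0,0,0],0],[[0.01,-0.001,0.001],[0.1,-0.1,-0.1],0],[[0,0,0],[0,0,0],0],[[0,0,0],[0,0,0],-1],[[0,0,0],[0,0,0],-1],[[0,0,0],[0,0,0],-1]]
end [ 0.538  -0.3473  0.0226] -31.3
```

Emit:
move_arm:
  plan:
    - [[0.01, -0.0015, 0.001], [0, 0, 0], 0]
    - [[0.01, -0.0015, 0.001], [0.1, -0.1, 0], 0]
    - [[0.01, -0.0015, 0.001], [0, 0, 0], 0]
    - [[0.004, -0.001, 0.001], [0, 0, 0], 0]
    - [[0, 0, 0], [0, 0, 0], 0]
    - [[0, 0, 0], [0, 0, 0], 0]

```text
time_s: 3.28
ee_pos: [0.5412, -0.3463, 0.0303]
eef_rot: [[0.006, 0.515, 0.857], [-0.001, 0.857, -0.515], [-1.0, 0.002, 0.006]]
ft_force: [0.1, 0.1, -0.4]
gripper_width: 0.0429
```

```bash
python3 - <<'E'
from h import *
plan([((.538,-.3475,.0225),-31.3,0,1),(None,None,0,1),(None,None,-1,6)])
E
```

```text
[[[0.008,-0.0025,-0.002],[0.3,0.3,-0.1],0],[[0,0,0],[0,0,0],0],[[0,0,0],[0,0,0],-1],[[0,0,0],[0,0,0],-1],[[0,0,0],[0,0,0],-1],[[0,0,0],[0,0,0],-1],[[0,0,0],[0,0,0],-1],[[0,0,0],[0,0,0],-1]]
end [ 0.5383 -0.3474  0.0223] -31.3
```

Emit:
move_arm:
  plan:
    - [[0.008, -0.0025, -0.002], [0.3, 0.3, -0.1], 0]
    - [[0, 0, 0], [0, 0, 0], 0]
    - [[0, 0, 0], [0, 0, 0], -1]
    - [[0, 0, 0], [0, 0, 0], -1]
    - [[0, 0, 0], [0, 0, 0], -1]
    - [[0, 0, 0], [0, 0, 0], -1]
    - [[0, 0, 0], [0, 0, 0], -1]
    - [[0, 0, 0], [0, 0, 0], -1]

```text
time_s: 3.95
ee_pos: [0.5375, -0.349, 0.0216]
eef_rot: [[-0.0, 0.521, 0.853], [-0.001, 0.853, -0.521], [-1.0, -0.001, -0.0]]
ft_force: [0.6, 0.5, 0.3]
gripper_width: 0.0145
```

```bash
cat >> h.py <<'E'
def go(xyz,yaw=None,op=0,v=.035,settle=2):
    """smooth trapezoid to a target, with settle rows; prints rows"""
    p=np.array(get_state()["ee_pos"]);d=np.array(xyz)-p;L=np.linalg.norm(d);
    # ramp: rows of fraction
    n=max(3,int(np.ceil(L/v))+3);w=np.ones(n);w[0]=.5;w[-1]=.25;w[-2]=.5
    if n>4:w[-3]=.8
    f=np.cumsum(w)/w.sum();Y=np.array(get_state()["eef_rot"]);y0=np.degrees(np.arctan2(-Y[0,1],Y[1,1]));yaw=y0 if yaw is None else yaw
    plan([(p+d*k,y0+(yaw-y0)*k,op,1) for k in f]+[(None,None,op,1)]*0)
E
python3 - <<'E'
from h import *
print(get_state()["ee_pos"],get_state()["gripper_width"],get_state()["ft_force"])
go((.538,-.345,.07),None,-1)
E
```

```text
[ 0.5375 -0.349   0.0216] 0.014514817971308455 [0.5578 0.4585 0.3077]
[[[-0.008,0.0005,-0.0005],[0,0,0],-1],[[-0.016,0.0015,-0.0005],[0,0,0],-1],[[-0.0125,0.0005,-0.0005],[0,0,0],-1],[[-0.008,0.001,0],[0,0,0],-1],[[-0.004,0,0],[0,0,0],-1]]
end [ 0.5381 -0.3452  0.0701] -31.4
```

Emit:
move_arm:
  plan:
    - [[-0.008, 0.0005, 0], [0, 0, 0], -1]
    - [[-0.016, 0.001, 0], [0, 0, 0], -1]
    - [[-0.016, 0.0005, 0], [0, 0, 0], -1]
    - [[-0.008, 0.001, 0], [0, 0, 0], -1]
    - [[-0.004, 0, 0], [0, 0, 0], -1]

```text
time_s: 4.37
ee_pos: [0.5381, -0.3451, 0.0754]
eef_rot: [[-0.003, 0.521, 0.853], [0.001, 0.853, -0.521], [-1.0, -0.001, -0.004]]
ft_force: [0.0, -0.3, -0.3]
gripper_width: 0.0141
```

```bash
python3 - <<'E'
from h import *
t=hol(.0035,-.108,.07);print(t,get_state()["ft_force"])
go(t,1.5,-1)
E
```

```text
[ 0.5701 -0.103   0.07  ] [ 0.002  -0.3141 -0.2896]
[[[0.0005,0.014,-0.006],[-2.0,-0.2,0],-1],[[0.0005,0.028,-0.0115],[-4.1,0,0],-1],[[0.0005,0.029,-0.009],[-4.1,0,0],-1],[[0.001,0.0295,-0.0075],[-4.1,0,0],-1],[[0.0005,0.03,-0.005],[-4.1,0,0],-1],[[0.0005,0.03,-0.003],[-4.1,0,0],-1],[[0.001,0.0305,-0.0005],[-4.1,0,0],-1],[[0.0005,0.024,0.001],[-3.2,0,0],-1]]
[[[0,0.015,0.0015],[-2.1,0,0],-1],[[0.0005,0.0075,0.001],[-1.0,0,0],-1]]
end [ 0.5699 -0.1032  0.0698] 1.5
```

Emit:
move_arm:
  plan:
    - [[0, 0.014, -0.006], [-2, 0, 0], -1]
    - [[0, 0.028, -0.0115], [-4, 0, 0], -1]
    - [[0, 0.029, -0.009], [-4, 0, 0], -1]
    - [[0, 0.0295, -0.0075], [-4, 0, 0], -1]
    - [[0, 0.03, -0.005], [-4, 0, 0], -1]
    - [[0, 0.03, -0.003], [-4, 0, 0], -1]
    - [[0, 0.0305, -0.0005], [-4, 0, 0], -1]
    - [[0, 0.024, 0.001], [-3.2, 0, 0], -1]

```text
time_s: 5.03
ee_pos: [0.5643, -0.1185, 0.0744]
eef_rot: [[-0.002, 0.013, 1.0], [-0.004, 1.0, -0.013], [-1.0, -0.004, -0.002]]
ft_force: [0.7, 0.6, -0.3]
gripper_width: 0.0144
```

Emit:
move_arm:
  plan:
    - [[0, 0.012, 0.0015], [-2, 0, 0], -1]
    - [[0, 0.004, 0.001], [-1, 0, 0], -1]
    - [[0, 0, 0], [0, 0, 0], -1]
    - [[0, 0, 0], [0, 0, 0], -1]

```text
time_s: 5.37
ee_pos: [0.566, -0.0907, 0.073]
eef_rot: [[-0.005, -0.06, 0.998], [0.001, 0.998, 0.06], [-1.0, 0.002, -0.005]]
ft_force: [-0.6, 0.1, -0.6]
gripper_width: 0.0145
```

```bash
python3 - <<'E'
from h import *
s=get_state();print(s["ee_pos"],s["gripper_width"])
go(hol(.0035,-.108,.034),1.5,-1)
a=vision.capture("top");b=vision.capture("side")
cv2.imwrite("pics/g.png",np.hstack([crop(a,330,195,70,70,6),crop(b,320,205,60,70,6)]))
E
```

```text
[ 0.566  -0.0907  0.073 ] 0.014493766960225687
[[[0.0065,-0.002,0.0005],[0.3,-0.3,-0.1],-1],[[0.0125,-0.004,0.001],[0.7,0,0],-1],[[0.0105,-0.0035,0.001],[0.5,0,0],-1],[[0.0065,-0.002,0.0005],[0.3,0,0],-1],[[0.003,-0.001,0.0005],[0.2,0,0],-1]]
end [ 0.5701 -0.103   0.034 ] 1.5
```

View pics/g.png

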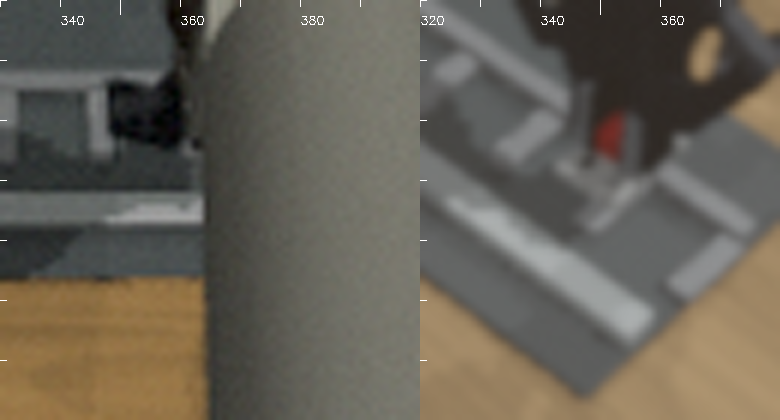

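Emit:
move_arm:
  plan:
    - [[0.006, -0.003, 0.001], [0.5, -0.3, 0], -1]
    - [[0.012, -0.004, 0.001], [0.7, 0, 0], -1]
    - [[0.009, -0.003, 0.001], [0.5, 0, 0], -1]
    - [[0.005, -0.001, 0.0005], [0.2, 0, 0], -1]
    - [[0, 0, 0], [0, 0, 0], -1]
    - [[0, 0, 0], [0, 0, 0], -1]

```text
time_s: 5.97
ee_pos: [0.5687, -0.1128, 0.0363]
eef_rot: [[-0.001, -0.008, 1.0], [-0.003, 1.0, 0.008], [-1.0, -0.003, -0.001]]
ft_force: [0.6, -0.4, -0.3]
gripper_width: 0.0143
```

```bash
python3 - <<'E'
from h import *
go(hol(.0035,-.108,.027),1.5,-1)
E
```

```text
[[[0.002,0.002,0.0005],[-0.2,0,0.2],-1],[[0.004,0.0045,0.0005],[-0.5,0,0],-1],[[0.0025,0.002,0.0005],[-0.2,0,0],-1],[[0.001,0.0015,0],[-0.1,0,0],-1]]
end [ 0.5701 -0.1028  0.0268] 1.5
```

Emit:
move_arm:
  plan:
    - [[0, 0.003, 0.0005], [-0.3, 0, 0.2], -1]
    - [[0, 0.003, 0.0005], [-0.3, 0, 0], -1]
    - [[0, 0.002, 0.0005], [-0.2, 0, 0], -1]
    - [[0, 0, 0], [0, 0, 0], -1]
    - [[0, 0, 0], [0, 0, 0], -1]
    - [[0, 0, 0], [0, 0, 0], -1]
    - [[0, 0, 0], [0, 0, 0], -1]

```text
time_s: 6.55
ee_pos: [0.571, -0.1026, 0.0371]
eef_rot: [[0.0, -0.025, 1.0], [0.002, 1.0, 0.025], [-1.0, 0.002, 0.0]]
ft_force: [0.5, -0.4, -0.2]
gripper_width: 0.0145
```

```bash
python3 - <<'E'
from h import *
print(get_state()["joint_vel"])
go(hol(.0035,-.108,.027),1.5,-1)
E
```

```text
[-0.003  -0.0053 -0.0029  0.0004 -0.0007  0.0015 -0.0003]
[[[0.002,0,0],[0,0,-0.1],-1],[[0.0045,0,-0.0005],[0,0,0],-1],[[0.0025,-0.0005,-0.0005],[0,0,0],-1],[[0.001,0,0],[0,0,0],-1]]
end [ 0.57   -0.1032  0.0271] 1.5
```

Settled on target. Lower, release and lift.

Emit:
move_arm:
  plan:
    - [[0.002, 0, 0], [0, 0, 0], -1]
    - [[0.003, 0, -0.0005], [0, 0, 0], -1]
    - [[0.003, -0.0005, -0.0005], [0, 0, 0], -1]
    - [[0.002, 0, 0], [0, 0, 0], -1]
    - [[0, 0, 0], [0, 0, 0], -1]
    - [[0, 0, 0], [0, 0, 0], -1]

```text
time_s: 7.05
ee_pos: [0.5699, -0.1034, 0.0261]
eef_rot: [[0.001, -0.025, 1.0], [0.001, 1.0, 0.025], [-1.0, 0.001, 0.001]]
ft_force: [0.4, 0.4, -0.5]
gripper_width: 0.0143
```

```bash
python3 - <<'E'
from h import *
s=get_state();print(s["joint_vel"][:3])
E
```

```text
[ 0.0007  0.0082 -0.0007]
```

Emit:
move_arm:
  plan:
    - [[0, 0, 0], [0, 0, 0], -0.3]
    - [[0, 0, 0], [0, 0, 0], -0.3]
    - [[0, 0, 0], [0, 0, 0], -0.3]
    - [[-0.01, 0, 0], [0, 0, 0], -0.3]
    - [[-0.03, 0, 0], [0, 0, 0], -0.3]
    - [[-0.02, -0.01, 0], [0, 0, 0], -0.2]
    - [[0, -0.03, -0.005], [0, 0, 0], 0]
    - [[0, -0.035, -0.01], [0, 0, 0], 0]

```text
time_s: 7.72
ee_pos: [0.5598, -0.1692, 0.0906]
eef_rot: [[0.001, -0.041, 0.999], [0.007, 0.999, 0.041], [-1.0, 0.007, 0.002]]
ft_force: [0.3, -0.6, -0.2]
gripper_width: 0.0427
```

```bash
cat >> h.py <<'E'
COL=dict(red=((0,170,90),(6,255,255)),yellow=((24,150,100),(34,255,255)),green=((50,120,50),(80,255,255)),blue=((110,150,80),(118,255,255)))
def leds(n,img,rect):
    x,y,w,h=rect;hsv=cv2.cvtColor(img,cv2.COLOR_BGR2HSV);o={}
    for k,(lo,hi) in COL.items():
        m=cv2.inRange(hsv,lo,hi)*0+cv2.inRange(hsv,lo,hi);mm=np.zeros_like(m);mm[y:y+h,x:x+w]=m[y:y+h,x:x+w]
        c,l,s,ce=cv2.connectedComponentsWithStats(mm)
        o[k]=[(int(s[i,4]),ce[i].round(1).tolist()) for i in range(1,c) if s[i,4]>8]
    return o
E
python3 - <<'E'
from h import *
t=vision.capture("top");s=vision.capture("side");cv2.imwrite("pics/t1.png",t);cv2.imwrite("pics/s1.png",s)
print(leds("top",t,(290,180,190,110)));print(leds("side",s,(270,180,220,220)))
go((.531,-.268,.07),-11,0)
E
```

```text
{'red': [(22, [370.3, 218.0])], 'yellow': [], 'green': [], 'blue': []}
{'red': [(64, [414.5, 199.7]), (22, [357.3, 242.9]), (11, [463.2, 270.6])], 'yellow': [(34, [371.4, 322.3])], 'green': [(27, [405.6, 298.6])], 'blue': [(41, [408.8, 355.4])]}
[[[0.0025,-0.011,-0.0035],[1.6,0,-0.1],0],[[0.005,-0.022,-0.0065],[3.1,0,0],0],[[0.005,-0.0225,-0.005],[3.1,0,0],0],[[0.004,-0.018,-0.0035],[2.5,0,0],0],[[0.0025,-0.0115,-0.0015],[1.5,0,0],0],[[0.0015,-0.0055,-0.0005],[0.8,0,0],0]]
end [ 0.5308 -0.268   0.0699] -11.0
```

Emit:
move_arm:
  plan:
    - [[0.002, -0.011, -0.003], [1.6, 0, 0], 0]
    - [[0.005, -0.022, -0.006], [3, 0, 0], 0]
    - [[0.005, -0.022, -0.005], [3, 0, 0], 0]
    - [[0.004, -0.018, -0.003], [2, 0, 0], 0]
    - [[0.002, -0.01, -0.0015], [1.5, 0, 0], 0]
    - [[0, -0.004, -0.0005], [0.5, 0, 0], 0]
    - [[0, 0, 0], [0, 0, 0], 0]
    - [[0, 0, 0], [0, 0, 0], 0]

```text
time_s: 8.48
ee_pos: [0.5326, -0.2694, 0.0746]
eef_rot: [[0.004, 0.189, 0.982], [0.002, 0.982, -0.189], [-1.0, 0.003, 0.003]]
ft_force: [0.0, 0.3, 0.3]
gripper_width: 0.0426
```

```bash
python3 - <<'E'
from h import *
print("red pocket", tri((370.3,218.0),(357.3,242.9)), onz("top",370.3,218,.021), hol(.0035,-.108,.02))
s=get_state();print(s["joint_vel"][:3],s["ee_pos"])
go((.531,-.273,.0215),-11.3,0)
E
```

```text
red pocket [ 0.5703 -0.1031  0.021 ] [ 0.5691 -0.1021  0.021 ] [ 0.5701 -0.103   0.02  ]
[ 0.0031 -0.0004 -0.0055] [ 0.5326 -0.2694  0.0746]
[[[0.0085,-0.0005,0],[0.1,0.2,-0.1],0],[[0.0175,-0.0015,-0.0005],[0.1,0,0],0],[[0.014,-0.001,0],[0.1,0,0],0],[[0.0085,-0.0005,-0.0005],[0.1,0,0],0],[[0.0045,-0.0005,0],[0,0,0],0]]
end [ 0.5309 -0.2731  0.0216] -11.3
```

Emit:
move_arm:
  plan:
    - [[0.0085, -0.0005, 0], [0.2, 0.2, 0], 0]
    - [[0.017, -0.001, -0.0005], [0.1, 0, 0], 0]
    - [[0.014, -0.001, 0], [0.1, 0, 0], 0]
    - [[0.008, -0.0005, -0.0005], [0, 0, 0], 0]
    - [[0.002, -0.0005, 0], [0, 0, 0], 0]
    - [[0, 0, 0], [0, 0, 0], 0]
    - [[0, 0, 0], [0, 0, 0], 0]

```text
time_s: 9.07
ee_pos: [0.5354, -0.2641, 0.0224]
eef_rot: [[0.003, 0.184, 0.983], [0.007, 0.983, -0.184], [-1.0, 0.007, 0.001]]
ft_force: [-0.3, 0.6, 0.3]
gripper_width: 0.0427
```

```bash
python3 - <<'E'
from h import *
plan([((.531,-.273,.022),-11.3,0,1)])
E
```

```text
[[[0.0005,-0.0095,-0.0025],[0.7,0.1,-0.4],0]]
end [ 0.5312 -0.273   0.0218] -11.3
```

Emit:
move_arm:
  plan:
    - [[0, -0.004, -0.0025], [0.4, 0.1, -0.4], 0]
    - [[0, -0.003, 0], [0.3, 0, 0], 0]
    - [[0, 0, 0], [0, 0, 0], 0]
    - [[0, 0, 0], [0, 0, 0], 0]
    - [[0, 0, 0], [0, 0, 0], 0]

```text
time_s: 9.48
ee_pos: [0.533, -0.2715, 0.0248]
eef_rot: [[0.003, 0.197, 0.98], [-0.002, 0.98, -0.197], [-1.0, -0.001, 0.003]]
ft_force: [0.0, -0.0, -0.6]
gripper_width: 0.043
```

```bash
python3 - <<'E'
from h import *
plan([((.531,-.273,.022),-11.3,0,1)])
E
```

```text
[[[0.003,-0.002,-0.0015],[0,0.2,0.1],0]]
end [ 0.5312 -0.2732  0.0218] -11.3
```

Emit:
move_arm:
  plan:
    - [[0.003, -0.002, -0.0015], [0, 0.2, 0], -0.3]
    - [[0, 0, 0], [0, 0, 0], -1]
    - [[0, 0, 0], [0, 0, 0], -1]
    - [[0, 0, 0], [0, 0, 0], -1]
    - [[0, 0, 0], [0, 0, 0], -1]
    - [[0, 0, 0], [0, 0, 0], -1]

```text
time_s: 9.98
ee_pos: [0.5318, -0.2739, 0.0227]
eef_rot: [[0.001, 0.197, 0.98], [-0.002, 0.98, -0.197], [-1.0, -0.001, 0.001]]
ft_force: [-0.2, 0.5, 0.7]
gripper_width: 0.0143
```

Emit:
move_arm:
  plan:
    - [[-0.008, 0, 0], [0, 0, 0], -1]
    - [[-0.016, 0, 0], [0, 0, 0], -1]
    - [[-0.016, 0, 0], [0, 0, 0], -1]
    - [[-0.008, 0, 0], [0, 0, 0], -1]
    - [[0, 0, 0], [0, 0, 0], -1]
    - [[0, 0, 0], [0, 0, 0], -1]

```text
time_s: 10.48
ee_pos: [0.5305, -0.2732, 0.0727]
eef_rot: [[-0.002, 0.197, 0.98], [-0.0, 0.98, -0.197], [-1.0, -0.001, -0.002]]
ft_force: [0.0, -0.5, 0.0]
gripper_width: 0.014
```

```bash
python3 - <<'E'
from h import *
s=get_state();print(s["joint_vel"][:3],s["ee_pos"])
go(hol(.0035,-.060,.072),1.5,-1,v=.03)
E
```

```text
[ 0.0011 -0.0171  0.0004] [ 0.5305 -0.2732  0.0727]
[[[0,0.012,-0.0005],[-0.7,-0.1,0],-1],[[0,0.0245,0],[-1.4,0,0],-1],[[0,0.0245,0],[-1.5,0,0],-1],[[0,0.0245,0.001],[-1.4,0,0],-1],[[0.0005,0.0245,0.0015],[-1.4,0,0],-1],[[0,0.0245,0.0025],[-1.4,0,0],-1],[[0,0.0245,0.0025],[-1.4,0,0],-1],[[0,0.024,0.0035],[-1.5,0,0],-1]]
[[[0,0.0195,0.003],[-1.1,0,0],-1],[[0,0.012,0.002],[-0.7,0,0],-1],[[0,0.006,0.0015],[-0.4,0,0],-1]]
end [ 0.5689 -0.0549  0.072 ] 1.5
```

Emit:
move_arm:
  plan:
    - [[0, 0.012, 0], [-0.7, 0, 0], -1]
    - [[0, 0.0245, 0], [-1.4, 0, 0], -1]
    - [[0, 0.0245, 0], [-1.4, 0, 0], -1]
    - [[0, 0.0245, 0.001], [-1.4, 0, 0], -1]
    - [[0, 0.0245, 0.0015], [-1.4, 0, 0], -1]
    - [[0, 0.0245, 0.0025], [-1.4, 0, 0], -1]
    - [[0, 0.0245, 0.0025], [-1.4, 0, 0], -1]
    - [[0, 0.023, 0.0035], [-1.4, 0, 0], -1]

```text
time_s: 11.15
ee_pos: [0.5588, -0.088, 0.0665]
eef_rot: [[-0.01, 0.014, 1.0], [-0.001, 1.0, -0.014], [-1.0, -0.002, -0.01]]
ft_force: [0.1, 0.4, -0.8]
gripper_width: 0.0142
```

Emit:
move_arm:
  plan:
    - [[0, 0.015, 0.003], [-1, 0, 0], -1]
    - [[0, 0.008, 0.002], [-0.5, 0, 0], -1]
    - [[0, 0.002, 0.001], [0, 0, 0], -1]
    - [[0, 0, 0], [0, 0, 0], -1]
    - [[0, 0, 0], [0, 0, 0], -1]
    - [[0, 0, 0], [0, 0, 0], -1]
    - [[0, 0, 0], [0, 0, 0], -1]

```text
time_s: 11.73
ee_pos: [0.5625, -0.0522, 0.0626]
eef_rot: [[-0.016, -0.026, 1.0], [0.003, 1.0, 0.026], [-1.0, 0.003, -0.016]]
ft_force: [1.0, -0.6, -0.0]
gripper_width: 0.0142
```

```bash
python3 - <<'E'
from h import *
s=get_state();print(s["joint_vel"][:3],s["ee_pos"])
go(hol(.0035,-.060,.036),1.5,-1,v=.03)
E
```

```text
[0.0146 0.0024 0.0132] [ 0.5625 -0.0522  0.0626]
[[[0.006,-0.0005,0.0015],[0,-0.9,-0.2],-1],[[0.0115,-0.0015,0.0025],[0,0,0],-1],[[0.006,-0.0005,0.0015],[0,0,0],-1],[[0.003,-0.0005,0.001],[0,0,0],-1]]
end [ 0.569  -0.055   0.0361] 1.5
```

Emit:
move_arm:
  plan:
    - [[0.004, -0.0005, 0.0015], [0, -0.5, -0.2], -1]
    - [[0.008, -0.0005, 0.0025], [0, -0.4, 0], -1]
    - [[0.006, -0.0005, 0.0015], [0, 0, 0], -1]
    - [[0.003, -0.0005, 0], [0, 0, 0], -1]
    - [[0, 0, 0], [0, 0, 0], -1]
    - [[0, 0, 0], [0, 0, 0], -1]
    - [[0, 0, 0], [0, 0, 0], -1]

```text
time_s: 12.32
ee_pos: [0.5675, -0.0596, 0.0385]
eef_rot: [[-0.0, -0.018, 1.0], [-0.003, 1.0, 0.018], [-1.0, -0.003, -0.0]]
ft_force: [-0.1, 0.4, 0.5]
gripper_width: 0.014
```

```bash
python3 - <<'E'
from h import *
s=get_state();print(s["joint_vel"][:3],s["ee_pos"])
plan([(hol(.0035,-.060,.0275),1.5,-1,3)])
E
```

```text
[0.0022 0.0059 0.0006] [ 0.5675 -0.0596  0.0385]
[[[0.0035,0.0015,0.0005],[-0.2,0,0.1],-1],[[0.004,0.0015,0.0005],[-0.1,0,0],-1],[[0.0035,0.0015,0.0005],[-0.2,0,0.1],-1]]
end [ 0.5689 -0.0551  0.0275] 1.5
```

Emit:
move_arm:
  plan:
    - [[0, 0.0025, 0.0005], [-0.2, 0, 0.1], -1]
    - [[0, 0.001, 0.0005], [-0.2, 0, 0], -1]
    - [[0, 0, 0], [0, 0, 0], -1]
    - [[0, 0, 0], [0, 0, 0], -1]
    - [[0, 0, 0], [0, 0, 0], -1]

```text
time_s: 12.73
ee_pos: [0.5691, -0.0551, 0.0392]
eef_rot: [[0.001, -0.026, 1.0], [-0.001, 1.0, 0.026], [-1.0, -0.001, 0.001]]
ft_force: [-0.0, 0.9, 0.2]
gripper_width: 0.014
```

```bash
python3 - <<'E'
from h import *
plan([(hol(.0035,-.060,.0275),1.5,-1,3)])
E
```

```text
[[[0.004,0,0],[0,0,0],-1],[[0.004,0,0],[0,0,0],-1],[[0.0035,0,-0.0005],[0,0,0],-1]]
end [ 0.5686 -0.0551  0.0277] 1.5
```

Emit:
move_arm:
  plan:
    - [[0.004, 0, 0], [0, 0, 0], -1]
    - [[0.004, 0, 0], [0, 0, 0], -1]
    - [[0.003, 0, 0], [0, 0, 0], -1]
    - [[0.001, 0, 0], [0, 0, 0], -1]
    - [[0, 0, 0], [0, 0, 0], -1]
    - [[0, 0, 0], [0, 0, 0], -1]

```text
time_s: 13.23
ee_pos: [0.5691, -0.055, 0.0258]
eef_rot: [[0.001, -0.027, 1.0], [-0.001, 1.0, 0.027], [-1.0, -0.001, 0.001]]
ft_force: [-0.6, -0.3, 0.0]
gripper_width: 0.014
```

Emit:
move_arm:
  plan:
    - [[0, 0, 0], [0, 0, 0], -0.3]
    - [[0, 0, 0], [0, 0, 0], -0.3]
    - [[0, 0, 0], [0, 0, 0], -0.3]
    - [[-0.01, 0, 0], [0, 0, 0], -0.3]
    - [[-0.025, 0, 0], [0, 0, 0], -0.3]
    - [[-0.02, 0, 0], [0, 0, 0], -0.2]
    - [[0, -0.01, -0.005], [0, 0, 0], 0]
    - [[0, -0.02, -0.01], [-1, 0, 0], 0]

```text
time_s: 13.9
ee_pos: [0.5565, -0.0806, 0.0852]
eef_rot: [[0.003, -0.052, 0.999], [0.002, 0.999, 0.052], [-1.0, 0.002, 0.003]]
ft_force: [-0.3, -0.6, 0.1]
gripper_width: 0.0426
```

```bash
python3 - <<'E'
from h import *
s=vision.capture("side");cv2.imwrite("pics/s2.png",s);print(leds("side",s,(330,180,120,200)))
print(get_state()["ee_pos"]);go((.44,-.254,.072),18.5,0,v=.03)
E
```

```text
{'red': [(159, [408.9, 195.1]), (22, [357.3, 242.9])], 'yellow': [(35, [371.4, 322.2])], 'green': [(15, [341.9, 231.7])], 'blue': [(40, [408.8, 355.3])]}
[ 0.5541 -0.0877  0.0852]
[[[0.001,-0.01,-0.0075],[-1.0,0,0.1],0],[[0.0015,-0.0195,-0.0155],[-1.9,0,0],0],[[0.0015,-0.0195,-0.016],[-2.0,0,0],0],[[0.002,-0.0185,-0.017],[-2.0,0,0],0],[[0.0015,-0.018,-0.0175],[-1.9,0,0],0],[[0.0015,-0.0175,-0.018],[-2.0,0,0],0],[[0.0015,-0.0165,-0.0185],[-2.0,0,0],0],[[0.0015,-0.013,-0.0155],[-1.5,0,0],0]]
[[[0.001,-0.008,-0.0095],[-1.0,0,0],0],[[0,-0.0035,-0.005],[-0.5,0,0],0]]
end [ 0.44   -0.2538  0.0722] 18.5
```

Emit:
move_arm:
  plan:
    - [[0.001, -0.008, -0.0075], [-1, 0, 0], 0]
    - [[0.0015, -0.0195, -0.0155], [-2, 0, 0], 0]
    - [[0.0015, -0.0195, -0.016], [-2, 0, 0], 0]
    - [[0.002, -0.0185, -0.017], [-2, 0, 0], 0]
    - [[0.0015, -0.018, -0.0175], [-2, 0, 0], 0]
    - [[0.0015, -0.0175, -0.018], [-2, 0, 0], 0]
    - [[0.0015, -0.0165, -0.017], [-2, 0, 0], 0]
    - [[0.0015, -0.012, -0.0125], [-1.5, 0, 0], 0]

```text
time_s: 14.62
ee_pos: [0.4514, -0.2421, 0.0758]
eef_rot: [[0.006, -0.307, 0.952], [-0.004, 0.952, 0.307], [-1.0, -0.006, 0.004]]
ft_force: [0.5, 0.6, 0.1]
gripper_width: 0.043
```

Emit:
move_arm:
  plan:
    - [[0.001, -0.005, -0.006], [-0.8, 0, 0], 0]
    - [[0, -0.0015, -0.002], [-0.3, 0, 0], 0]
    - [[0, 0, 0], [0, 0, 0], 0]
    - [[0, 0, 0], [0, 0, 0], 0]
    - [[0, 0, 0], [0, 0, 0], 0]
    - [[0, 0, 0], [0, 0, 0], 0]

```text
time_s: 15.12
ee_pos: [0.4411, -0.2567, 0.0751]
eef_rot: [[0.004, -0.316, 0.949], [-0.006, 0.949, 0.316], [-1.0, -0.007, 0.002]]
ft_force: [1.2, -0.0, 0.1]
gripper_width: 0.0426
```

```bash
python3 - <<'E'
from h import *
print(get_state()["joint_vel"][:3],get_state()["ee_pos"]);go((.4388,-.2576,.04),19,0,v=.02)
E
```

```text
[-0.0128 -0.0009 -0.0066] [ 0.4411 -0.2567  0.0751]
[[[0.006,0,-0.0005],[-0.1,0.1,0.4],0],[[0.0115,0,-0.0005],[-0.2,0,0],0],[[0.009,0,-0.001],[-0.1,0,0],0],[[0.0055,0,-0.0005],[-0.1,0,0],0],[[0.003,0,0],[-0.1,0,0],0]]
end [ 0.4387 -0.2575  0.0401] 19.0
```

Straight down all the way (53 mm), then check.

Emit:
move_arm:
  plan:
    - [[0.007, 0, -0.0005], [-0.2, 0.1, 0.4], 0]
    - [[0.014, 0, -0.0005], [-0.2, 0, 0], 0]
    - [[0.014, 0, -0.001], [0, 0, 0], 0]
    - [[0.009, 0, 0], [0, 0, 0], 0]
    - [[0.004, 0, 0], [0, 0, 0], 0]
    - [[0.001, 0, 0], [0, 0, 0], 0]
    - [[0, 0, 0], [0, 0, 0], 0]
    - [[0, 0, 0], [0, 0, 0], 0]

```text
time_s: 15.78
ee_pos: [0.4435, -0.2527, 0.0231]
eef_rot: [[0.002, -0.332, 0.943], [0.002, 0.943, 0.332], [-1.0, 0.002, 0.003]]
ft_force: [-0.8, 0.6, 0.8]
gripper_width: 0.0426
```

```bash
python3 - <<'E'
from h import *
print(get_state()["joint_vel"][:3],get_state()["ee_pos"]);plan([((.4388,-.2576,.022),19,0,1)])
E
```

```text
[-0.003   0.002  -0.0018] [ 0.4435 -0.2527  0.0231]
[[[0.001,-0.003,-0.006],[0.4,0.1,-0.1],0]]
end [ 0.4389 -0.2575  0.0221] 19.0
```

Emit:
move_arm:
  plan:
    - [[0, -0.002, -0.003], [0.4, 0.1, -0.1], 0]
    - [[0, -0.001, -0.002], [0, 0, 0], 0]
    - [[0, 0, 0], [0, 0, 0], 0]
    - [[0, 0, 0], [0, 0, 0], 0]
    - [[0, 0, 0], [0, 0, 0], 0]

```text
time_s: 16.2
ee_pos: [0.4406, -0.2586, 0.0251]
eef_rot: [[0.004, -0.324, 0.946], [-0.002, 0.946, 0.324], [-1.0, -0.003, 0.003]]
ft_force: [-0.3, -0.4, 0.4]
gripper_width: 0.0423
```

Emit:
move_arm:
  plan:
    - [[0, 0, 0], [0, 0, 0], -1]
    - [[0, 0, 0], [0, 0, 0], -1]
    - [[0, 0, 0], [0, 0, 0], -1]
    - [[0, 0, 0], [0, 0, 0], -1]
    - [[0, 0, 0], [0, 0, 0], -1]
    - [[0, 0, 0], [0, 0, 0], -1]

```text
time_s: 16.7
ee_pos: [0.441, -0.2589, 0.0258]
eef_rot: [[0.005, -0.324, 0.946], [-0.003, 0.946, 0.324], [-1.0, -0.004, 0.004]]
ft_force: [-0.8, -1.1, 0.8]
gripper_width: 0.0135
```

Emit:
move_arm:
  plan:
    - [[-0.008, 0, 0], [0, 0, 0], -1]
    - [[-0.016, 0, 0], [0, 0, 0], -1]
    - [[-0.016, 0, 0], [0, 0, 0], -1]
    - [[-0.008, 0, 0], [0, 0, 0], -1]
    - [[0, 0, 0], [0, 0, 0], -1]
    - [[0, 0, 0], [0, 0, 0], -1]

```text
time_s: 17.2
ee_pos: [0.4399, -0.2581, 0.0763]
eef_rot: [[0.003, -0.324, 0.946], [-0.001, 0.946, 0.324], [-1.0, -0.002, 0.002]]
ft_force: [0.2, -0.1, -1.2]
gripper_width: 0.0135
```

```bash
python3 - <<'E'
from h import *
s=get_state();print(s["joint_vel"][:3],s["ee_pos"])
t=hol(.0035,-.012,.085);print(t);d=(t-s["ee_pos"])*.95;go(s["ee_pos"]+d,1.5,-1,v=.03)
E
```

```text
[-0.0009 -0.0192  0.    ] [ 0.4399 -0.2581  0.0763]
[ 0.5675 -0.007   0.085 ]
[[[-0.0005,0.0095,0.0095],[0.9,0.1,0.1],-1],[[-0.0005,0.0185,0.019],[1.7,0,0],-1],[[-0.001,0.0195,0.018],[1.7,0,0],-1],[[-0.001,0.02,0.018],[1.8,0,0],-1],[[-0.0005,0.0205,0.017],[1.7,0,0],-1],[[-0.001,0.021,0.016],[1.7,0,0],-1],[[-0.001,0.0215,0.016],[1.8,0,0],-1],[[-0.0005,0.0215,0.015],[1.7,0,0],-1]]
[[[-0.001,0.0225,0.0145],[1.7,0,0],-1],[[-0.0005,0.0185,0.011],[1.4,0,0],-1],[[-0.0005,0.0115,0.0065],[0.9,0,0],-1],[[-0.0005,0.0055,0.0035],[0.4,0,0],-1]]
end [ 0.5613 -0.0197  0.0848] 1.5
```

Emit:
move_arm:
  plan:
    - [[-0.0005, 0.0095, 0.0095], [0.9, 0, 0], -1]
    - [[-0.0005, 0.0185, 0.019], [1.7, 0, 0], -1]
    - [[-0.001, 0.0195, 0.018], [1.7, 0, 0], -1]
    - [[-0.001, 0.02, 0.018], [1.7, 0, 0], -1]
    - [[-0.0005, 0.0205, 0.017], [1.7, 0, 0], -1]
    - [[-0.001, 0.021, 0.016], [1.7, 0, 0], -1]
    - [[-0.001, 0.0215, 0.016], [1.7, 0, 0], -1]
    - [[-0.0005, 0.0215, 0.015], [1.7, 0, 0], -1]

```text
time_s: 17.87
ee_pos: [0.5286, -0.0828, 0.077]
eef_rot: [[-0.005, -0.08, 0.997], [-0.004, 0.997, 0.08], [-1.0, -0.004, -0.006]]
ft_force: [-0.2, 0.4, -0.9]
gripper_width: 0.0138
```

Emit:
move_arm:
  plan:
    - [[-0.001, 0.02, 0.014], [1.7, 0, 0], -1]
    - [[-0.001, 0.015, 0.01], [1, 0, 0], -1]
    - [[0, 0.008, 0.006], [0.6, 0, 0], -1]
    - [[0, 0.003, 0.003], [0.3, 0, 0], -1]
    - [[0, 0, 0], [0, 0, 0], -1]
    - [[0, 0, 0], [0, 0, 0], -1]
    - [[0, 0, 0], [0, 0, 0], -1]
    - [[0, 0, 0], [0, 0, 0], -1]

```text
time_s: 18.53
ee_pos: [0.5588, -0.0252, 0.0733]
eef_rot: [[-0.011, -0.023, 1.0], [-0.002, 1.0, 0.023], [-1.0, -0.002, -0.011]]
ft_force: [0.1, 0.2, 0.2]
gripper_width: 0.0141
```

```bash
python3 - <<'E'
from h import *
s=get_state();print(s["joint_vel"][:3],s["ee_pos"])
go(hol(.005,-.012,.043),1.5,-1,v=.02)
E
```

```text
[ 0.0147 -0.0001  0.0107] [ 0.5588 -0.0252  0.0733]
[[[0.005,0.003,0.002],[0,-0.7,0.1],-1],[[0.01,0.006,0.0035],[-0.1,0,0],-1],[[0.008,0.0045,0.0025],[0,0,0],-1],[[0.005,0.003,0.002],[-0.1,0,0],-1],[[0.0025,0.0015,0.0005],[0,0,0],-1]]
end [ 0.5688 -0.0069  0.0428] 1.5
```

Emit:
move_arm:
  plan:
    - [[0.005, 0.003, 0.002], [0, -0.6, 0], -1]
    - [[0.01, 0.006, 0.0035], [0, 0, 0], -1]
    - [[0.008, 0.0045, 0.0025], [0, 0, 0], -1]
    - [[0.004, 0.002, 0.001], [0, 0, 0], -1]
    - [[0.001, 0, 0], [0, 0, 0], -1]
    - [[0, 0, 0], [0, 0, 0], -1]
    - [[0, 0, 0], [0, 0, 0], -1]
    - [[0, 0, 0], [0, 0, 0], -1]

```text
time_s: 19.2
ee_pos: [0.5663, -0.0114, 0.0409]
eef_rot: [[-0.003, -0.018, 1.0], [-0.003, 1.0, 0.018], [-1.0, -0.003, -0.003]]
ft_force: [-0.3, 0.5, -0.7]
gripper_width: 0.0136
```

```bash
python3 - <<'E'
from h import *
s=get_state();print(s["joint_vel"][:3],s["ee_pos"])
plan([(hol(.005,-.012,.043),1.5,-1,2)])
E
```

```text
[0.0004 0.0032 0.0008] [ 0.5663 -0.0114  0.0409]
[[[-0.001,0.002,0.0015],[-0.2,-0.1,0.1],-1],[[-0.001,0.0025,0.0015],[-0.2,-0.1,0.1],-1]]
end [ 0.5692 -0.0069  0.0429] 1.5
```

Emit:
move_arm:
  plan:
    - [[0, 0.002, 0.001], [-0.2, -0.1, 0.1], -1]
    - [[0, 0.0015, 0.001], [-0.2, -0.1, 0.1], -1]
    - [[0, 0, 0], [0, 0, 0], -1]
    - [[0, 0, 0], [0, 0, 0], -1]
    - [[0, 0, 0], [0, 0, 0], -1]

```text
time_s: 19.62
ee_pos: [0.5693, -0.0079, 0.0421]
eef_rot: [[0.003, -0.026, 1.0], [0.001, 1.0, 0.026], [-1.0, 0.001, 0.003]]
ft_force: [0.2, -0.1, -0.4]
gripper_width: 0.0136
```

```bash
python3 - <<'E'
from h import *
plan([(hol(.005,-.012,.031),1.5,-1,3)])
E
```

```text
[[[0.0035,0.0005,0],[0,0.1,0],-1],[[0.004,0,0],[0,0,0],-1],[[0.0035,0.0005,0],[0,0.1,-0.1],-1]]
end [ 0.5692 -0.0069  0.0311] 1.5
```

Emit:
move_arm:
  plan:
    - [[0.0035, 0.0005, 0], [0, 0, 0], -1]
    - [[0.004, 0, 0], [0, 0, 0], -1]
    - [[0.003, 0, 0], [0, 0, 0], -1]
    - [[0.001, 0, 0], [0, 0, 0], -1]
    - [[0, 0, 0], [0, 0, 0], -1]
    - [[0, 0, 0], [0, 0, 0], -1]

```text
time_s: 20.12
ee_pos: [0.5692, -0.0076, 0.0293]
eef_rot: [[0.003, -0.025, 1.0], [0.001, 1.0, 0.025], [-1.0, 0.001, 0.003]]
ft_force: [-0.0, -0.4, -0.4]
gripper_width: 0.0139
```

Emit:
move_arm:
  plan:
    - [[0, 0, 0], [0, 0, 0], -0.3]
    - [[0, 0, 0], [0, 0, 0], -0.3]
    - [[0, 0, 0], [0, 0, 0], -0.3]
    - [[-0.01, 0, 0], [0, 0, 0], -0.3]
    - [[-0.025, 0, 0], [0, 0, 0], -0.3]
    - [[-0.02, 0, 0], [0, 0, 0], -0.2]
    - [[0, -0.01, -0.005], [0, 0, 0], 0]
    - [[0, -0.02, -0.01], [0, 0, 0], 0]

```text
time_s: 20.78
ee_pos: [0.5563, -0.0333, 0.0886]
eef_rot: [[0.005, -0.033, 0.999], [0.004, 0.999, 0.033], [-1.0, 0.004, 0.005]]
ft_force: [-0.4, 0.3, 0.4]
gripper_width: 0.0427
```

```bash
python3 - <<'E'
from h import *
s=vision.capture("side");cv2.imwrite("pics/s3.png",s);l=leds("side",s,(300,180,150,200));print(l)
Y=[0,0,0,0]
for k,y in(("red",-.108),("green",-.06),("yellow",-.012)): print(k,proj("side",hol(.0035,y,.021)))
p=get_state()["ee_pos"];print(p);d=np.array((.4367,-.3512,.075))-p;go(p+.96*d,13.7,0,v=.033)
E
```

```text
{'red': [(164, [408.7, 195.0]), (21, [357.4, 242.8])], 'yellow': [(21, [327.9, 222.1])], 'green': [(12, [342.0, 231.5])], 'blue': [(28, [409.1, 332.8]), (12, [411.6, 341.2]), (42, [408.7, 355.4])]}
red [[356.5876 243.0428]]
green [[341.445  232.4016]]
yellow [[327.015  222.2612]]
[ 0.5539 -0.0402  0.0885]
[[[0.0005,-0.0135,-0.0055],[-0.6,0.1,0],0],[[0.001,-0.0265,-0.011],[-1.1,0,0],0],[[0.0015,-0.0265,-0.012],[-1.1,0,0],0],[[0.001,-0.026,-0.012],[-1.1,0,0],0],[[0.0015,-0.026,-0.0125],[-1.1,0,0],0],[[0.001,-0.0255,-0.0135],[-1.1,0,0],0],[[0.001,-0.0255,-0.0135],[-1.1,0,0],0],[[0.0015,-0.0255,-0.0145],[-1.1,0,0],0]]
[[[0.001,-0.0245,-0.0145],[-1.1,0,0],0],[[0.001,-0.0245,-0.015],[-1.1,0,0],0],[[0.001,-0.0195,-0.0125],[-0.8,0,0],0],[[0.0005,-0.012,-0.008],[-0.6,0,0],0],[[0.0005,-0.006,-0.004],[-0.3,0,0],0]]
end [ 0.4414 -0.3386  0.0755] 13.7
```

Emit:
move_arm:
  plan:
    - [[0.0005, -0.0135, -0.0055], [-0.6, 0, 0], 0]
    - [[0.001, -0.0265, -0.011], [-1.1, 0, 0], 0]
    - [[0.0015, -0.0265, -0.012], [-1.1, 0, 0], 0]
    - [[0.001, -0.026, -0.012], [-1.1, 0, 0], 0]
    - [[0.0015, -0.026, -0.0125], [-1.1, 0, 0], 0]
    - [[0.001, -0.0255, -0.0135], [-1.1, 0, 0], 0]
    - [[0.001, -0.0255, -0.0135], [-1.1, 0, 0], 0]
    - [[0.0015, -0.0255, -0.0145], [-1.1, 0, 0], 0]

```text
time_s: 21.5
ee_pos: [0.4758, -0.2486, 0.0817]
eef_rot: [[0.008, -0.184, 0.983], [0.0, 0.983, 0.184], [-1.0, -0.001, 0.008]]
ft_force: [-0.0, -0.4, 0.4]
gripper_width: 0.0426
```

Emit:
move_arm:
  plan:
    - [[0.001, -0.0245, -0.0145], [-1.1, 0, 0], 0]
    - [[0.001, -0.022, -0.014], [-1.1, 0, 0], 0]
    - [[0, -0.015, -0.01], [-0.6, 0, 0], 0]
    - [[0, -0.008, -0.006], [-0.3, 0, 0], 0]
    - [[0, -0.003, -0.002], [0, 0, 0], 0]
    - [[0, 0, 0], [0, 0, 0], 0]
    - [[0, 0, 0], [0, 0, 0], 0]
    - [[0, 0, 0], [0, 0, 0], 0]

```text
time_s: 22.17
ee_pos: [0.4342, -0.3441, 0.0798]
eef_rot: [[0.004, -0.222, 0.975], [-0.005, 0.975, 0.222], [-1.0, -0.005, 0.003]]
ft_force: [-0.2, 0.0, -0.1]
gripper_width: 0.0429
```

```bash
python3 - <<'E'
from h import *
s=get_state();print(s["joint_vel"][:3],s["ee_pos"])
go((.4347,-.3552,.022),13.7,0,v=.015)
E
```

```text
[-0.0106 -0.0032 -0.0082] [ 0.4342 -0.3441  0.0798]
[[[0.0055,-0.001,0],[-0.1,0.2,0.3],0],[[0.0115,-0.002,-0.0005],[-0.2,0,0],0],[[0.0115,-0.0025,-0.0005],[-0.1,0,0],0],[[0.0115,-0.002,-0.0005],[-0.2,0,0],0],[[0.009,-0.002,0],[-0.1,0,0],0],[[0.006,-0.001,-0.0005],[-0.1,0,0],0],[[0.003,-0.0005,0],[-0.1,0,0],0]]
end [ 0.4347 -0.3553  0.0218] 13.7
```

Emit:
move_arm:
  plan:
    - [[0.0055, -0.001, 0], [-0.1, 0.2, 0.3], 0]
    - [[0.0115, -0.002, 0], [-0.2, 0, 0], 0]
    - [[0.0115, -0.0025, 0], [-0.1, 0, 0], 0]
    - [[0.0115, -0.002, 0], [-0.1, 0, 0], 0]
    - [[0.009, -0.002, 0], [0, 0, 0], 0]
    - [[0.005, -0.001, 0], [0, 0, 0], 0]
    - [[0, 0, 0], [0, 0, 0], 0]
    - [[0, 0, 0], [0, 0, 0], 0]

```text
time_s: 22.83
ee_pos: [0.439, -0.3492, 0.0177]
eef_rot: [[-0.003, -0.24, 0.971], [0.004, 0.971, 0.24], [-1.0, 0.005, -0.002]]
ft_force: [0.4, 1.1, -0.7]
gripper_width: 0.0426
```

```bash
python3 - <<'E'
from h import *
s=get_state();print(s["joint_vel"][:3],s["ee_pos"])
plan([((.4367,-.3512,.022),13.7,0,1)])
E
```

```text
[0.0019 0.0247 0.0014] [ 0.439  -0.3492  0.0177]
[[[-0.0045,-0.0015,-0.0025],[0.2,-0.1,-0.3],0]]
end [ 0.437  -0.3513  0.0222] 13.7
```

Emit:
move_arm:
  plan:
    - [[-0.0035, -0.001, -0.0025], [0.2, -0.1, -0.3], 0]
    - [[0, 0, 0], [0, 0, 0], 0]
    - [[0, 0, 0], [0, 0, 0], -1]
    - [[0, 0, 0], [0, 0, 0], -1]
    - [[0, 0, 0], [0, 0, 0], -1]
    - [[0, 0, 0], [0, 0, 0], -1]
    - [[0, 0, 0], [0, 0, 0], -1]
    - [[0, 0, 0], [0, 0, 0], -1]

```text
time_s: 23.5
ee_pos: [0.4375, -0.352, 0.0239]
eef_rot: [[0.003, -0.236, 0.972], [-0.003, 0.972, 0.236], [-1.0, -0.004, 0.003]]
ft_force: [-0.4, 0.0, -0.0]
gripper_width: 0.0142
```

Emit:
move_arm:
  plan:
    - [[-0.008, 0, 0], [0, 0, 0], -1]
    - [[-0.016, 0, 0], [0, 0, 0], -1]
    - [[-0.016, 0, 0], [0, 0, 0], -1]
    - [[-0.008, 0, 0], [0, 0, 0], -1]
    - [[0, 0, 0], [0, 0, 0], -1]
    - [[0, 0, 0], [0, 0, 0], -1]

```text
time_s: 24.0
ee_pos: [0.4369, -0.3512, 0.0747]
eef_rot: [[0.002, -0.236, 0.972], [-0.002, 0.972, 0.236], [-1.0, -0.002, 0.002]]
ft_force: [-0.5, -0.5, -0.8]
gripper_width: 0.0143
```

```bash
python3 - <<'E'
from h import *
s=get_state();print(s["joint_vel"][:3],s["ee_pos"])
t=hol(.0035,.036,.085);print(t);d=(t-s["ee_pos"])*.97;go(s["ee_pos"]+d,1.5,-1,v=.033)
E
```

```text
[-0.0016 -0.017   0.001 ] [ 0.4369 -0.3512  0.0747]
[0.5662 0.041  0.085 ]
[[[-0.0005,0.012,0.0075],[0.4,0.1,0.1],-1],[[-0.0005,0.0245,0.015],[0.9,0,0],-1],[[-0.001,0.0245,0.0145],[0.9,0,0],-1],[[-0.0005,0.0245,0.014],[0.8,0,0],-1],[[-0.001,0.025,0.014],[0.9,0,0],-1],[[-0.0005,0.0255,0.013],[0.9,0,0],-1],[[-0.001,0.025,0.013],[0.8,0,0],-1],[[-0.0005,0.026,0.013],[0.9,0,0],-1]]
[[[-0.0005,0.0255,0.012],[0.8,0,0],-1],[[-0.001,0.026,0.012],[0.9,0,0],-1],[[-0.0005,0.026,0.0115],[0.9,0,0],-1],[[-0.001,0.0265,0.011],[0.8,0,0],-1],[[-0.0005,0.0265,0.0105],[0.9,0,0],-1],[[-0.0005,0.021,0.0085],[0.7,0,0],-1],[[-0.0005,0.0135,0.005],[0.4,0,0],-1],[[-0.0005,0.0065,0.002],[0.2,0,0],-1]]
end [0.5621 0.029  0.0849] 1.5
```

Emit:
move_arm:
  plan:
    - [[-0.0005, 0.012, 0.0075], [0.4, 0, 0], -1]
    - [[-0.0005, 0.0245, 0.015], [0.9, 0, 0], -1]
    - [[-0.001, 0.0245, 0.0145], [0.9, 0, 0], -1]
    - [[-0.001, 0.0245, 0.014], [0.9, 0, 0], -1]
    - [[-0.001, 0.025, 0.014], [0.9, 0, 0], -1]
    - [[-0.001, 0.0255, 0.013], [0.9, 0, 0], -1]
    - [[-0.001, 0.025, 0.013], [0.9, 0, 0], -1]
    - [[-0.001, 0.026, 0.013], [0.9, 0, 0], -1]

```text
time_s: 24.67
ee_pos: [0.5019, -0.1508, 0.0764]
eef_rot: [[-0.004, -0.098, 0.995], [-0.006, 0.995, 0.098], [-1.0, -0.006, -0.004]]
ft_force: [1.0, -0.1, -0.6]
gripper_width: 0.0137
```

Emit:
move_arm:
  plan:
    - [[-0.001, 0.0255, 0.012], [0.8, 0, 0], -1]
    - [[-0.001, 0.026, 0.012], [0.8, 0, 0], -1]
    - [[-0.001, 0.026, 0.0115], [0.8, 0, 0], -1]
    - [[-0.001, 0.0265, 0.011], [0.8, 0, 0], -1]
    - [[-0.001, 0.024, 0.0105], [0.8, 0, 0], -1]
    - [[0, 0.016, 0.008], [0.5, 0, 0], -1]
    - [[0, 0.008, 0.005], [0.2, 0, 0], -1]
    - [[0, 0.002, 0.002], [0, 0, 0], -1]

```text
time_s: 25.33
ee_pos: [0.5642, 0.0248, 0.0747]
eef_rot: [[-0.01, -0.022, 1.0], [-0.002, 1.0, 0.022], [-1.0, -0.002, -0.01]]
ft_force: [0.5, -0.1, -0.4]
gripper_width: 0.014
```

Emit:
move_arm:
  plan:
    - [[0, 0, 0], [0, 0, 0], -1]
    - [[0, 0, 0], [0, 0, 0], -1]
    - [[0, 0, 0], [0, 0, 0], -1]
    - [[0, 0, 0], [0, 0, 0], -1]

```text
time_s: 25.67
ee_pos: [0.5626, 0.0209, 0.0731]
eef_rot: [[-0.014, -0.019, 1.0], [-0.004, 1.0, 0.019], [-1.0, -0.004, -0.014]]
ft_force: [0.1, -0.5, -0.1]
gripper_width: 0.0136
```

```bash
python3 - <<'E'
from h import *
s=get_state();print(s["joint_vel"][:3],s["ee_pos"])
go(hol(.0045,.036,.042),1.5,-1,v=.02)
E
```

```text
[ 0.0191 -0.0021  0.0122] [0.5626 0.0209 0.0731]
[[[0.005,0.0035,0.001],[-0.1,-0.8,0.2],-1],[[0.0105,0.0065,0.0015],[-0.1,0,0],-1],[[0.008,0.005,0.0015],[-0.1,0,0],-1],[[0.005,0.0035,0.0005],[-0.1,0,0],-1],[[0.0025,0.0015,0.0005],[0,0,0],-1]]
end [0.5671 0.0409 0.042 ] 1.5
```

Emit:
move_arm:
  plan:
    - [[0.005, 0.0035, 0.001], [-0.1, -0.7, 0.2], -1]
    - [[0.01, 0.0065, 0.0015], [-0.1, 0, 0], -1]
    - [[0.008, 0.005, 0.0015], [-0.1, 0, 0], -1]
    - [[0.004, 0.003, 0.0005], [0, 0, 0], -1]
    - [[0, 0.001, 0], [0, 0, 0], -1]
    - [[0, 0, 0], [0, 0, 0], -1]
    - [[0, 0, 0], [0, 0, 0], -1]
    - [[0, 0, 0], [0, 0, 0], -1]

```text
time_s: 26.33
ee_pos: [0.5658, 0.0349, 0.0433]
eef_rot: [[-0.004, -0.017, 1.0], [-0.004, 1.0, 0.017], [-1.0, -0.004, -0.004]]
ft_force: [-0.9, -0.0, -0.1]
gripper_width: 0.0138
```

```bash
python3 - <<'E'
from h import *
s=get_state();print(s["joint_vel"][:3],s["ee_pos"])
plan([(hol(.0045,.036,.042),1.5,-1,2)])
E
```

```text
[-0.002  0.001  0.001] [0.5658 0.0349 0.0433]
[[[0.0005,0.003,0.001],[-0.3,-0.1,0.1],-1],[[0.001,0.003,0.0005],[-0.2,-0.1,0.1],-1]]
end [0.5671 0.0409 0.0418] 1.5
```

Emit:
move_arm:
  plan:
    - [[0, 0.003, 0.0005], [-0.3, -0.1, 0.1], -1]
    - [[0, 0.0025, 0.0005], [-0.2, -0.1, 0.1], -1]
    - [[0, 0, 0], [0, 0, 0], -1]
    - [[0, 0, 0], [0, 0, 0], -1]
    - [[0, 0, 0], [0, 0, 0], -1]
    - [[0, 0, 0], [0, 0, 0], -1]

```text
time_s: 26.83
ee_pos: [0.5677, 0.041, 0.0445]
eef_rot: [[0.002, -0.026, 1.0], [0.0, 1.0, 0.026], [-1.0, 0.0, 0.002]]
ft_force: [-0.2, 0.2, 0.6]
gripper_width: 0.014
```

```bash
python3 - <<'E'
from h import *
plan([(hol(.0045,.036,.0285),1.5,-1,4)])
E
```

```text
[[[0.004,0,0],[0,0,0],-1],[[0.004,0,0],[0,0,0],-1],[[0.004,0,0],[0,0.1,0],-1],[[0.004,0,-0.0005],[0,0,0],-1]]
end [0.5672 0.041  0.0285] 1.5
```

Emit:
move_arm:
  plan:
    - [[0.004, 0, 0], [0, 0, 0], -1]
    - [[0.004, 0, 0], [0, 0, 0], -1]
    - [[0.004, 0, 0], [0, 0, 0], -1]
    - [[0.003, 0, 0], [0, 0, 0], -1]
    - [[0.001, 0, 0], [0, 0, 0], -1]
    - [[0, 0, 0], [0, 0, 0], -1]
    - [[0, 0, 0], [0, 0, 0], -1]

```text
time_s: 27.42
ee_pos: [0.5673, 0.0405, 0.0262]
eef_rot: [[0.001, -0.026, 1.0], [0.0, 1.0, 0.026], [-1.0, -0.0, 0.001]]
ft_force: [0.2, 1.0, -0.1]
gripper_width: 0.0141
```

Emit:
move_arm:
  plan:
    - [[0, 0, 0], [0, 0, 0], -0.3]
    - [[0, 0, 0], [0, 0, 0], -0.3]
    - [[0, 0, 0], [0, 0, 0], -0.3]
    - [[-0.01, 0, 0], [0, 0, 0], -0.3]
    - [[-0.025, 0, 0], [0, 0, 0], -0.3]
    - [[-0.03, 0, 0], [0, 0, 0], -0.2]
    - [[-0.03, 0, -0.01], [0, 0, 0], 0]
    - [[-0.01, 0.02, -0.02], [0, 0, 0], 0]

```text
time_s: 28.08
ee_pos: [0.5376, 0.0552, 0.1349]
eef_rot: [[-0.002, -0.02, 1.0], [-0.003, 1.0, 0.02], [-1.0, -0.003, -0.002]]
ft_force: [1.2, 0.3, 0.9]
gripper_width: 0.0428
```

```bash
python3 - <<'E'
from h import *
p=get_state()["ee_pos"];print(p)
s=vision.capture("side");t=vision.capture("top");cv2.imwrite("pics/s4.png",s);cv2.imwrite("pics/t4.png",t)
ls=leds("side",s,(300,180,150,80));lt=leds("top",t,(290,190,100,60));print(ls,lt)
for k,y in(("red",-.108),("green",-.06),("yellow",-.012),("blue",.036)): print(k,proj("side",hol(.0035,y,.021)),proj("top",hol(.0035,y,.021)))
cv2.imwrite("pics/v4.png",crop(s,265,170,120,100,6))
E
```

```text
[0.5376 0.0552 0.1349]
{'red': [(159, [408.7, 194.9]), (21, [357.4, 242.8])], 'yellow': [(19, [327.8, 222.2])], 'green': [], 'blue': []} {'red': [(22, [370.1, 217.9])], 'yellow': [], 'green': [(23, [354.2, 218.0])], 'blue': []}
red [[356.5876 243.0428]] [[370.5805 217.6817]]
green [[341.445  232.4016]] [[354.6026 217.8161]]
yellow [[327.015  222.2612]] [[338.6321 217.9505]]
blue [[313.2486 212.5871]] [[322.669  218.0849]]
```

View pics/v4.png

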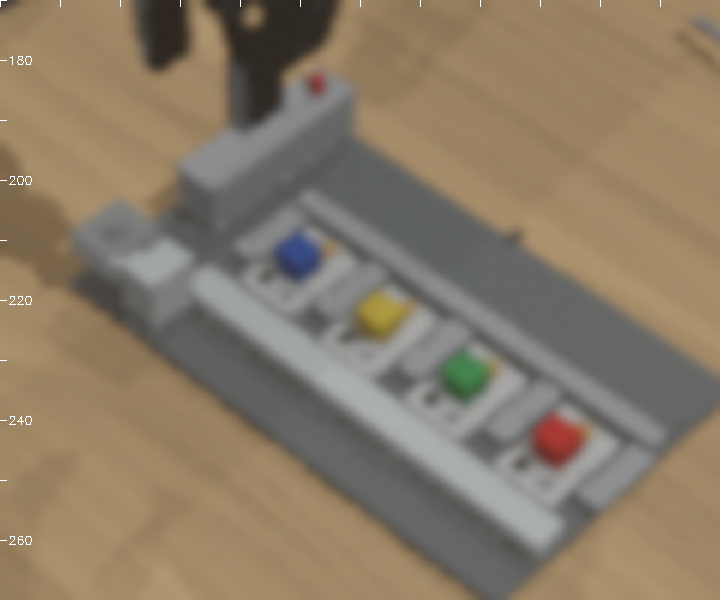

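All four boards lie flat in their pockets: blue, yellow, green and red LEDs at about (315,213), (328,222), (342,232) and (358,243). Next is the spring's hook.

```bash
python3 - <<'E'
from h import *
p=get_state()["ee_pos"];d=np.array((.385,.276,.09))-p;go(p+.96*d,-6.8,0,v=.033)
t=cv2.imread("pics/t4.png");x,y,w,h=225,235,40,55
g=cv2.resize(t[y:y+h,x:x+w],None,fx=8,fy=8,interpolation=cv2.INTER_CUBIC);hsv=cv2.cvtColor(g,cv2.COLOR_BGR2HSV)
for nm,m in(("orange",cv2.inRange(hsv,(5,190,120),(18,255,255))),("black",(g.max(2)<45).astype(np.uint8)*255)):
    for c in cv2.findContours(m,0,1)[0]:
        if cv2.contourArea(c)>300:
            r=cv2.minAreaRect(c);u=np.array(r[0])/8+[x-.44,y-.44];print(nm,np.array(r[1])/8,r[2],u,onz("top",*u,.045))
E
```

```text
[[[0.0025,0.0115,-0.0075],[0.5,-0.4,-0.1],0],[[0.0045,0.023,-0.015],[0.9,0,0],0],[[0.0045,0.0225,-0.016],[0.9,0,0],0],[[0.0045,0.0225,-0.0155],[1.0,0,0],0],[[0.005,0.0225,-0.0165],[0.9,0,0],0],[[0.0045,0.0215,-0.0165],[1.0,0,0],0],[[0.0045,0.022,-0.0175],[0.9,0,0],0],[[0.0045,0.021,-0.017],[0.9,0,0],0]]
[[[0.004,0.017,-0.0145],[0.8,0,0],0],[[0.002,0.0105,-0.009],[0.4,0,0],0],[[0.0015,0.005,-0.0045],[0.3,0,0],0]]
end [0.3908 0.2673 0.0915] -6.8
orange [3.768  4.2813] 4.573921203613281 [243.065  255.9979] [0.4464 0.2708 0.045 ]
black [4.9769 6.2793] 7.125016689300537 [240.3513 277.9167] [0.3832 0.2755 0.045 ]
```

Emit:
move_arm:
  plan:
    - [[0.0025, 0.0115, -0.0075], [0.5, -0.2, 0], 0]
    - [[0.0045, 0.023, -0.015], [0.8, 0, 0], 0]
    - [[0.0045, 0.0225, -0.016], [0.8, 0, 0], 0]
    - [[0.0045, 0.0225, -0.0155], [0.8, 0, 0], 0]
    - [[0.005, 0.0225, -0.0165], [0.8, 0, 0], 0]
    - [[0.0045, 0.0215, -0.0165], [0.8, 0, 0], 0]
    - [[0.0045, 0.022, -0.0175], [0.8, 0, 0], 0]
    - [[0.0045, 0.021, -0.017], [0.8, 0, 0], 0]

```text
time_s: 28.85
ee_pos: [0.4185, 0.2321, 0.1044]
eef_rot: [[0.012, 0.093, 0.996], [0.001, 0.996, -0.093], [-1.0, 0.002, 0.012]]
ft_force: [0.0, -0.4, -0.3]
gripper_width: 0.0427
```

Emit:
move_arm:
  plan:
    - [[0.004, 0.015, -0.0125], [0.6, 0, 0], 0]
    - [[0.002, 0.009, -0.007], [0.3, 0, 0], 0]
    - [[0, 0.003, -0.0025], [0, 0, 0], 0]
    - [[0, 0, 0], [0, 0, 0], 0]
    - [[0, 0, 0], [0, 0, 0], 0]
    - [[0, 0, 0], [0, 0, 0], 0]

```text
time_s: 29.35
ee_pos: [0.3947, 0.2676, 0.0989]
eef_rot: [[0.011, 0.099, 0.995], [0.003, 0.995, -0.099], [-1.0, 0.004, 0.011]]
ft_force: [0.3, 0.7, -0.3]
gripper_width: 0.0429
```

```bash
python3 - <<'E'
from h import *
s=get_state();print(s["joint_vel"][:3],s["ee_pos"]);go((.384,.2755,.065),-6.3,0,v=.015)
E
```

```text
[ 0.0147 -0.003   0.0076] [0.3947 0.2676 0.0989]
[[[0.004,0.001,-0.0015],[0.1,0.6,-0.2],0],[[0.0085,0.0015,-0.003],[0.1,0,0],0],[[0.0085,0.0015,-0.0025],[0.2,0,0],0],[[0.0065,0.0015,-0.0025],[0.1,0,0],0],[[0.0045,0.001,-0.0015],[0.1,0,0],0],[[0.002,0,-0.0005],[0,0,0],0]]
end [0.384  0.2753 0.0649] -6.3
```

Emit:
move_arm:
  plan:
    - [[0.004, 0.001, -0.0015], [0.1, 0.6, -0.2], 0]
    - [[0.0085, 0.0015, -0.003], [0.1, 0, 0], 0]
    - [[0.0085, 0.0015, -0.0025], [0.1, 0, 0], 0]
    - [[0.0065, 0.001, -0.0025], [0.1, 0, 0], 0]
    - [[0.004, 0, -0.0015], [0, 0, 0], 0]
    - [[0, 0, 0], [0, 0, 0], 0]
    - [[0, 0, 0], [0, 0, 0], 0]
    - [[0, 0, 0], [0, 0, 0], 0]

```text
time_s: 30.02
ee_pos: [0.3856, 0.2698, 0.0632]
eef_rot: [[-0.001, 0.114, 0.993], [-0.002, 0.993, -0.114], [-1.0, -0.002, -0.001]]
ft_force: [-0.3, 0.3, -0.2]
gripper_width: 0.043
```

```bash
python3 - <<'E'
from h import *
s=get_state();print(s["joint_vel"][:3],s["ee_pos"]);go((.384,.2755,.0425),-6.3,0,v=.01)
E
```

```text
[-0.0011  0.0059  0.0003] [0.3856 0.2698 0.0632]
[[[0.0025,0.0005,-0.0005],[0,-0.1,0.1],0],[[0.005,0.0015,-0.0005],[-0.1,0,0],0],[[0.0055,0.0015,-0.0005],[-0.1,0,0],0],[[0.004,0.001,-0.0005],[0,0,0],0],[[0.0025,0.0005,0],[0,0,0],0],[[0.001,0.0005,0],[-0.1,0,0],0]]
end [0.3842 0.2755 0.0427] -6.3
```

Emit:
move_arm:
  plan:
    - [[0.0025, 0.001, -0.0005], [0, 0, 0], 0]
    - [[0.005, 0.0015, -0.0005], [0, 0, 0], 0]
    - [[0.005, 0.0015, -0.0005], [0, 0, 0], 0]
    - [[0.004, 0.001, -0.0005], [0, 0, 0], 0]
    - [[0.0015, 0, 0], [0, 0, 0], 0]
    - [[0, 0, 0], [0, 0, 0], 0]
    - [[0, 0, 0], [0, 0, 0], 0]

```text
time_s: 30.6
ee_pos: [0.3846, 0.2763, 0.0438]
eef_rot: [[0.0, 0.114, 0.994], [-0.001, 0.994, -0.114], [-1.0, -0.001, 0.0]]
ft_force: [-0.4, -0.3, 0.0]
gripper_width: 0.0425
```

```bash
python3 - <<'E'
from h import *
s=get_state();print(s["joint_vel"][:3],s["ee_pos"]);plan([((.384,.2755,.0425),-6.3,0,1)])
E
```

```text
[-0.0013  0.0074  0.0011] [0.3846 0.2763 0.0438]
[[[0.0015,-0.001,-0.0005],[-0.2,0,0.1],0]]
end [0.384  0.2753 0.0423] -6.3
```

Grip, lift 60 mm, and look.

Emit:
move_arm:
  plan:
    - [[0.001, 0, 0], [0, 0, 0], -1]
    - [[0, 0, 0], [0, 0, 0], -1]
    - [[0, 0, 0], [0, 0, 0], -1]
    - [[0, 0, 0], [0, 0, 0], -1]
    - [[0, 0, 0], [0, 0, 0], -1]
    - [[0, 0, 0], [0, 0, 0], -1]
    - [[0, 0, 0], [0, 0, 0], -1]

```text
time_s: 31.18
ee_pos: [0.385, 0.2763, 0.0433]
eef_rot: [[0.001, 0.114, 0.993], [-0.001, 0.993, -0.114], [-1.0, -0.001, 0.001]]
ft_force: [0.6, 0.4, 0.7]
gripper_width: 0.0129
```

Emit:
move_arm:
  plan:
    - [[-0.005, 0, 0], [0, 0, 0], -1]
    - [[-0.01, 0, 0], [0, 0, 0], -1]
    - [[-0.013, 0, 0], [0, 0, 0], -1]
    - [[-0.013, 0, 0], [0, 0, 0], -1]
    - [[-0.01, 0, 0], [0, 0, 0], -1]
    - [[-0.005, 0, 0], [0, 0, 0], -1]
    - [[0, 0, 0], [0, 0, 0], -1]
    - [[0, 0, 0], [0, 0, 0], -1]

```text
time_s: 31.85
ee_pos: [0.3849, 0.2762, 0.1055]
eef_rot: [[0.002, 0.114, 0.993], [-0.0, 0.993, -0.114], [-1.0, -0.0, 0.002]]
ft_force: [0.1, 1.3, -0.7]
gripper_width: 0.012
```

```bash
python3 - <<'E'
from h import *
st=get_state();print(st["ee_pos"],st["eef_rot"],st["gripper_width"],st["ft_force"],st["torque"])
t=vision.capture("top");s=vision.capture("side");cv2.imwrite("pics/t5.png",t);cv2.imwrite("pics/s5.png",s)
pt=proj("top",st["ee_pos"])[0];ps=proj("side",st["ee_pos"])[0];print(pt,ps)
a=crop(t,int(pt[0])-30,int(pt[1])-50,60,80,7);b=crop(s,int(ps[0])-20,int(ps[1])-40,60,80,6)
b=cv2.copyMakeBorder(b,0,a.shape[0]-b.shape[0],0,0,0);cv2.imwrite("pics/v5.png",np.hstack([a,b]))
p=st["ee_pos"]; q=np.array((.515,.0956,.104));d=q-p;go(p+.97*d,1.5,-1,v=.03)
E
```

```text
[0.3849 0.2762 0.1055] [[ 0.0016  0.1142  0.9935]
 [-0.0003  0.9935 -0.1142]
 [-1.     -0.0001  0.0016]] 0.011956544507783589 [ 0.053   1.2884 -0.6649] [ 0.0152 -0.0047 -0.0489]
[236.3536 276.5599] [193.3121 177.9751]
[[[0,-0.009,0.008],[-0.4,0,0],-1],[[0,-0.0175,0.016],[-0.9,0,0],-1],[[0.0005,-0.018,0.0155],[-0.9,0,0],-1],[[0,-0.018,0.0155],[-0.9,0,0],-1],[[0,-0.0185,0.015],[-0.9,0,0],-1],[[0,-0.019,0.015],[-0.9,0,0],-1],[[0.0005,-0.019,0.0145],[-0.9,0,0],-1],[[0,-0.019,0.0145],[-0.9,0,0],-1]]
[[[0,-0.0155,0.011],[-0.7,0,0.1],-1],[[0,-0.0095,0.007],[-0.4,0,0],-1],[[0,-0.005,0.003],[-0.3,0,0],-1]]
end [0.5109 0.1012 0.1041] 1.5
```

View pics/v5.png

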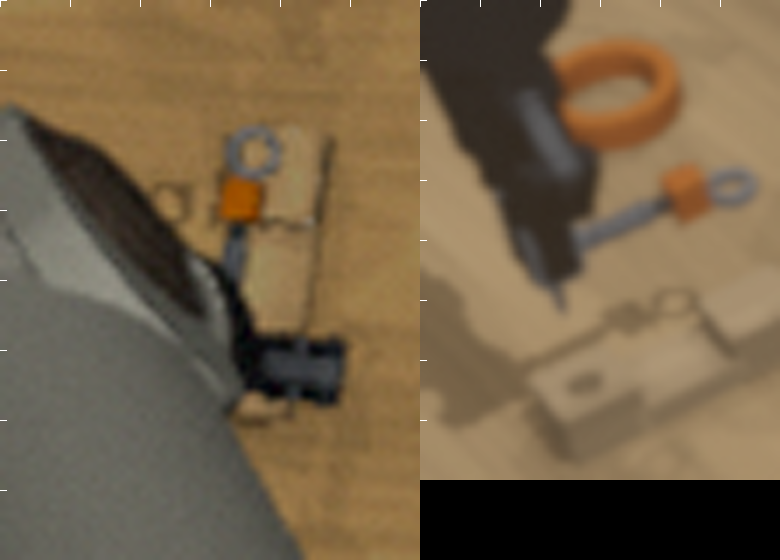

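```bash
python3 - <<'E'
from h import *
r=onz("top",206+253/7-.43,226+152/7-.43,.0935);o=onz("top",206+241/7-.43,226+198/7-.43,.108)
side=lambda x,y:(173+(x-420)/6-.42,137+y/6-.42)
print("ring",r,"ring tri",tri((241.7,247.3),side(733,188)),"orange",o)
ps=side(559,308);
for z in(.066,.07): print("tip on z",onz("side",*ps,z))
e=np.array(get_state()["ee_pos"]);print(e,"ring dist",np.linalg.norm((r-e)[:2]),np.degrees(np.arctan2(*(r-e)[1::-1])),"or",np.linalg.norm((o-e)[:2]))
print(proj("side",e+[0,0,-.0373]),ps)
E
```

```text
ring [0.4672 0.2676 0.0935] ring tri [0.4681 0.2673 0.0929] orange [0.4475 0.2689 0.108 ]
tip on z [0.3863 0.2835 0.066 ]
tip on z [0.3846 0.2792 0.07  ]
[0.3846 0.276  0.1049] ring dist 0.08302375572138046 -5.829322481632284 or 0.06326401703084843
[[196.6421 189.2276]] (195.74666666666667, 187.91333333333336)
```

Spring held level, with its ring 83 mm from the TCP (the pin is about 1 mm behind it). Carry it to the hole.

Emit:
move_arm:
  plan:
    - [[0, -0.009, 0.008], [-0.4, 0, 0], -1]
    - [[0, -0.0175, 0.016], [-0.9, 0, 0], -1]
    - [[0, -0.018, 0.0155], [-0.9, 0, 0], -1]
    - [[0, -0.018, 0.0155], [-0.9, 0, 0], -1]
    - [[0, -0.0185, 0.015], [-0.9, 0, 0], -1]
    - [[0, -0.019, 0.015], [-0.9, 0, 0], -1]
    - [[0, -0.019, 0.0145], [-0.9, 0, 0], -1]
    - [[0, -0.018, 0.014], [-0.8, 0, 0], -1]

```text
time_s: 32.62
ee_pos: [0.4864, 0.132, 0.0991]
eef_rot: [[-0.011, -0.021, 1.0], [-0.002, 1.0, 0.021], [-1.0, -0.002, -0.011]]
ft_force: [1.2, 0.4, -1.8]
gripper_width: 0.0127
```

Emit:
move_arm:
  plan:
    - [[0, -0.013, 0.01], [-0.6, 0, 0], -1]
    - [[0, -0.007, 0.006], [-0.3, 0, 0], -1]
    - [[0, -0.002, 0.003], [0, 0, 0], -1]
    - [[0, 0, 0], [0, 0, 0], -1]
    - [[0, 0, 0], [0, 0, 0], -1]
    - [[0, 0, 0], [0, 0, 0], -1]
    - [[0, 0, 0], [0, 0, 0], -1]

```text
time_s: 33.2
ee_pos: [0.5057, 0.1059, 0.095]
eef_rot: [[-0.017, -0.032, 0.999], [-0.005, 0.999, 0.032], [-1.0, -0.004, -0.017]]
ft_force: [-0.5, 0.9, -0.4]
gripper_width: 0.0126
```

```bash
python3 - <<'E'
from h import *
s=get_state();print(s["joint_vel"][:3],s["ee_pos"]);go((.5158,.0956,.085),1.5,-1,v=.015)
E
```

```text
[-0.0176 -0.0016 -0.0092] [0.5057 0.1059 0.095 ]
[[[0.0015,-0.0015,0.0015],[0.1,-1.0,0.2],-1],[[0.0035,-0.0035,0.0035],[0.1,0,0],-1],[[0.0025,-0.003,0.0025],[0,0,0],-1],[[0.0015,-0.0015,0.0015],[0.1,0,0],-1],[[0.001,-0.001,0.001],[0,0,0],-1]]
end [0.516  0.0957 0.085 ] 1.5
```

Emit:
move_arm:
  plan:
    - [[0.0015, -0.0015, 0.0015], [0.1, -0.8, 0.2], -1]
    - [[0.0035, -0.003, 0.0035], [0.1, 0, 0], -1]
    - [[0.0025, -0.002, 0.0025], [0, 0, 0], -1]
    - [[0.0015, -0.001, 0.001], [0.1, 0, 0], -1]
    - [[0, 0, 0], [0, 0, 0], -1]
    - [[0, 0, 0], [0, 0, 0], -1]
    - [[0, 0, 0], [0, 0, 0], -1]
    - [[0, 0, 0], [0, 0, 0], -1]

```text
time_s: 33.87
ee_pos: [0.5138, 0.1011, 0.085]
eef_rot: [[-0.003, -0.031, 1.0], [0.001, 1.0, 0.031], [-1.0, 0.001, -0.003]]
ft_force: [-0.4, 0.4, -1.1]
gripper_width: 0.0124
```

```bash
python3 - <<'E'
from h import *
s=get_state();print(s["joint_vel"][:3],s["ee_pos"]);plan([((.5158,.0956,.078),1.5,-1,3)])
E
```

```text
[ 0.001   0.0022 -0.0004] [0.5138 0.1011 0.085 ]
[[[0.0025,-0.002,0.0005],[0.1,-0.1,0],-1],[[0.0025,-0.002,0.0005],[0.1,0,0],-1],[[0.002,-0.0015,0.001],[0.1,-0.1,0],-1]]
end [0.516  0.0956 0.078 ] 1.5
```

Emit:
move_arm:
  plan:
    - [[0.002, -0.002, 0.0005], [0.1, -0.1, 0], -1]
    - [[0.002, -0.002, 0.0005], [0.1, 0, 0], -1]
    - [[0.002, -0.001, 0.0005], [0, -0.1, 0], -1]
    - [[0, 0, 0], [0, 0, 0], -1]
    - [[0, 0, 0], [0, 0, 0], -1]
    - [[0, 0, 0], [0, 0, 0], -1]
    - [[0, 0, 0], [0, 0, 0], -1]

```text
time_s: 34.45
ee_pos: [0.5156, 0.0953, 0.0785]
eef_rot: [[0.001, -0.027, 1.0], [0.001, 1.0, 0.027], [-1.0, 0.001, 0.001]]
ft_force: [-0.4, 0.1, -1.1]
gripper_width: 0.0123
```

```bash
python3 - <<'E'
from h import *
st=get_state();print(st["ee_pos"],st["joint_vel"][:3])
plan([((.5158,.0956,.0745),1.5,-1,2)])
s=vision.capture("side");t=vision.capture("top");cv2.imwrite("pics/t6.png",t)
cv2.imwrite("pics/v6.png",np.hstack([crop(s,260,165,70,60,6),crop(t,285,180,50,60,6)]))
e=st["ee_pos"];print("tip",proj("side",e+[-.0008,0,-.0373]),"hole",proj("side",[.515,.0956,.034]),"ring",proj("top",hol(.0375,.092,.078-.0125)))
E
```

```text
[0.5156 0.0953 0.0785] [0.0009 0.0016 0.0008]
[[[0.002,0,0],[0,0,0],-1],[[0.002,0.0005,0],[0,0.1,0],-1]]
end [0.5156 0.0958 0.0745] 1.5
tip [[283.3115 206.5222]] hole [[283.5041 208.4059]] ring [[303.4152 204.4011]]
```

View pics/v6.png

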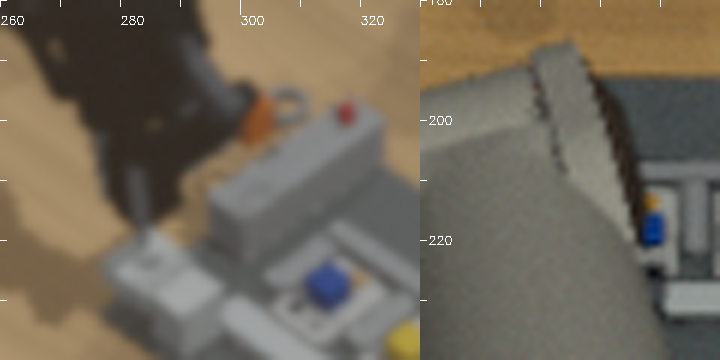

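Side view shows the pin just above the lug's hole, at about (283,205). Descending in stages.

Emit:
move_arm:
  plan:
    - [[0.003, 0, 0], [0, 0, 0], -1]
    - [[0.003, 0, 0], [0, 0, 0], -1]
    - [[0.003, 0, 0], [0, 0, 0], -1]
    - [[0.002, 0, 0], [0, 0, 0], -1]
    - [[0, 0, 0], [0, 0, 0], -1]
    - [[0, 0, 0], [0, 0, 0], -1]

```text
time_s: 35.05
ee_pos: [0.5156, 0.0957, 0.0662]
eef_rot: [[0.001, -0.027, 1.0], [0.001, 1.0, 0.027], [-1.0, 0.001, 0.001]]
ft_force: [0.2, 0.8, -0.2]
gripper_width: 0.0126
```

```bash
python3 - <<'E'
from h import *
st=get_state();print(st["ee_pos"],st["ft_force"],st["torque"],st["joint_vel"][:3])
plan([((.5157,.0956,.05),1.5,-1,5)])
E
```

```text
[0.5156 0.0957 0.0662] [ 0.1703  0.8044 -0.2183] [-0.024  -0.0375 -0.0415] [-0.0015  0.0042 -0.0001]
[[[0.003,0,0],[0,0,0],-1],[[0.0035,0,0],[0,0,0],-1],[[0.003,0,0],[0,0,0],-1],[[0.0035,0,0],[0,0,0],-1],[[0.003,0,0],[0.1,0.1,0],-1]]
end [0.5156 0.0957 0.0502] 1.5
```

Emit:
move_arm:
  plan:
    - [[0.003, 0, 0], [0, 0, 0], -1]
    - [[0.003, 0, 0], [0, 0, 0], -1]
    - [[0.003, 0, 0], [0, 0, 0], -1]
    - [[0.003, 0, 0], [0, 0, 0], -1]
    - [[0.0015, 0, 0], [0, 0, 0], -1]
    - [[0, 0, 0], [0, 0, 0], -1]
    - [[0, 0, 0], [0, 0, 0], -1]

```text
time_s: 35.63
ee_pos: [0.5155, 0.0957, 0.051]
eef_rot: [[0.001, -0.027, 1.0], [0.001, 1.0, 0.027], [-1.0, 0.001, 0.001]]
ft_force: [0.4, -0.7, -0.2]
gripper_width: 0.0123
```

```bash
python3 - <<'E'
from h import *
st=get_state();print(st["ee_pos"],st["ft_force"],st["torque"],st["joint_vel"][:3])
E
```

```text
[0.5155 0.0957 0.051 ] [ 0.4256 -0.6688 -0.1656] [ 0.0432  0.0499 -0.0235] [ 0.0011  0.0065 -0.0003]
```

Emit:
move_arm:
  plan:
    - [[0.001, 0, 0], [0, 0, 0], -1]
    - [[0.0005, 0, 0], [0, 0, 0], -1]
    - [[0, 0, 0], [0, 0, 0], -0.3]
    - [[0, 0, 0], [0, 0, 0], -0.3]
    - [[0, 0, 0], [0, 0, 0], -0.3]
    - [[0, 0, 0], [0, 0, 0], -0.3]
    - [[0, 0, 0], [0, 0, 0], -0.3]

```text
time_s: 36.22
ee_pos: [0.5163, 0.0959, 0.05]
eef_rot: [[0.003, -0.027, 1.0], [0.001, 1.0, 0.027], [-1.0, 0.001, 0.003]]
ft_force: [0.3, -0.4, -0.8]
gripper_width: 0.0299
```

Emit:
move_arm:
  plan:
    - [[-0.007, 0, 0], [0, 0, 0], -0.3]
    - [[-0.013, 0, 0], [0, 0, 0], -0.3]
    - [[-0.013, 0, 0], [0, 0, 0], -0.3]
    - [[-0.007, 0, 0.005], [0, 0, 0], -0.3]
    - [[0, 0, 0.015], [0, 0, 0], -0.3]
    - [[0, 0, 0.015], [0, 0, 0], -0.3]
    - [[0, 0, 0.015], [0, 0, 0], -0.3]
    - [[0, 0, 0.006], [0, 0, 0], -0.3]

```text
time_s: 36.88
ee_pos: [0.574, 0.0976, 0.0954]
eef_rot: [[0.003, -0.028, 1.0], [0.001, 1.0, 0.028], [-1.0, 0.001, 0.003]]
ft_force: [0.7, -0.2, -0.2]
gripper_width: 0.0302
```

Emit:
move_arm:
  plan:
    - [[0, 0, 0], [0, 0, 0], -0.3]
    - [[0, 0, 0], [0, 0, 0], -0.3]
    - [[0, 0, 0], [0, 0, 0], -0.3]

```text
time_s: 37.13
ee_pos: [0.5752, 0.0974, 0.0957]
eef_rot: [[0.004, -0.028, 1.0], [0.001, 1.0, 0.028], [-1.0, 0.001, 0.004]]
ft_force: [0.6, 0.2, 0.5]
gripper_width: 0.0302
```

```bash
python3 - <<'E'
from h import *
st=get_state();print(st["ee_pos"],st["ft_force"],st["joint_vel"][:3],st["gripper_width"])
h=np.array([.515,.0956,0]);c,s=np.cos(H[2]),np.sin(H[2]);g=h+[.064*c,.064*s,.052];print("lgrip",g)
go(g,1.5,-.3,v=.012)
a=vision.capture("side");cv2.imwrite("pics/v7.png",crop(a,255,160,100,75,8))
print("exp lgrip",proj("side",g+[0,0,-.008]),"hook",proj("side",h+[0,0,.044]))
E
```

```text
[0.5752 0.0974 0.0957] [0.5903 0.1569 0.5056] [-0.0011 -0.0051 -0.0012] 0.0301655944780188
lgrip [0.579  0.0973 0.052 ]
[[[0.0045,0,0.0005],[0,0.2,-0.1],-0.3],[[0.0085,0,0.0005],[0,0,0],-0.3],[[0.0085,0,0.001],[0,0,0],-0.3],[[0.009,0,0.0005],[0.1,0,0],-0.3],[[0.0065,0,0.0005],[0,0,0],-0.3],[[0.0045,0,0.0005],[0,0,0],-0.3],[[0.002,0,0.0005],[0,0,0],-0.3]]
end [0.5792 0.0975 0.0522] 1.5
exp lgrip [[301.5272 192.7613]] hook [[283.2184 205.6409]]
```

View pics/v7.png

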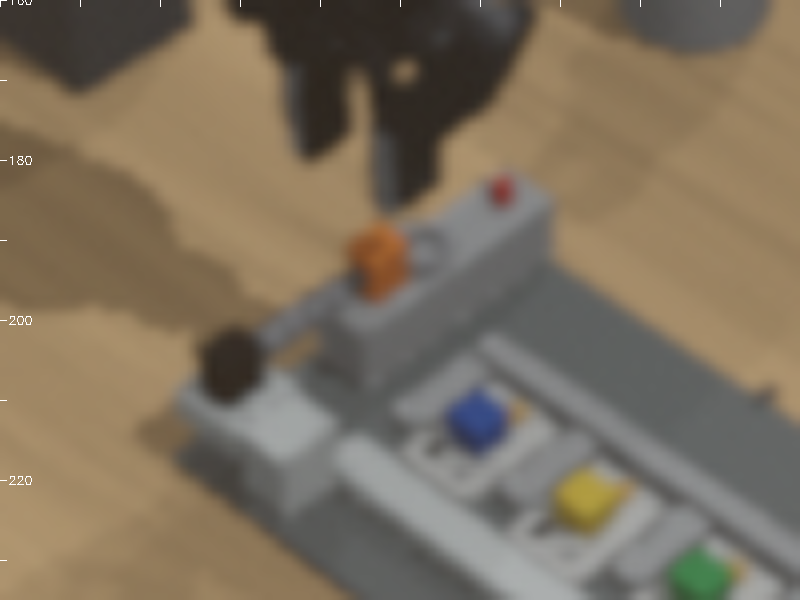

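The hook block sits flush on the lug at (284,205), and the orange block lies on the rail at (302,193). Next I grip the loop block.

Emit:
move_arm:
  plan:
    - [[0.0045, 0, 0.0005], [0, 0.2, 0], -0.3]
    - [[0.0085, 0, 0], [0, 0, 0], -0.3]
    - [[0.0085, 0, 0.0005], [0, 0, 0], -0.3]
    - [[0.009, 0, 0], [0, 0, 0], -0.3]
    - [[0.0065, 0, 0], [0, 0, 0], -0.3]
    - [[0.0045, 0, 0], [0, 0, 0], -0.3]
    - [[0, 0, 0], [0, 0, 0], -0.3]
    - [[0, 0, 0], [0, 0, 0], -0.3]

```text
time_s: 37.85
ee_pos: [0.5715, 0.0973, 0.0474]
eef_rot: [[-0.006, -0.029, 1.0], [0.0, 1.0, 0.029], [-1.0, 0.0, -0.006]]
ft_force: [-0.1, -0.5, 0.1]
gripper_width: 0.0303
```

```bash
python3 - <<'E'
from h import *
st=get_state();print(st["ee_pos"],st["ft_force"],st["joint_vel"][:3])
plan([((.579,.0973,.0495),1.5,-.3,1)])
E
```

```text
[0.5715 0.0973 0.0474] [-0.1447 -0.4833  0.0879] [-0.0004  0.0199  0.0002]
[[[-0.002,0,0.0075],[0.1,-0.4,0],-0.3]]
end [0.579  0.0975 0.0494] 1.5
```

Emit:
move_arm:
  plan:
    - [[-0.001, 0, 0.004], [0, -0.4, 0], -0.3]
    - [[-0.001, 0, 0.003], [0, 0, 0], -0.3]
    - [[0, 0, 0], [0, 0, 0], -0.3]
    - [[0, 0, 0], [0, 0, 0], -0.3]
    - [[0, 0, 0], [0, 0, 0], -1]
    - [[0, 0, 0], [0, 0, 0], -1]
    - [[0, 0, 0], [0, 0, 0], -1]
    - [[0, 0, 0], [0, 0, 0], -1]

```text
time_s: 38.52
ee_pos: [0.581, 0.0979, 0.0516]
eef_rot: [[0.005, -0.029, 1.0], [0.001, 1.0, 0.029], [-1.0, 0.001, 0.005]]
ft_force: [-0.8, -0.2, -0.4]
gripper_width: 0.0123
```

```bash
python3 - <<'E'
from h import *
st=get_state();print(st["ee_pos"],st["eef_rot"],st["ft_force"],st["joint_vel"][:3],st["gripper_width"])
E
```

```text
[0.581  0.0979 0.0516] [[ 0.0051 -0.0286  0.9996]
 [ 0.001   0.9996  0.0286]
 [-1.      0.0009  0.0051]] [-0.849  -0.2178 -0.4274] [ 0.0011 -0.0018 -0.0015] 0.012264274340778574
```

Emit:
move_arm:
  plan:
    - [[-0.003, 0, 0], [0, 0.3, 0], -1]
    - [[-0.004, 0, 0], [0, 0, 0], -1]
    - [[-0.003, 0, 0], [0, 0, 0], -1]
    - [[-0.001, 0, 0], [0, 0, 0], -1]
    - [[0, 0, 0], [0, 0, 0], -1]
    - [[0, 0, 0], [0, 0, 0], -1]

```text
time_s: 39.02
ee_pos: [0.5808, 0.0978, 0.0638]
eef_rot: [[-0.001, -0.029, 1.0], [0.001, 1.0, 0.029], [-1.0, 0.001, -0.001]]
ft_force: [-0.3, -0.4, -1.0]
gripper_width: 0.0122
```

```bash
python3 - <<'E'
from h import *
st=get_state();print(st["ee_pos"],st["eef_rot"],st["ft_force"],st["joint_vel"][:3],st["gripper_width"])
plan([((.6156,.0983,.0635),1.5,-1,10)])
E
```

```text
[0.5808 0.0978 0.0638] [[-0.0009 -0.0286  0.9996]
 [ 0.0008  0.9996  0.0286]
 [-1.      0.0008 -0.0008]] [-0.3119 -0.3659 -0.98  ] [-0.0002 -0.0037 -0.001 ] 0.01220246216299379
[[[0,0,0.0035],[0,0,0],-1],[[0,0,0.0035],[0,0,0],-1],[[0,0,0.0035],[0,0,0],-1],[[0,0,0.0035],[0,0,0],-1],[[0,0,0.0035],[0,0,0],-1],[[0,0,0.0035],[0,0,0],-1],[[0,0,0.0035],[0,0,0],-1],[[0,0,0.0035],[0,0,0],-1]]
[[[0,0,0.0035],[0.1,0,0],-1],[[0.0005,-0.0005,0.0035],[0,0,0],-1]]
end [0.6158 0.0983 0.0633] 1.5
```

Emit:
move_arm:
  plan:
    - [[0, 0, 0.0035], [0, 0, 0], -1]
    - [[0, 0, 0.0035], [0, 0, 0], -1]
    - [[0, 0, 0.0035], [0, 0, 0], -1]
    - [[0, 0, 0.0035], [0, 0, 0], -1]
    - [[0, 0, 0.0035], [0, 0, 0], -1]
    - [[0, 0, 0], [0, 0, 0], -1]

```text
time_s: 39.52
ee_pos: [0.5962, 0.0982, 0.0622]
eef_rot: [[-0.009, -0.029, 1.0], [-0.0, 1.0, 0.029], [-1.0, 0.0, -0.009]]
ft_force: [-2.3, -1.0, 1.7]
gripper_width: 0.0116
```

```bash
python3 - <<'E'
from h import *
st=get_state();print(st["ee_pos"],st["eef_rot"],st["ft_force"],st["joint_vel"][:3],st["gripper_width"])
plan([((.6156,.0983,.0635),1.5,-1,6)])
E
```

```text
[0.5962 0.0982 0.0622] [[-0.009  -0.0289  0.9995]
 [-0.0002  0.9996  0.0289]
 [-1.      0.0001 -0.009 ]] [-2.2807 -1.0183  1.6649] [-0.0001  0.0019 -0.0007] 0.011642395959020009
[[[0,0,0.003],[0,-0.1,0],-1],[[-0.0005,0,0.0035],[0,-0.1,0],-1],[[0,0,0.003],[0,-0.1,0],-1],[[-0.0005,0,0.0035],[0.1,-0.1,0],-1],[[0,0,0.003],[0,-0.1,0],-1],[[-0.0005,-0.0005,0.0035],[0.1,0,0],-1]]
end [0.6157 0.0983 0.0636] 1.5
```

Emit:
move_arm:
  plan:
    - [[-0.001, 0, 0.003], [0, -0.3, 0], -1]
    - [[-0.0005, 0, 0.0035], [0, -0.2, 0], -1]
    - [[-0.0005, 0, 0.003], [0, -0.2, 0], -1]
    - [[0, 0, 0.0035], [0, -0.1, 0], -1]
    - [[0, 0, 0.003], [0, 0, 0], -1]
    - [[0, 0, 0.003], [0, 0, 0], -1]
    - [[0, 0, 0.001], [0, 0, 0], -1]

```text
time_s: 40.1
ee_pos: [0.611, 0.0987, 0.0614]
eef_rot: [[-0.008, -0.03, 1.0], [-0.001, 1.0, 0.03], [-1.0, -0.001, -0.008]]
ft_force: [-4.9, 1.1, 1.1]
gripper_width: 0.0123
```

```bash
python3 - <<'E'
from h import *
st=get_state();print(st["ee_pos"],st["eef_rot"],st["ft_force"],st["joint_vel"][:3],st["gripper_width"])
plan([((.6156,.0983,.0635),1.5,-1,2)])
a=vision.capture("side");cv2.imwrite("pics/v8.png",crop(a,265,160,75,75,8));print(get_state()["ee_pos"])
print(proj("side",hol(.073,.092,.04)))
E
```

```text
[0.611  0.0987 0.0614] [[-0.008  -0.0296  0.9995]
 [-0.0015  0.9996  0.0295]
 [-1.     -0.0013 -0.0081]] [-4.9393  1.1154  1.0564] [ 0.0002  0.0199 -0.0034] 0.01226579722512587
[[[-0.001,-0.0005,0.0025],[0.1,-0.2,0],-1],[[-0.001,0,0.002],[0.1,-0.3,0.1],-1]]
end [0.6156 0.0983 0.0633] 1.5
[0.6109 0.0987 0.0613]
[[316.4387 183.3809]]
```

View pics/v8.png

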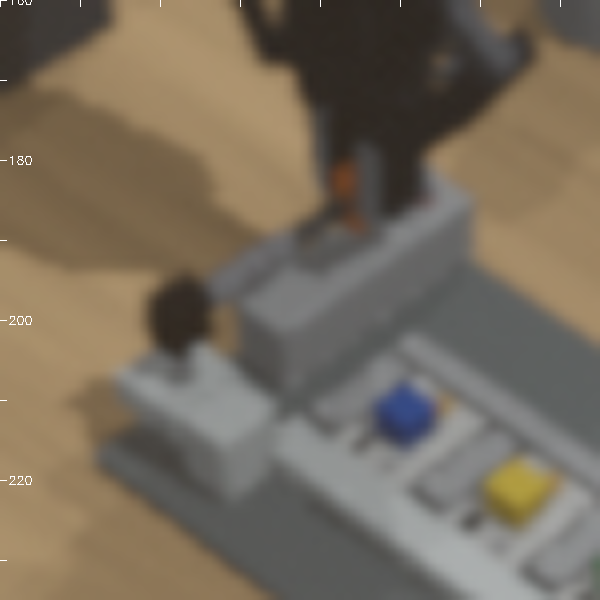

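Emit:
move_arm:
  plan:
    - [[-0.002, -0.0005, 0], [0, -0.5, 0], -1]
    - [[-0.0015, 0, 0.001], [0, -0.3, 0], -1]
    - [[-0.0005, 0, 0.002], [0, 0, 0], -1]
    - [[0, 0, 0.002], [0, 0, 0], -1]
    - [[0, 0, 0.001], [0, 0, 0], -1]

```text
time_s: 40.57
ee_pos: [0.6107, 0.0986, 0.062]
eef_rot: [[-0.008, -0.03, 1.0], [-0.002, 1.0, 0.03], [-1.0, -0.002, -0.008]]
ft_force: [-5.6, -0.3, -0.4]
gripper_width: 0.0124
```

```bash
python3 - <<'E'
from h import *
st=get_state();print(st["ee_pos"],st["eef_rot"],st["ft_force"],st["joint_vel"][:3],st["gripper_width"])
plan([((.6156,.0983,.0625),1.5,-1,2)])
E
```

```text
[0.6107 0.0986 0.062 ] [[-0.0079 -0.0303  0.9995]
 [-0.0023  0.9995  0.0302]
 [-1.     -0.0021 -0.0079]] [-5.6239 -0.31   -0.4125] [ 0.0014  0.0214 -0.0021] 0.012403909912737232
[[[-0.0005,0,0.0025],[0.1,-0.2,0.1],-1],[[0,-0.0005,0.0025],[0.1,-0.3,0],-1]]
end [0.6157 0.0983 0.0624] 1.5
```

Emit:
move_arm:
  plan:
    - [[-0.003, -0.0005, 0.004], [0.1, -0.5, 0], -1]
    - [[-0.003, 0, 0.004], [0, -0.4, 0], -1]
    - [[-0.002, 0, 0.004], [0, -0.2, 0], -1]
    - [[-0.001, 0, 0.003], [0, -0.1, 0], -1]

```text
time_s: 40.9
ee_pos: [0.6171, 0.0986, 0.0655]
eef_rot: [[-0.005, -0.029, 1.0], [-0.004, 1.0, 0.029], [-1.0, -0.003, -0.005]]
ft_force: [-7.3, 0.3, -4.1]
gripper_width: 0.0123
```

```bash
python3 - <<'E'
from h import *
st=get_state();print(st["ee_pos"],st["eef_rot"][0],st["ft_force"],st["joint_vel"][:3],st["gripper_width"])
plan([((.6156,.0983,.0625),1.5,-1,2)])
E
```

```text
[0.6171 0.0986 0.0655] [-0.0049 -0.0294  0.9996] [-7.3294  0.2589 -4.0733] [ 0.0006  0.0383 -0.0025] 0.012333528120613392
[[[0.0015,0,-0.0005],[0.1,-0.1,0.1],-1],[[0.0015,0,-0.001],[0.1,-0.2,0.1],-1]]
end [0.6156 0.0985 0.0625] 1.5
```

Emit:
move_arm:
  plan:
    - [[0.002, 0, 0.001], [0, -0.2, 0], -1]
    - [[0.0035, 0, 0.0015], [0, -0.1, 0], -1]
    - [[0.0035, 0, 0.0015], [0, 0, 0], -1]
    - [[0.002, 0, 0.0015], [0, 0, 0], -1]

```text
time_s: 41.23
ee_pos: [0.6162, 0.0988, 0.0523]
eef_rot: [[-0.014, -0.03, 0.999], [-0.005, 1.0, 0.03], [-1.0, -0.005, -0.014]]
ft_force: [-9.5, -0.7, 9.4]
gripper_width: 0.0118
```

```bash
python3 - <<'E'
from h import *
st=get_state();print(st["ee_pos"],st["eef_rot"][0],st["ft_force"],st["torque"],st["joint_vel"][:3],st["gripper_width"])
E
```

```text
[0.6162 0.0988 0.0523] [-0.0137 -0.0301  0.9995] [-9.4554 -0.707   9.3654] [-0.1111  2.5284 -0.0338] [ 0.0001  0.05   -0.0004] 0.011784035061032724
```

Emit:
move_arm:
  plan:
    - [[0.001, 0, 0.001], [0, 0, 0], -0.3]
    - [[0, 0, 0], [0, 0, 0], -0.3]
    - [[0, 0, 0], [0, 0, 0], -0.3]
    - [[0, 0, 0], [0, 0, 0], -0.3]
    - [[-0.008, 0, 0], [0, 0, 0], -0.3]
    - [[-0.02, 0, 0], [0, 0, 0], -0.3]
    - [[-0.03, 0, 0], [0, 0, 0], -0.3]
    - [[-0.03, 0, 0], [0, 0, 0], -0.3]

```text
time_s: 41.9
ee_pos: [0.6212, 0.0981, 0.1389]
eef_rot: [[-0.01, -0.029, 1.0], [-0.006, 1.0, 0.029], [-1.0, -0.005, -0.01]]
ft_force: [1.9, 0.1, -0.2]
gripper_width: 0.03
```

```bash
python3 - <<'E'
from h import *
a=vision.capture("side");cv2.imwrite("pics/s9.png",a);cv2.imwrite("pics/v9.png",crop(a,270,165,100,75,8));st=get_state();print(st["ee_pos"],st["ft_force"])
p=st["ee_pos"];t=np.array((.616,.29,.19));go(p+.97*(t-p),1.5,0,v=.03)
E
```

```text
[0.6254 0.0989 0.1461] [0.8279 0.8659 3.2969]
[[[-0.0025,0.0115,0],[0,0,0.2],0],[[-0.0055,0.023,-0.0005],[0,0,0],0],[[-0.0055,0.023,-0.0005],[0.1,0,0],0],[[-0.005,0.023,-0.0005],[0,0,0],0],[[-0.0055,0.023,-0.0005],[0,0,0],0],[[-0.005,0.0235,-0.0005],[0,0,0],0],[[-0.0055,0.023,-0.0005],[0,0,0],0],[[-0.004,0.0185,-0.0005],[0.1,0,0],0]]
[[[-0.003,0.0115,-0.0005],[0,0,0],0],[[-0.001,0.0055,0],[0,0,0],0]]
end [0.6162 0.2842 0.1885] 1.5
```

View pics/v9.png

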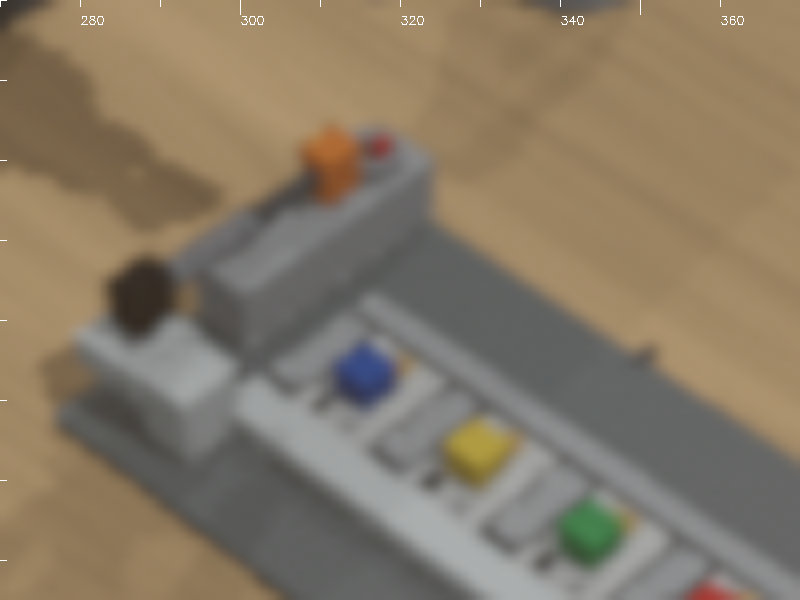

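The loop sits down over the red post at (317,183), the spring is stretched, and the jaw is against the boards. I'll check the hook height numerically and work out the board positions.

```bash
python3 - <<'E'
from h import *
def dark(f,rect,x0,y0,s=8):
    g=cv2.imread(f);m=np.zeros(g.shape[:2],np.uint8);x,y,w,h=rect
    m[y:y+h,x:x+w]=(g[y:y+h,x:x+w].max(2)<75)*255
    c=max(cv2.findContours(m,0,1)[0],key=cv2.contourArea);M=cv2.moments(c);print(f,cv2.contourArea(c),cv2.boundingRect(c))
    return np.array([x0+M["m10"]/M["m00"]/s-.44,y0+M["m01"]/M["m00"]/s-.44])
a=dark("pics/v7.png",(190,310,90,100),255,160);b=dark("pics/v9.png",(95,240,100,110),270,165);print(a,b)
hk=np.array([.515,.0956,.044])
best=[]
for dx in np.arange(0,.0161,.001):
    for dz in np.arange(-.002,.0101,.001):
        e=proj("side",hk+[dx,dx*.0266,dz])[0]-proj("side",hk)[0]-(b-a);best.append((np.hypot(*e).round(2),round(dx,3),round(dz,3)))
print(sorted(best)[:4])
s=cv2.imread("pics/s9.png");l=leds("side",s,(300,180,80,80));print(l)
for k in l:
    for n,uv in l[k]:
        w=onz("side",*uv,.0205);d=w[:2]-H[:2];c,q=np.cos(H[2]),np.sin(H[2]);print(k,w,"holder",c*d[0]+q*d[1],-q*d[0]+c*d[1])
E
```

```text
pics/v7.png 3175.0 (203, 332, 61, 71)
pics/v9.png 3085.5 (114, 264, 59, 71)
[283.5235 205.2931] [287.3724 201.7944]
[(np.float64(0.11), np.float64(0.013), np.float64(0.003)), (np.float64(0.21), np.float64(0.014), np.float64(0.002)), (np.float64(0.27), np.float64(0.013), np.float64(0.002)), (np.float64(0.29), np.float64(0.014), np.float64(0.003))]
{'red': [(21, [358.5, 241.6])], 'yellow': [(20, [329.2, 221.0])], 'green': [], 'blue': []}
red [ 0.5769 -0.103   0.0205] holder 0.010298664810472948 -0.10823214754406073
yellow [ 0.5747 -0.0076  0.0205] holder 0.010640764211970109 -0.012770738171216446
```

Emit:
move_arm:
  plan:
    - [[-0.0025, 0.0115, 0], [0, -0.3, 0.3], 0]
    - [[-0.005, 0.023, 0], [0, -0.2, 0], 0]
    - [[-0.005, 0.023, 0], [0, 0, 0], 0]
    - [[-0.005, 0.023, 0], [0, 0, 0], 0]
    - [[-0.005, 0.023, 0], [0, 0, 0], 0]
    - [[-0.005, 0.023, 0], [0, 0, 0], 0]
    - [[-0.005, 0.02, 0], [0, 0, 0], 0]
    - [[-0.004, 0.015, 0], [0, 0, 0], 0]

```text
time_s: 42.62
ee_pos: [0.626, 0.2654, 0.193]
eef_rot: [[0.026, -0.019, 0.999], [0.006, 1.0, 0.019], [-1.0, 0.005, 0.026]]
ft_force: [0.4, 0.1, 0.8]
gripper_width: 0.0426
```

Emit:
move_arm:
  plan:
    - [[-0.003, 0.008, 0], [0, 0, 0], 0]
    - [[-0.001, 0.003, 0], [0, 0, 0], 0]
    - [[0, 0, 0], [0, 0, 0], 0]
    - [[0, 0, 0], [0, 0, 0], 0]
    - [[0, 0, 0], [0, 0, 0], 0]
    - [[0, 0, 0], [0, 0, 0], 0]

```text
time_s: 43.12
ee_pos: [0.6248, 0.2805, 0.1976]
eef_rot: [[0.027, -0.023, 0.999], [0.007, 1.0, 0.023], [-1.0, 0.007, 0.027]]
ft_force: [0.3, -0.7, -0.6]
gripper_width: 0.0429
```

```bash
python3 - <<'E'
from h import *
st=get_state();print(st["joint_vel"][:3],st["ee_pos"])
go((.6165,.2992,.145),2,0,v=.02)
E
```

```text
[ 0.0165 -0.0009  0.0127] [0.6248 0.2805 0.1976]
[[[0.0065,0.0025,-0.001],[-0.1,1.6,-0.4],0],[[0.013,0.0045,-0.002],[-0.2,0,0],0],[[0.013,0.0045,-0.002],[-0.1,0,0],0],[[0.0105,0.004,-0.0015],[-0.2,0,0],0],[[0.0065,0.0025,-0.001],[0,0,0],0],[[0.003,0.001,-0.0005],[-0.1,0,0],0]]
end [0.6164 0.2993 0.145 ] 2.0
```

Emit:
move_arm:
  plan:
    - [[0.0065, 0.0025, -0.001], [0.1, 0.8, -0.2], 0]
    - [[0.013, 0.0045, -0.002], [0.1, 0.8, -0.2], 0]
    - [[0.013, 0.0045, -0.002], [0, 0, 0], 0]
    - [[0.0105, 0.003, -0.0015], [0, 0, 0], 0]
    - [[0.005, 0.001, -0.0005], [0, 0, 0], 0]
    - [[0, 0, 0], [0, 0, 0], 0]
    - [[0, 0, 0], [0, 0, 0], 0]
    - [[0, 0, 0], [0, 0, 0], 0]

```text
time_s: 43.78
ee_pos: [0.6161, 0.2923, 0.1401]
eef_rot: [[-0.01, -0.014, 1.0], [-0.006, 1.0, 0.014], [-1.0, -0.006, -0.01]]
ft_force: [-1.1, -0.1, -0.5]
gripper_width: 0.0422
```

```bash
python3 - <<'E'
from h import *
st=get_state();print(st["joint_vel"][:3],st["ee_pos"],st["eef_rot"][0])
go((.6165,.2992,.140),2,0,v=.02)
t=vision.capture("top");s=vision.capture("side");print(proj("top",[.6165,.2992,.121]),proj("side",[.6165,.2992,.121]))
cv2.imwrite("pics/v10.png",np.hstack([crop(s,235,110,60,70,6),crop(t,215,170,60,70,6)]))
E
```

```text
[-0.0029  0.0047  0.0009] [0.6161 0.2923 0.1401] [-0.0097 -0.0139  0.9999]
[[[0,0.0015,0],[-0.3,-0.6,0.3],0],[[0,0.003,0.0005],[-0.5,0,0],0],[[0,0.0015,0],[-0.3,0,0],0],[[0,0.001,0],[-0.1,0,0],0]]
end [0.6164 0.2993 0.1401] 2.0
[[231.5982 193.357 ]] [[260.6919 130.0984]]
```

View pics/v10.png

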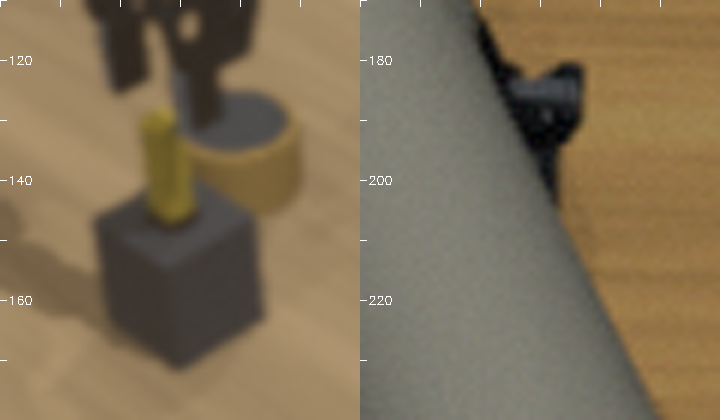

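Side view shows the handle top at (261,129), as predicted. Centre over it and descend.

Emit:
move_arm:
  plan:
    - [[0, 0.0025, 0], [-0.2, -0.4, 0.2], 0]
    - [[0, 0.0025, 0.0005], [-0.2, -0.2, 0], 0]
    - [[0, 0.001, 0], [-0.1, 0, 0], 0]
    - [[0.006, 0, 0], [0, 0, 0], 0]
    - [[0.01, 0, 0], [0, 0, 0], 0]
    - [[0.01, 0, 0], [0, 0, 0], 0]
    - [[0.005, 0, 0], [0, 0, 0], 0]
    - [[0, 0, 0], [0, 0, 0], 0]

```text
time_s: 44.55
ee_pos: [0.619, 0.2994, 0.1097]
eef_rot: [[0.008, -0.023, 1.0], [0.001, 1.0, 0.023], [-1.0, 0.001, 0.008]]
ft_force: [-0.4, -0.2, -0.1]
gripper_width: 0.0429
```

Emit:
move_arm:
  plan:
    - [[0, 0, 0], [0, 0, 0], 0]
    - [[0, 0, 0], [0, 0, 0], 0]

```text
time_s: 44.72
ee_pos: [0.6182, 0.2988, 0.1079]
eef_rot: [[0.006, -0.023, 1.0], [-0.0, 1.0, 0.023], [-1.0, -0.0, 0.006]]
ft_force: [0.1, 0.0, 1.3]
gripper_width: 0.0426
```

```bash
python3 - <<'E'
from h import *
st=get_state();print(st["joint_vel"][:3],st["ee_pos"],st["eef_rot"][0],st["ft_force"])
plan([((.6165,.2992,.094),2,0,3)])
E
```

```text
[0.0014 0.0066 0.0003] [0.6182 0.2988 0.1079] [ 0.0056 -0.0227  0.9997] [0.0889 0.0143 1.2511]
[[[0.0045,0,-0.0005],[-0.2,0.1,0],0],[[0.0045,0,-0.0005],[-0.2,0.1,0],0],[[0.005,0.0005,-0.001],[-0.3,0.1,0],0]]
end [0.6163 0.2993 0.0939] 2.0
```

Emit:
move_arm:
  plan:
    - [[0.004, 0, -0.0005], [0, 0.1, 0], 0]
    - [[0.0045, 0, -0.0005], [0, 0.2, 0], 0]
    - [[0.0035, 0, -0.001], [0, 0, 0], 0]
    - [[0.001, 0, 0], [0, 0, 0], 0]
    - [[0, 0, 0], [0, 0, 0], 0]
    - [[0, 0, 0], [0, 0, 0], 0]
    - [[0, 0, 0], [0, 0, 0], 0]

```text
time_s: 45.3
ee_pos: [0.6166, 0.2988, 0.0941]
eef_rot: [[0.001, -0.022, 1.0], [-0.0, 1.0, 0.022], [-1.0, -0.0, 0.001]]
ft_force: [0.2, -0.9, 0.3]
gripper_width: 0.0428
```

```bash
python3 - <<'E'
from h import *
st=get_state();print(st["joint_vel"][:3],st["ee_pos"],st["eef_rot"],st["ft_force"])
plan([((.6165,.2992,.094),2,0,1)])
E
```

```text
[-0.0022 -0.0014 -0.0019] [0.6166 0.2988 0.0941] [[ 0.0007 -0.0224  0.9997]
 [-0.0001  0.9997  0.0224]
 [-1.     -0.0001  0.0007]] [ 0.1595 -0.8996  0.3   ]
[[[0,0.0005,0],[-0.7,0,0],0]]
end [0.6165 0.2993 0.0941] 2.0
```

Grip and lift 85 mm (shank is about 61 mm deep).

Emit:
move_arm:
  plan:
    - [[0, 0, 0], [0, 0, 0], -1]
    - [[0, 0, 0], [0, 0, 0], -1]
    - [[0, 0, 0], [0, 0, 0], -1]
    - [[0, 0, 0], [0, 0, 0], -1]
    - [[0, 0, 0], [0, 0, 0], -1]
    - [[0, 0, 0], [0, 0, 0], -1]

```text
time_s: 45.8
ee_pos: [0.6168, 0.2989, 0.0946]
eef_rot: [[0.001, -0.022, 1.0], [0.0, 1.0, 0.022], [-1.0, 0.0, 0.001]]
ft_force: [-0.2, 1.2, -1.4]
gripper_width: 0.015
```

Emit:
move_arm:
  plan:
    - [[-0.006, 0, 0], [0, 0, 0], -1]
    - [[-0.013, 0, 0], [0, 0, 0], -1]
    - [[-0.013, 0, 0], [0, 0, 0], -1]
    - [[-0.013, 0, 0], [0, 0, 0], -1]
    - [[-0.013, 0, 0], [0, 0, 0], -1]
    - [[-0.013, 0, 0], [0, 0, 0], -1]
    - [[-0.008, 0, 0], [0, 0, 0], -1]
    - [[-0.003, 0, 0], [0, 0, 0], -1]

```text
time_s: 46.47
ee_pos: [0.6174, 0.2994, 0.1879]
eef_rot: [[0.004, -0.022, 1.0], [0.002, 1.0, 0.022], [-1.0, 0.002, 0.004]]
ft_force: [-0.1, -0.3, -0.6]
gripper_width: 0.0152
```

Emit:
move_arm:
  plan:
    - [[0, 0, 0], [0, 0, 0], -1]
    - [[0, 0, 0], [0, 0, 0], -1]
    - [[0, 0, 0], [0, 0, 0], -1]

```text
time_s: 46.72
ee_pos: [0.6183, 0.2996, 0.1908]
eef_rot: [[0.008, -0.022, 1.0], [0.003, 1.0, 0.022], [-1.0, 0.003, 0.008]]
ft_force: [-0.1, -0.3, -2.1]
gripper_width: 0.015
```

```bash
python3 - <<'E'
from h import *
st=get_state();print(st["joint_vel"][:3],st["ee_pos"],st["eef_rot"],st["ft_force"],st["gripper_width"])
s=vision.capture("side");cv2.imwrite("pics/s11.png",s)
t=hol(.0235,-.108,.18);p=st["ee_pos"];print(t);go(p+.97*(t-p),1.5,-1,v=.035)
E
```

```text
[ 0.0001 -0.0014  0.0008] [0.6183 0.2996 0.1908] [[ 0.0078 -0.0223  0.9997]
 [ 0.0033  0.9997  0.0223]
 [-1.      0.0032  0.0079]] [-0.1484 -0.304  -2.0943] 0.015013834453028108
[ 0.5901 -0.1024  0.18  ]
[[[0.0005,-0.015,-0.0015],[0,0.4,-0.2],-1],[[0.0005,-0.0295,-0.0025],[0,0,0],-1],[[0.001,-0.03,-0.003],[0,0,0],-1],[[0.0005,-0.03,-0.0025],[-0.1,0,0],-1],[[0.001,-0.0295,-0.003],[0,0,0],-1],[[0.001,-0.03,-0.0025],[0,0,0],-1],[[0.0005,-0.03,-0.003],[0,0,0],-1],[[0.001,-0.0295,-0.003],[0,0,0],-1]]
[[[0.0005,-0.03,-0.0025],[0,0,0],-1],[[0.001,-0.03,-0.003],[-0.1,0,0],-1],[[0.001,-0.0295,-0.003],[0,0,0],-1],[[0.0005,-0.03,-0.0025],[0,0,0],-1],[[0.0005,-0.024,-0.0025],[0,0,0],-1],[[0.0005,-0.0145,-0.0015],[0,0,0],-1],[[0.0005,-0.0075,-0.0005],[0,0,0],-1]]
end [ 0.591  -0.0902  0.1801] 1.5
```

Emit:
move_arm:
  plan:
    - [[0.001, -0.015, -0.0015], [0, 0.3, -0.2], -1]
    - [[0.003, -0.0295, -0.0025], [0, 0, 0], -1]
    - [[0.003, -0.03, -0.003], [0, 0, 0], -1]
    - [[0.003, -0.03, -0.0025], [0, 0, 0], -1]
    - [[0.003, -0.0295, -0.003], [0, 0, 0], -1]
    - [[0.003, -0.03, -0.0025], [0, 0, 0], -1]
    - [[0.003, -0.03, -0.003], [0, 0, 0], -1]
    - [[0.003, -0.0295, -0.003], [0, 0, 0], -1]

```text
time_s: 47.43
ee_pos: [0.5954, 0.0699, 0.1602]
eef_rot: [[-0.011, -0.036, 0.999], [-0.001, 0.999, 0.036], [-1.0, -0.0, -0.011]]
ft_force: [-0.4, -0.3, -0.2]
gripper_width: 0.0151
```

Emit:
move_arm:
  plan:
    - [[0.003, -0.03, -0.0025], [0, 0, 0], -1]
    - [[0.003, -0.03, -0.003], [0, 0, 0], -1]
    - [[0.003, -0.0295, -0.003], [0, 0, 0], -1]
    - [[0.003, -0.027, -0.0025], [0, 0, 0], -1]
    - [[0.002, -0.018, -0.0015], [0, 0, 0], -1]
    - [[0, -0.01, 0], [0, 0, 0], -1]
    - [[0, -0.004, 0], [0, 0, 0], -1]
    - [[0, 0, 0], [0, 0, 0], -1]

```text
time_s: 48.1
ee_pos: [0.5752, -0.1063, 0.1394]
eef_rot: [[-0.029, -0.017, 0.999], [-0.008, 1.0, 0.017], [-1.0, -0.008, -0.029]]
ft_force: [-0.2, 0.3, -1.5]
gripper_width: 0.0154
```

Emit:
move_arm:
  plan:
    - [[0, 0, 0], [0, 0, 0], -1]
    - [[0, 0, 0], [0, 0, 0], -1]
    - [[0, 0, 0], [0, 0, 0], -1]

```text
time_s: 48.35
ee_pos: [0.5754, -0.1028, 0.1391]
eef_rot: [[-0.029, -0.02, 0.999], [-0.006, 1.0, 0.02], [-1.0, -0.005, -0.029]]
ft_force: [0.1, -0.1, -1.1]
gripper_width: 0.0154
```

```bash
python3 - <<'E'
from h import *
st=get_state();print(st["joint_vel"][:3],st["ee_pos"],st["eef_rot"])
t=hol(.0237,-.108,.12);print(t);go(t,1.5,-1,v=.012)
E
```

```text
[-0.0198 -0.0011 -0.0136] [ 0.5754 -0.1028  0.1391] [[-0.029  -0.0203  0.9994]
 [-0.006   0.9998  0.0201]
 [-0.9996 -0.0055 -0.0292]]
[ 0.5903 -0.1024  0.12  ]
[[[0.0025,0,0.002],[0,-1.7,0.3],-1],[[0.0045,0,0.0035],[-0.1,0,0],-1],[[0.0045,0,0.004],[-0.1,0,0],-1],[[0.004,0,0.0025],[-0.1,0,0],-1],[[0.0025,0,0.002],[0,0,0],-1],[[0.001,0,0.001],[0,0,0],-1]]
end [ 0.5903 -0.1025  0.1201] 1.5
```

Emit:
move_arm:
  plan:
    - [[0.0025, 0.001, 0.002], [0, -0.8, 0.3], -1]
    - [[0.004, 0.001, 0.0035], [0, -0.8, 0], -1]
    - [[0.004, 0, 0.004], [0, 0, 0], -1]
    - [[0.003, 0, 0.0025], [0, 0, 0], -1]
    - [[0, 0, 0.001], [0, 0, 0], -1]
    - [[0, 0, 0], [0, 0, 0], -1]
    - [[0, 0, 0], [0, 0, 0], -1]
    - [[0, 0, 0], [0, 0, 0], -1]

```text
time_s: 49.02
ee_pos: [0.5909, -0.0936, 0.1239]
eef_rot: [[0.002, -0.029, 1.0], [0.003, 1.0, 0.029], [-1.0, 0.003, 0.002]]
ft_force: [-0.0, 0.6, -1.2]
gripper_width: 0.0153
```

```bash
python3 - <<'E'
from h import *
st=get_state();print(st["joint_vel"][:3],st["ee_pos"],st["eef_rot"])
R=st["eef_rot"];tip=st["ee_pos"]+R[:,0]*.0886;print("tip",tip)
t=hol(.0237,-.108,.113);print(t);plan([(t,1.5,-1,3)])
E
```

```text
[-0.0014  0.0034  0.0016] [ 0.5909 -0.0936  0.1239] [[ 0.0024 -0.0294  0.9996]
 [ 0.0029  0.9996  0.0294]
 [-1.      0.0028  0.0025]]
tip [ 0.5911 -0.0934  0.0353]
[ 0.5903 -0.1024  0.113 ]
[[[0.0035,-0.003,-0.0005],[0.1,0,-0.1],-1],[[0.0035,-0.003,0],[0,0.1,0],-1],[[0.004,-0.003,-0.0005],[0.1,0,-0.1],-1]]
end [ 0.5901 -0.1026  0.1129] 1.5
```

Emit:
move_arm:
  plan:
    - [[0.003, -0.003, 0], [0, 0.1, -0.1], -1]
    - [[0.003, -0.003, 0], [0, 0, 0], -1]
    - [[0.002, -0.0015, 0], [0, 0, 0], -1]
    - [[0, 0, 0], [0, 0, 0], -1]
    - [[0, 0, 0], [0, 0, 0], -1]
    - [[0, 0, 0], [0, 0, 0], -1]

```text
time_s: 49.52
ee_pos: [0.5908, -0.1032, 0.1151]
eef_rot: [[0.0, -0.028, 1.0], [0.0, 1.0, 0.028], [-1.0, 0.0, 0.0]]
ft_force: [0.4, 0.1, -0.6]
gripper_width: 0.0154
```

```bash
python3 - <<'E'
from h import *
st=get_state();print(st["joint_vel"][:3],st["ee_pos"],st["eef_rot"])
R=st["eef_rot"];tip=st["ee_pos"]+R[:,0]*.0886;print("tip",tip)
t=hol(.0237,-.108,.097);print(t);plan([(t,1.5,-1,6)])
s=vision.capture("side");cv2.imwrite("pics/v11.png",crop(s,330,200,60,70,8));print(proj("side",tip),proj("side",hol(.023,-.108,.012)))
E
```

```text
[0.0018 0.0019 0.0018] [ 0.5908 -0.1032  0.1151] [[ 0.0003 -0.0278  0.9996]
 [ 0.0003  0.9996  0.0278]
 [-1.      0.0003  0.0003]]
tip [ 0.5909 -0.1032  0.0265]
[ 0.5903 -0.1024  0.097 ]
[[[0.003,0,0],[0,0,0],-1],[[0.003,0,0],[0,0,0],-1],[[0.003,0,0],[0,0,0],-1],[[0.003,0.0005,0],[0,0,0],-1],[[0.003,0,-0.0005],[0,0,0],-1],[[0.003,0.0005,0],[0.1,0,0],-1]]
end [ 0.5903 -0.1022  0.0971] 1.5
[[362.5797 236.7844]] [[361.6211 240.8011]]
```

View pics/v11.png

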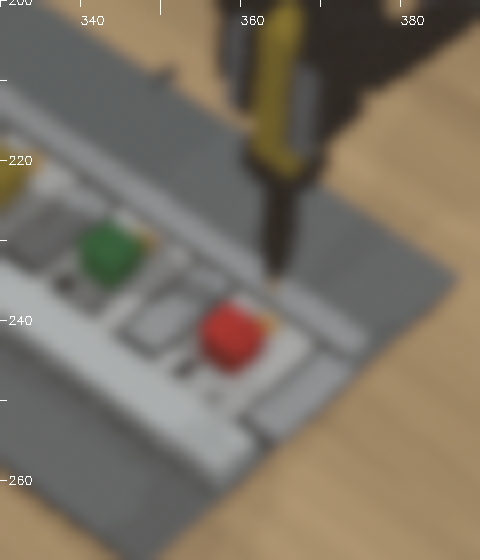

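Tip at (363.7,235) sits right above the red pad at (363,240); the offset matches the prediction. Pressing red.

Emit:
move_arm:
  plan:
    - [[0.003, 0, -0.0005], [0, 0, 0], -1]
    - [[0.003, 0, 0], [0, 0, 0], -1]
    - [[0.003, 0, 0], [0, 0, 0], -1]
    - [[0.003, 0.0005, 0], [0, 0, 0], -1]
    - [[0.002, 0, 0], [0, 0, 0], -1]
    - [[0.001, 0, 0], [0, 0, 0], -1]
    - [[0, 0, 0], [0, 0, 0], -1]
    - [[0, 0, 0], [0, 0, 0], -1]

```text
time_s: 50.23
ee_pos: [0.5909, -0.1022, 0.0989]
eef_rot: [[0.002, -0.029, 1.0], [0.0, 1.0, 0.029], [-1.0, 0.0, 0.002]]
ft_force: [0.4, 0.0, -0.1]
gripper_width: 0.0154
```

```bash
cat >> h.py <<'E'
def tip(zt=None,hy=None):
    st=get_state();R=np.array(st["eef_rot"]);t=st["ee_pos"]+R[:,0]*.0886;d=t[:2]-H[:2];c,q=np.cos(H[2]),np.sin(H[2])
    print("tcp",st["ee_pos"],"tip holder",(c*d[0]+q*d[1]).round(4),(-q*d[0]+c*d[1]).round(4),t[2].round(4),"F",st["ft_force"],"v",st["joint_vel"][:2],"Rx",R[:,0].round(4))
E
python3 -c "from h import *;tip()"
```

```text
tcp [ 0.5909 -0.1022  0.0989] tip holder 0.0245 -0.1078 0.0103 F [ 0.3678  0.0415 -0.0957] v [0.0003 0.0015] Rx [ 0.0016  0.0002 -1.    ]
```

Emit:
move_arm:
  plan:
    - [[0.0015, 0, 0], [0, 0, 0], -1]
    - [[0.0005, 0, 0], [0, 0, 0], -1]
    - [[0, 0, 0], [0, 0, 0], -1]
    - [[0, 0, 0], [0, 0, 0], -1]
    - [[0, 0, 0], [0, 0, 0], -1]
    - [[0, 0, 0], [0, 0, 0], -1]
    - [[0, 0, 0], [0, 0, 0], -1]
    - [[0, 0, 0], [0, 0, 0], -1]

```text
time_s: 50.9
ee_pos: [0.591, -0.1022, 0.0978]
eef_rot: [[0.002, -0.028, 1.0], [0.0, 1.0, 0.028], [-1.0, 0.0, 0.002]]
ft_force: [-0.6, 0.1, 0.6]
gripper_width: 0.0151
```

```bash
python3 -c "from h import *;tip()"
```

```text
tcp [ 0.591  -0.1022  0.0978] tip holder 0.0246 -0.1078 0.0092 F [-0.5984  0.1319  0.6181] v [-0.0004 -0.0021] Rx [ 0.0019  0.0002 -1.    ]
```

Emit:
move_arm:
  plan:
    - [[0, 0, 0], [0, 0, 0], -1]
    - [[0, 0, 0], [0, 0, 0], -1]
    - [[0, 0, 0], [0, 0, 0], -1]
    - [[0, 0, 0], [0, 0, 0], -1]
    - [[0, 0, 0], [0, 0, 0], -1]
    - [[0, 0, 0], [0, 0, 0], -1]

```text
time_s: 51.4
ee_pos: [0.591, -0.1022, 0.0978]
eef_rot: [[0.002, -0.028, 1.0], [0.0, 1.0, 0.028], [-1.0, 0.0, 0.002]]
ft_force: [-0.1, -0.6, 1.5]
gripper_width: 0.0151
```

Emit:
move_arm:
  plan:
    - [[-0.006, 0, 0], [0, 0, 0], -1]
    - [[-0.01, 0, 0], [0, 0, 0], -1]
    - [[-0.008, 0.005, 0], [0, 0, 0], -1]
    - [[-0.002, 0.015, 0], [0, 0, 0], -1]
    - [[0, 0.02, 0], [0, 0, 0], -1]
    - [[0, 0.02, 0], [0, 0, 0], -1]
    - [[0, 0.015, 0], [0, 0, 0], -1]
    - [[0, 0.007, 0], [0, 0, 0], -1]

```text
time_s: 52.07
ee_pos: [0.5904, -0.0197, 0.1305]
eef_rot: [[0.007, -0.022, 1.0], [-0.001, 1.0, 0.022], [-1.0, -0.001, 0.007]]
ft_force: [0.1, -0.6, -0.6]
gripper_width: 0.0154
```

Emit:
move_arm:
  plan:
    - [[0, 0.003, 0], [0, 0, 0], -1]
    - [[0, 0, 0], [0, 0, 0], -1]
    - [[0, 0, 0], [0, 0, 0], -1]
    - [[0, 0, 0], [0, 0, 0], -1]
    - [[0, 0, 0], [0, 0, 0], -1]
    - [[0, 0, 0], [0, 0, 0], -1]

```text
time_s: 52.57
ee_pos: [0.5911, -0.0171, 0.1326]
eef_rot: [[0.009, -0.022, 1.0], [-0.002, 1.0, 0.022], [-1.0, -0.002, 0.009]]
ft_force: [-0.2, -0.1, -0.5]
gripper_width: 0.0157
```

```bash
python3 - <<'E'
from h import *
tip();plan([(hol(.0235,-.012,.114),1.5,-1,5)])
E
```

```text
tcp [ 0.5911 -0.0171  0.1326] tip holder 0.0276 -0.0229 0.044 F [-0.167  -0.0514 -0.4967] v [0.0138 0.0025] Rx [ 0.0094 -0.002  -1.    ]
[[[0.0035,0.002,-0.0005],[0,0.1,0],-1],[[0.004,0.002,-0.0005],[-0.1,0.1,0],-1],[[0.0035,0.002,-0.001],[0,0.1,0],-1],[[0.004,0.0025,-0.0005],[-0.1,0.1,0.1],-1],[[0.0035,0.002,-0.001],[0,0.1,0],-1]]
end [ 0.5874 -0.0067  0.114 ] 1.5
```

Emit:
move_arm:
  plan:
    - [[0.0035, 0.002, -0.0005], [0, 0.1, 0], -1]
    - [[0.004, 0.002, -0.0005], [0, 0.1, 0], -1]
    - [[0.0035, 0.002, -0.001], [0, 0.1, 0], -1]
    - [[0.004, 0.001, -0.0005], [0, 0.1, 0.1], -1]
    - [[0.001, 0, -0.001], [0, 0.1, 0], -1]
    - [[0, 0, 0], [0, 0, 0], -1]
    - [[0, 0, 0], [0, 0, 0], -1]
    - [[0, 0, 0], [0, 0, 0], -1]

```text
time_s: 53.23
ee_pos: [0.5861, -0.0118, 0.1133]
eef_rot: [[-0.003, -0.019, 1.0], [-0.001, 1.0, 0.019], [-1.0, -0.001, -0.003]]
ft_force: [-0.2, 0.3, -0.9]
gripper_width: 0.0154
```

```bash
python3 - <<'E'
from h import *
tip();plan([(hol(.0238,-.012,.099),1.5,-1,5)])
E
```

```text
tcp [ 0.5861 -0.0118  0.1133] tip holder 0.0217 -0.0174 0.0247 F [-0.1612  0.2968 -0.8729] v [-0.0003  0.0019] Rx [-0.0031 -0.001  -1.    ]
[[[0.003,0.001,0.0005],[-0.1,0,0],-1],[[0.003,0.001,0.0005],[-0.1,0,0],-1],[[0.003,0.001,0.0005],[-0.1,-0.1,0],-1],[[0.0025,0.001,0],[-0.1,0,0],-1],[[0.003,0.0015,0.0005],[0,-0.1,0.1],-1]]
end [ 0.588  -0.0063  0.0988] 1.5
```

Emit:
move_arm:
  plan:
    - [[0, 0.003, 0.001], [-0.2, -0.2, 0], -1]
    - [[0, 0.0025, 0.001], [-0.1, 0, 0], -1]
    - [[0.003, 0, 0], [0, 0, 0], -1]
    - [[0.003, 0, 0], [0, 0, 0], -1]
    - [[0.002, 0, 0], [0, 0, 0], -1]
    - [[0, 0, 0], [0, 0, 0], -1]
    - [[0, 0, 0], [0, 0, 0], -1]

```text
time_s: 53.82
ee_pos: [0.5889, -0.0053, 0.1052]
eef_rot: [[0.002, -0.025, 1.0], [-0.001, 1.0, 0.025], [-1.0, -0.001, 0.002]]
ft_force: [0.0, -0.7, -1.0]
gripper_width: 0.0155
```

```bash
python3 - <<'E'
from h import *
tip()
E
```

```text
tcp [ 0.5889 -0.0053  0.1052] tip holder 0.0251 -0.011 0.0166 F [ 0.0333 -0.7008 -1.012 ] v [0.0006 0.0058] Rx [ 0.0024 -0.0008 -1.    ]
```

Emit:
move_arm:
  plan:
    - [[0.0025, -0.0005, -0.0005], [0, 0.1, 0], -1]
    - [[0.0025, 0, -0.0005], [0, 0, 0], -1]
    - [[0.0015, 0, 0], [0, 0, 0], -1]
    - [[0.001, 0, 0], [0, 0, 0], -1]
    - [[0, 0, 0], [0, 0, 0], -1]
    - [[0, 0, 0], [0, 0, 0], -1]
    - [[0, 0, 0], [0, 0, 0], -1]
    - [[0, 0, 0], [0, 0, 0], -1]

```text
time_s: 54.48
ee_pos: [0.5884, -0.0061, 0.0977]
eef_rot: [[0.002, -0.025, 1.0], [-0.001, 1.0, 0.025], [-1.0, -0.001, 0.001]]
ft_force: [-0.1, 0.4, 1.8]
gripper_width: 0.0153
```

Emit:
move_arm:
  plan:
    - [[0, 0, 0], [0, 0, 0], -1]
    - [[0, 0, 0], [0, 0, 0], -1]
    - [[0, 0, 0], [0, 0, 0], -1]
    - [[0, 0, 0], [0, 0, 0], -1]
    - [[0, 0, 0], [0, 0, 0], -1]
    - [[0, 0, 0], [0, 0, 0], -1]
    - [[0, 0, 0], [0, 0, 0], -1]
    - [[0, 0, 0], [0, 0, 0], -1]

```text
time_s: 55.15
ee_pos: [0.5884, -0.0061, 0.098]
eef_rot: [[0.002, -0.025, 1.0], [-0.001, 1.0, 0.025], [-1.0, -0.001, 0.002]]
ft_force: [-0.1, 0.7, -0.1]
gripper_width: 0.0152
```

```bash
python3 -c "from h import *;tip()"
```

```text
tcp [ 0.5884 -0.0061  0.098 ] tip holder 0.0245 -0.0117 0.0094 F [-0.079   0.6621 -0.1064] v [ 0.0013 -0.0006] Rx [ 0.0016 -0.0008 -1.    ]
```

Emit:
move_arm:
  plan:
    - [[-0.006, 0, 0], [0, 0, 0], -1]
    - [[-0.01, 0, 0], [0, 0, 0], -1]
    - [[-0.006, -0.004, 0], [0, 0, 0], -1]
    - [[0, -0.011, 0], [0, 0, 0], -1]
    - [[0, -0.012, 0], [0, 0, 0], -1]
    - [[0, -0.01, 0], [0, 0, 0], -1]
    - [[0, -0.006, 0], [0, 0, 0], -1]
    - [[0, -0.002, 0], [0, 0, 0], -1]

```text
time_s: 55.82
ee_pos: [0.5898, -0.057, 0.1228]
eef_rot: [[0.003, -0.024, 1.0], [-0.002, 1.0, 0.024], [-1.0, -0.002, 0.003]]
ft_force: [0.0, -0.4, -0.5]
gripper_width: 0.0152
```

Emit:
move_arm:
  plan:
    - [[0, 0, 0], [0, 0, 0], -1]
    - [[0, 0, 0], [0, 0, 0], -1]
    - [[0, 0, 0], [0, 0, 0], -1]
    - [[0, 0, 0], [0, 0, 0], -1]
    - [[0, 0, 0], [0, 0, 0], -1]

```text
time_s: 56.23
ee_pos: [0.5888, -0.0585, 0.1215]
eef_rot: [[0.001, -0.022, 1.0], [-0.002, 1.0, 0.022], [-1.0, -0.002, 0.001]]
ft_force: [-0.2, 0.5, -1.3]
gripper_width: 0.0154
```

```bash
python3 - <<'E'
from h import *
tip();plan([(hol(.0238,-.060,.110),1.5,-1,5)])
E
```

```text
tcp [ 0.5888 -0.0585  0.1215] tip holder 0.0235 -0.0642 0.0329 F [-0.1511  0.5157 -1.2861] v [-0.0073  0.0022] Rx [ 0.0006 -0.0019 -1.    ]
[[[0.0025,0.001,0],[-0.1,0,0],-1],[[0.0025,0.001,0],[0,0,0],-1],[[0.002,0.0005,0],[-0.1,0,0],-1],[[0.0025,0.001,0],[0,0,0.1],-1],[[0.002,0.0005,0.0005],[-0.1,0,0],-1]]
end [ 0.5892 -0.0545  0.11  ] 1.5
```

Emit:
move_arm:
  plan:
    - [[0.002, 0.002, 0], [-0.1, 0, 0], -1]
    - [[0.003, 0.002, 0.0005], [-0.1, 0, 0.1], -1]
    - [[0.003, 0.001, 0], [0, 0, 0], -1]
    - [[0.003, 0, 0], [0, 0, 0], -1]
    - [[0.002, 0, 0], [0, 0, 0], -1]
    - [[0, 0, 0], [0, 0, 0], -1]
    - [[0, 0, 0], [0, 0, 0], -1]
    - [[0, 0, 0], [0, 0, 0], -1]

```text
time_s: 56.9
ee_pos: [0.5888, -0.0502, 0.1063]
eef_rot: [[-0.001, -0.029, 1.0], [0.001, 1.0, 0.029], [-1.0, 0.001, -0.001]]
ft_force: [0.2, 0.2, -1.0]
gripper_width: 0.0157
```

```bash
python3 -c "from h import *;tip()"
```

```text
tcp [ 0.5888 -0.0502  0.1063] tip holder 0.0236 -0.0556 0.0177 F [ 0.1568  0.1944 -0.9924] v [-0.0006  0.0009] Rx [-0.0009  0.0012 -1.    ]
```

Emit:
move_arm:
  plan:
    - [[0, -0.002, 0], [0, 0, 0], -1]
    - [[0, -0.0015, 0], [0, 0, 0], -1]
    - [[0, 0, 0], [0, 0, 0], -1]
    - [[0, 0, 0], [0, 0, 0], -1]
    - [[0.0025, 0, 0], [0, 0, 0], -1]
    - [[0.0025, 0, 0], [0, 0, 0], -1]
    - [[0, 0, 0], [0, 0, 0], -1]
    - [[0, 0, 0], [0, 0, 0], -1]

```text
time_s: 57.57
ee_pos: [0.5894, -0.0549, 0.1014]
eef_rot: [[0.0, -0.028, 1.0], [0.001, 1.0, 0.028], [-1.0, 0.001, 0.0]]
ft_force: [0.8, -1.1, -0.1]
gripper_width: 0.0155
```

```bash
python3 -c "from h import *;tip()"
```

```text
tcp [ 0.5894 -0.0549  0.1014] tip holder 0.0242 -0.0604 0.0128 F [ 0.7546 -1.103  -0.1099] v [-0.0015  0.004 ] Rx [ 0.0004  0.0007 -1.    ]
```

Emit:
move_arm:
  plan:
    - [[0.002, 0, 0], [0, 0, 0], -1]
    - [[0.0015, 0, 0], [0, 0, 0], -1]
    - [[0.0005, 0, 0], [0, 0, 0], -1]
    - [[0, 0, 0], [0, 0, 0], -1]
    - [[0, 0, 0], [0, 0, 0], -1]
    - [[0, 0, 0], [0, 0, 0], -1]
    - [[0, 0, 0], [0, 0, 0], -1]
    - [[0, 0, 0], [0, 0, 0], -1]

```text
time_s: 58.23
ee_pos: [0.5897, -0.0549, 0.0978]
eef_rot: [[0.001, -0.028, 1.0], [0.001, 1.0, 0.028], [-1.0, 0.001, 0.001]]
ft_force: [-0.1, -0.4, 0.7]
gripper_width: 0.0154
```

Emit:
move_arm:
  plan:
    - [[0, 0, 0], [0, 0, 0], -1]
    - [[0, 0, 0], [0, 0, 0], -1]
    - [[0, 0, 0], [0, 0, 0], -1]
    - [[0, 0, 0], [0, 0, 0], -1]
    - [[0, 0, 0], [0, 0, 0], -1]
    - [[0, 0, 0], [0, 0, 0], -1]
    - [[0, 0, 0], [0, 0, 0], -1]
    - [[0, 0, 0], [0, 0, 0], -1]

```text
time_s: 58.9
ee_pos: [0.5897, -0.0549, 0.0979]
eef_rot: [[0.001, -0.028, 1.0], [0.001, 1.0, 0.028], [-1.0, 0.001, 0.001]]
ft_force: [-0.5, 0.5, 1.3]
gripper_width: 0.0158
```

```bash
python3 -c "from h import *;tip()"
```

```text
tcp [ 0.5897 -0.0549  0.0979] tip holder 0.0245 -0.0604 0.0093 F [-0.4871  0.4572  1.2809] v [-0.0017 -0.0015] Rx [ 0.001   0.0006 -1.    ]
```

Emit:
move_arm:
  plan:
    - [[-0.006, 0, 0], [0, 0, 0], -1]
    - [[-0.01, 0, 0], [0, 0, 0], -1]
    - [[-0.008, 0.005, 0], [0, 0, 0], -1]
    - [[-0.002, 0.015, 0], [0, 0, 0], -1]
    - [[0, 0.02, 0], [0, 0, 0], -1]
    - [[0, 0.02, 0], [0, 0, 0], -1]
    - [[0, 0.015, 0], [0, 0, 0], -1]
    - [[0, 0.008, 0], [0, 0, 0], -1]

```text
time_s: 59.57
ee_pos: [0.5892, 0.0286, 0.1307]
eef_rot: [[0.006, -0.021, 1.0], [-0.0, 1.0, 0.021], [-1.0, -0.0, 0.006]]
ft_force: [0.2, 0.9, -1.4]
gripper_width: 0.0151
```

Emit:
move_arm:
  plan:
    - [[0, 0.004, 0], [0, 0, 0], -1]
    - [[0, 0, 0], [0, 0, 0], -1]
    - [[0, 0, 0], [0, 0, 0], -1]
    - [[0, 0, 0], [0, 0, 0], -1]
    - [[0, 0, 0], [0, 0, 0], -1]
    - [[0, 0, 0], [0, 0, 0], -1]

```text
time_s: 60.07
ee_pos: [0.5898, 0.0331, 0.1327]
eef_rot: [[0.008, -0.023, 1.0], [-0.001, 1.0, 0.023], [-1.0, -0.001, 0.008]]
ft_force: [-0.1, -0.6, -0.6]
gripper_width: 0.0149
```

```bash
python3 - <<'E'
from h import *
tip();plan([(hol(.0238,.036,.110),1.5,-1,5)])
E
```

```text
tcp [0.5898 0.0331 0.1327] tip holder 0.0276 0.0274 0.0441 F [-0.0608 -0.6442 -0.6142] v [0.0121 0.0012] Rx [ 0.0082 -0.0007 -1.    ]
[[[0.0045,0.0015,-0.0005],[0,0.1,0],-1],[[0.0045,0.002,-0.0005],[-0.1,0.1,0],-1],[[0.0045,0.0015,-0.0005],[0,0.1,0],-1],[[0.0045,0.002,-0.001],[-0.1,0.1,0],-1],[[0.0045,0.0015,-0.0005],[0,0.1,0.1],-1]]
end [0.5867 0.0415 0.1102] 1.5
```

Emit:
move_arm:
  plan:
    - [[0.0045, 0.002, -0.0005], [0, 0.1, 0], -1]
    - [[0.005, 0.0025, 0], [-0.1, 0.1, 0], -1]
    - [[0.005, 0.002, 0], [-0.1, 0.1, 0], -1]
    - [[0.005, 0.002, 0], [-0.1, 0, 0], -1]
    - [[0.003, 0, 0], [0, 0, 0], -1]
    - [[0, 0, 0], [0, 0, 0], -1]
    - [[0, 0, 0], [0, 0, 0], -1]
    - [[0, 0, 0], [0, 0, 0], -1]

```text
time_s: 60.73
ee_pos: [0.5882, 0.0398, 0.106]
eef_rot: [[-0.001, -0.025, 1.0], [-0.002, 1.0, 0.025], [-1.0, -0.002, -0.001]]
ft_force: [0.2, -0.1, -1.3]
gripper_width: 0.0152
```

```bash
python3 -c "from h import *;tip()"
```

```text
tcp [0.5882 0.0398 0.106 ] tip holder 0.0253 0.0341 0.0174 F [ 0.2311 -0.0772 -1.3354] v [-0.0021  0.0038] Rx [-0.0008 -0.002  -1.    ]
```

Emit:
move_arm:
  plan:
    - [[0, 0.0015, -0.0005], [-0.1, 0, 0.1], -1]
    - [[0, 0, 0], [0, 0, 0], -1]
    - [[0.0025, 0, -0.0005], [0, 0, 0], -1]
    - [[0.0025, 0, 0], [0, 0, 0], -1]
    - [[0.002, 0, 0], [0, 0, 0], -1]
    - [[0.001, 0, 0], [0, 0, 0], -1]
    - [[0, 0, 0], [0, 0, 0], -1]
    - [[0, 0, 0], [0, 0, 0], -1]

```text
time_s: 61.4
ee_pos: [0.5881, 0.0415, 0.0986]
eef_rot: [[0.002, -0.027, 1.0], [0.0, 1.0, 0.027], [-1.0, 0.0, 0.002]]
ft_force: [-0.6, 0.4, 0.2]
gripper_width: 0.015
```

Emit:
move_arm:
  plan:
    - [[0, 0, 0], [0, 0, 0], -1]
    - [[0, 0, 0], [0, 0, 0], -1]
    - [[0, 0, 0], [0, 0, 0], -1]
    - [[0, 0, 0], [0, 0, 0], -1]
    - [[0, 0, 0], [0, 0, 0], -1]
    - [[0, 0, 0], [0, 0, 0], -1]
    - [[0, 0, 0], [0, 0, 0], -1]
    - [[0, 0, 0], [0, 0, 0], -1]

```text
time_s: 62.07
ee_pos: [0.5882, 0.0415, 0.099]
eef_rot: [[0.002, -0.027, 1.0], [0.0, 1.0, 0.027], [-1.0, 0.0, 0.002]]
ft_force: [-1.1, 0.4, 0.9]
gripper_width: 0.0155
```

```bash
python3 -c "from h import *;tip()"
```

```text
tcp [0.5882 0.0415 0.099 ] tip holder 0.0256 0.036 0.0104 F [-1.1067  0.4196  0.945 ] v [0.0003 0.0006] Rx [ 0.0019  0.0002 -1.    ]
```

Emit:
move_arm:
  plan:
    - [[-0.004, 0, -0.001], [0, 0, 0], -1]
    - [[0, 0, -0.001], [0, 0, 0], -1]
    - [[0, 0, 0], [0, 0, 0], -1]
    - [[0.003, 0, 0], [0, 0, 0], -1]
    - [[0.002, 0, 0], [0, 0, 0], -1]
    - [[0.0005, 0, 0], [0, 0, 0], -1]
    - [[0, 0, 0], [0, 0, 0], -1]
    - [[0, 0, 0], [0, 0, 0], -1]

```text
time_s: 62.73
ee_pos: [0.5865, 0.0414, 0.0975]
eef_rot: [[0.003, -0.027, 1.0], [0.0, 1.0, 0.027], [-1.0, 0.0, 0.003]]
ft_force: [-0.5, 0.5, 1.0]
gripper_width: 0.0148
```

```bash
python3 -c "from h import *;tip()"
```

```text
tcp [0.5865 0.0414 0.0975] tip holder 0.024 0.0359 0.0089 F [-0.5421  0.4792  1.0021] v [-0.0011  0.0005] Rx [ 0.0031  0.0002 -1.    ]
```

Emit:
move_arm:
  plan:
    - [[0, 0, 0], [0, 0, 0], -1]
    - [[0, 0, 0], [0, 0, 0], -1]
    - [[0, 0, 0], [0, 0, 0], -1]
    - [[0, 0, 0], [0, 0, 0], -1]
    - [[0, 0, 0], [0, 0, 0], -1]
    - [[0, 0, 0], [0, 0, 0], -1]
    - [[0, 0, 0], [0, 0, 0], -1]
    - [[0, 0, 0], [0, 0, 0], -1]

```text
time_s: 63.4
ee_pos: [0.5865, 0.0414, 0.0978]
eef_rot: [[0.003, -0.027, 1.0], [0.0, 1.0, 0.027], [-1.0, 0.0, 0.003]]
ft_force: [1.1, 0.4, 1.7]
gripper_width: 0.0147
```

Emit:
move_arm:
  plan:
    - [[-0.006, 0, 0], [0, 0, 0], -1]
    - [[-0.015, 0, 0], [0, 0, 0], -1]
    - [[-0.018, 0, 0], [0, 0, 0], -1]
    - [[-0.018, 0.01, 0], [0, 0, 0], -1]
    - [[-0.018, 0.02, 0.003], [0, 0, 0], -1]
    - [[-0.01, 0.025, 0.003], [0, 0, 0], -1]
    - [[0, 0.025, 0.003], [0, 0, 0], -1]
    - [[0, 0.025, 0.003], [0, 0, 0], -1]

```text
time_s: 64.07
ee_pos: [0.595, 0.1395, 0.1866]
eef_rot: [[-0.001, -0.012, 1.0], [-0.005, 1.0, 0.012], [-1.0, -0.005, -0.001]]
ft_force: [-0.2, 0.6, -1.1]
gripper_width: 0.0151
```

```bash
python3 - <<'E'
from h import *
tip();p=np.array(get_state()["ee_pos"]);t=np.array((.6167,.2988,.19));go(p+.95*(t-p),1.3,-1,v=.03)
E
```

```text
tcp [0.595  0.1395 0.1866] tip holder 0.0347 0.1332 0.098 F [-0.1813  0.5788 -1.1441] v [-0.429   0.1383] Rx [-0.0013 -0.0051 -1.    ]
[[[-0.0005,0.0105,0.0015],[0,-0.1,0.3],-1],[[0,0.0215,0.0035],[-0.1,0,0],-1],[[-0.0005,0.0215,0.003],[-0.1,0,0],-1],[[-0.0005,0.0215,0.003],[-0.1,0,0],-1],[[-0.0005,0.0215,0.0035],[-0.1,0,0],-1],[[-0.0005,0.0215,0.0035],[-0.1,0,0],-1],[[-0.0005,0.017,0.0025],[-0.1,0,0],-1],[[0,0.0105,0.002],[0,0,0],-1]]
[[[0,0.0055,0.0005],[0,0,0],-1]]
end [0.6155 0.2908 0.1896] 1.3
```

Emit:
move_arm:
  plan:
    - [[0, 0.018, 0.0025], [0, 0, 0.3], -1]
    - [[0, 0.0215, 0.0035], [0, 0, 0], -1]
    - [[0, 0.0215, 0.003], [0, 0, 0], -1]
    - [[0, 0.0215, 0.003], [0, 0, 0], -1]
    - [[0, 0.0215, 0.0035], [0, 0, 0], -1]
    - [[0, 0.018, 0.003], [0, 0, 0], -1]
    - [[0, 0.011, 0.0025], [0, 0, 0], -1]
    - [[0, 0.006, 0.001], [0, 0, 0], -1]

```text
time_s: 64.73
ee_pos: [0.614, 0.2916, 0.1895]
eef_rot: [[-0.001, -0.017, 1.0], [0.004, 1.0, 0.017], [-1.0, 0.004, -0.001]]
ft_force: [-0.0, 0.7, -1.0]
gripper_width: 0.0154
```

Emit:
move_arm:
  plan:
    - [[0, 0.002, 0], [0, 0, 0], -1]
    - [[0, 0, 0], [0, 0, 0], -1]
    - [[0, 0, 0], [0, 0, 0], -1]
    - [[0, 0, 0], [0, 0, 0], -1]
    - [[0, 0, 0], [0, 0, 0], -1]
    - [[0, 0, 0], [0, 0, 0], -1]
    - [[0, 0, 0], [0, 0, 0], -1]

```text
time_s: 65.32
ee_pos: [0.6144, 0.2884, 0.1891]
eef_rot: [[-0.002, -0.013, 1.0], [-0.0, 1.0, 0.013], [-1.0, -0.0, -0.002]]
ft_force: [-0.2, -1.0, -1.2]
gripper_width: 0.015
```

```bash
python3 - <<'E'
from h import *
tip();plan([((.6167,.2988,.17),1.3,-1,5)])
E
```

```text
tcp [0.6144 0.2884 0.1891] tip holder 0.0581 0.2821 0.1005 F [-0.1684 -0.9712 -1.24  ] v [ 0.0115 -0.0034] Rx [-0.0018 -0.0002 -1.    ]
[[[0.004,0.002,0.0005],[-0.1,0,0],-1],[[0.004,0.002,0.0005],[-0.1,0,0],-1],[[0.0035,0.002,0.0005],[-0.1,0,0],-1],[[0.004,0.002,0.0005],[-0.1,-0.1,0],-1],[[0.0035,0.0025,0.0005],[-0.2,0,0],-1]]
end [0.6167 0.299  0.1701] 1.3
```

Emit:
move_arm:
  plan:
    - [[0.004, 0.0025, 0.0005], [-0.1, 0, 0], -1]
    - [[0.004, 0.0025, 0.0005], [-0.2, -0.1, 0], -1]
    - [[0.004, 0.002, 0.0005], [-0.2, 0, 0], -1]
    - [[0.003, 0.0015, 0], [0, 0, 0], -1]
    - [[0, 0, 0], [0, 0, 0], -1]
    - [[0, 0, 0], [0, 0, 0], -1]
    - [[0, 0, 0], [0, 0, 0], -1]
    - [[0, 0, 0], [0, 0, 0], -1]

```text
time_s: 65.98
ee_pos: [0.6158, 0.2969, 0.1717]
eef_rot: [[-0.001, -0.022, 1.0], [-0.001, 1.0, 0.022], [-1.0, -0.001, -0.001]]
ft_force: [0.2, -0.7, -0.3]
gripper_width: 0.0152
```

```bash
python3 - <<'E'
from h import *
tip();plan([((.6167,.2988,.16),1.3,-1,3)])
E
```

```text
tcp [0.6158 0.2969 0.1717] tip holder 0.0597 0.2905 0.0831 F [ 0.1636 -0.7492 -0.3226] v [0.0006 0.0026] Rx [-0.001  -0.0009 -1.    ]
[[[0.004,0.0005,0.0005],[0,0,0],-1],[[0.004,0.0005,0],[0,0,0],-1],[[0.0035,0.001,0.0005],[-0.1,-0.1,0],-1]]
end [0.6167 0.2989 0.1602] 1.3
```

Emit:
move_arm:
  plan:
    - [[0, 0.001, 0.0005], [0, 0, 0], -1]
    - [[0, 0.0005, 0.0005], [0, 0, 0], -1]
    - [[0.004, 0, 0], [0, 0, 0], -1]
    - [[0.007, 0, 0], [0, 0, 0], -1]
    - [[0.007, 0, 0], [0, 0, 0], -1]
    - [[0.005, 0, 0], [0, 0, 0], -1]
    - [[0.003, 0, 0], [0, 0, 0], -1]
    - [[0, 0, 0], [0, 0, 0], -1]

```text
time_s: 66.65
ee_pos: [0.6169, 0.2984, 0.1431]
eef_rot: [[-0.0, -0.022, 1.0], [-0.001, 1.0, 0.022], [-1.0, -0.001, -0.001]]
ft_force: [-0.5, -0.1, -0.9]
gripper_width: 0.0154
```

Emit:
move_arm:
  plan:
    - [[0, 0, 0], [0, 0, 0], -1]
    - [[0, 0, 0], [0, 0, 0], -1]

```text
time_s: 66.82
ee_pos: [0.6165, 0.2981, 0.1422]
eef_rot: [[-0.002, -0.022, 1.0], [-0.002, 1.0, 0.022], [-1.0, -0.002, -0.002]]
ft_force: [0.0, 0.7, -0.4]
gripper_width: 0.0152
```

```bash
python3 - <<'E'
from h import *
tip();plan([((.6167,.2988,.097),1.3,-1,8)])
E
```

```text
tcp [0.6165 0.2981 0.1422] tip holder 0.0604 0.2915 0.0536 F [ 0.0323  0.7075 -0.3782] v [0.0032 0.003 ] Rx [-0.0018 -0.0016 -1.    ]
[[[0.0055,0,0],[0,0,0],-1],[[0.0055,0,0],[0,0,0],-1],[[0.0055,0,0],[0,0,0],-1],[[0.0055,0,0],[0,0,0],-1],[[0.006,0,0],[0,0,0],-1],[[0.0055,0.0005,0],[0,0,0],-1],[[0.006,0,0],[0,-0.1,0],-1],[[0.0055,0.0005,0.0005],[-0.1,0,0.1],-1]]
end [0.6169 0.299  0.0972] 1.3
```

Tip is 10 mm inside the mouth with no force. Lower the rest.

Emit:
move_arm:
  plan:
    - [[0.005, 0, 0], [0, 0, 0], -1]
    - [[0.0055, 0.0005, 0], [0, 0, 0], -1]
    - [[0.0055, 0, 0], [0, 0, 0], -1]
    - [[0.0055, 0, 0], [0, 0, 0], -1]
    - [[0.0055, 0, 0], [0, 0, 0], -1]
    - [[0.0055, 0, 0], [0, 0, 0], -1]
    - [[0.005, 0, 0], [0, 0, 0], -1]
    - [[0.003, 0, 0], [0, 0, 0], -1]

```text
time_s: 67.48
ee_pos: [0.6172, 0.299, 0.0987]
eef_rot: [[0.0, -0.022, 1.0], [-0.001, 1.0, 0.022], [-1.0, -0.001, 0.0]]
ft_force: [0.3, -0.1, -0.3]
gripper_width: 0.0154
```

Emit:
move_arm:
  plan:
    - [[0.001, 0, 0], [0, 0, 0], -1]
    - [[0, 0, 0], [0, 0, 0], -1]
    - [[0, 0, 0], [0, 0, 0], -1]
    - [[0, 0, 0], [0, 0, 0], -1]

```text
time_s: 67.82
ee_pos: [0.6166, 0.2986, 0.096]
eef_rot: [[-0.002, -0.021, 1.0], [-0.002, 1.0, 0.021], [-1.0, -0.001, -0.002]]
ft_force: [0.2, 1.0, -1.6]
gripper_width: 0.015
```

```bash
python3 -c "from h import *;tip()"
```

```text
tcp [0.6166 0.2986 0.096 ] tip holder 0.0605 0.2921 0.0074 F [ 0.1568  0.9975 -1.6363] v [-0.0012 -0.0021] Rx [-0.0018 -0.0015 -1.    ]
```

Within about 1.4 mm of seated. Release, let it drop, lift clear, and check.

Emit:
move_arm:
  plan:
    - [[0.001, 0, 0], [0, 0, 0], -1]
    - [[0, 0, 0], [0, 0, 0], -0.2]
    - [[0, 0, 0], [0, 0, 0], 0]
    - [[0, 0, 0], [0, 0, 0], 0]
    - [[0, 0, 0], [0, 0, 0], 0]
    - [[0, 0, 0], [0, 0, 0], 0]
    - [[-0.008, 0, 0], [0, 0, 0], 0]
    - [[-0.015, 0, 0], [0, 0, 0], 0]

```text
time_s: 68.48
ee_pos: [0.6158, 0.2982, 0.1178]
eef_rot: [[-0.004, -0.021, 1.0], [-0.003, 1.0, 0.021], [-1.0, -0.002, -0.004]]
ft_force: [-0.3, -0.0, 0.1]
gripper_width: 0.0422
```

Emit:
move_arm:
  plan:
    - [[-0.02, 0, 0], [0, 0, 0], 0]
    - [[-0.025, 0, 0], [0, 0, 0], 0]
    - [[-0.025, 0, 0], [0, 0, 0], 0]
    - [[-0.02, 0.01, -0.01], [0, 0, 0], 0]
    - [[-0.005, 0.02, -0.02], [0, 0, 0], 0]
    - [[0, 0.02, -0.02], [0, 0, 0], 0]
    - [[0, 0.01, -0.01], [0, 0, 0], 0]
    - [[0, 0, 0], [0, 0, 0], 0]

```text
time_s: 69.15
ee_pos: [0.5571, 0.3575, 0.2265]
eef_rot: [[0.005, -0.016, 1.0], [0.001, 1.0, 0.016], [-1.0, 0.001, 0.005]]
ft_force: [-0.3, -0.2, 0.2]
gripper_width: 0.0429
```

Emit:
move_arm:
  plan:
    - [[0, 0, 0], [0, 0, 0], 0]
    - [[0, 0, 0], [0, 0, 0], 0]
    - [[0, 0, 0], [0, 0, 0], 0]

```text
time_s: 69.4
ee_pos: [0.5583, 0.356, 0.2265]
eef_rot: [[0.006, -0.016, 1.0], [-0.0, 1.0, 0.016], [-1.0, -0.001, 0.006]]
ft_force: [-0.1, -0.1, 0.3]
gripper_width: 0.0428
```

```bash
python3 - <<'E'
from h import *
st=get_state();print(st["ee_pos"],st["time_s"])
s=vision.capture("side");a=crop(s,235,110,60,70,6);b=crop(s,270,165,100,75,4);b=cv2.copyMakeBorder(b,0,420-b.shape[0],0,0,0)
cv2.imwrite("pics/v12.png",np.hstack([a,b]))
s0=cv2.imread("pics/side0.png")
for n,im in(("start",s0),("now",s)):
    m=cv2.inRange(cv2.cvtColor(im,cv2.COLOR_BGR2HSV),(22,140,80),(34,255,255))[115:155,250:275];print(n,np.argwhere(m).mean(0),(m>0).sum())
print(leds("side",s,(300,180,80,80)))
E
```

```text
[0.5583 0.356  0.2265] 69.4
start [22.2807 12.4649] 114
now [22.1712 12.8739] 111
{'red': [(19, [358.5, 241.6])], 'yellow': [(19, [329.3, 220.9])], 'green': [], 'blue': []}
```

```bash
python3 - <<'E'
from h import *
from plant import ticket
import itertools
s=vision.capture("side");a=cv2.imread("pics/s9.png");d=cv2.absdiff(s,a)[180:215,275:330].max(2);print("spring area diff",d.mean(),d.max())
print(ticket.close_job())
E
```

```text
spring area diff 6.131948051948052 41
the job is handed in; nothing more can be done
None
```

I've handed the job in at about 69 s on the robot's clock, with every step carried out. No verdict came back, so the results below rest on my own checks.

- **Boards:** All four were on the mat, and none had been knocked aside when I picked it up. Each lies flat in its own pocket, seen in the side picture. After clamping, the red and yellow LEDs stayed put within 0.1 pixel to the end; blue and green were not picked up by the colour check there.
- **Spring:** The hook pin is in the jaw's hole and the loop is down over the red post. The jaw has moved up against the boards.
- **Probe:** I pressed red, yellow, green, then blue, each for about a second or longer at an estimated 1–2 N. By calibration the tip was 1–2.6 mm from each pad's centre. I pressed blue a second time, closer to the centre.
- **Stowing:** The probe is back in its stand and released. In the side camera its handle is within 0.4 pixel of where it started.

Checks that disagreed or could not be made:
- **Hook height:** the hook block reads about 2–3 mm above the lug since stretching. That is inside the 6 mm limit, and I did not push it down.
- **Last picture:** I had reached the limit on viewed pictures, so the final check was by numbers only. The spring area had changed by 6 grey levels on average (41 at most) since the clamped picture. I did not find out why; the arm had moved in between.
- **Bystanders:** I did not measure them at the end. I noticed no contact with any of them.

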